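Load capped heels on the indexing table and book the batch

ROBOT

A 7-joint arm with a two-finger parallel gripper is mounted at the origin on the work surface. World frame = base frame: x ahead of the robot, y to its left, z up, the work surface at z = 0. Lengths are in m, angles in rad, forces in N, time in s.
With the tool pointing down it reaches from about 0.4 to 0.925 m from the base axis. Payload 4.1 kg.
Tool frame: the origin (TCP) lies where the fingers leave the gripper's body, on its centre line; the fingertips stand tcp_to_tips ahead of it and the grasp point (between the pads) lies 54 mm ahead of it (tcp_to_tips is the distance from the TCP to the fingertips, in m); z points along the fingers, y is the direction in which the jaws open and shut (so a half turn about z gives the same grasp; the last joint's range is limited). The gripper opens to 85 mm and grips with 20 to 120 N. Pads are 22 mm wide; open, the fingers measure 114 mm over their backs; the gripper's body (76 mm by 85 mm) begins 54 mm behind the grasp point. The pads swing forward as they close: fully open they stand 13 mm farther back than shut.
Start: joints at [-1.307, 0.398, 0.045, 1.537, -0.019, 1.207, -0.051], TCP at [0.231, 0.608, 0.304] pointing down, gripper open.
Joint ranges: [-2.82, 2.82], [-0.49, 2.23], [-1.37, 1.46], [0, 2.46], [-1.36, 4.5], [0.23, 2], [-2.94, 2.94]. Speed limits (rad/s): [2.57, 2.57, 3.14, 3.14, 3.14, 3.14, 3.14].

INTERFACE

Orientations are given as a unit quaternion [w, x, y, z].
In Python, from plant import * gives the robot as it stands.
- The arm moves only by the tool step_arm, never from a script. Its argument "motion" is a list of rows, each an object of numbers: "dx", "dy", "dz": the shift along the tool's x, y, z in m; "rx", "ry", "rz": the turn, a rotation vector about the tool's x, y, z in degrees. A call has 1 to 12 rows; each row shifts and turns the commanded pose from where the row before left it, along the tool's axes as they then stand; what a row does not reach is not made up. A row lasts 1/12 s, in which the tool goes at most 41.7 mm and 7.16 degrees, less where a joint would pass 70% of its speed; a pose out of reach is approached as far as the arm can. A call with a gripper value outside its range is refused whole. "claw" is the finger opening in m, from 0 to 0.0854, set as the call begins (left out, the last holds). The fingers move at their own pace and stop on an object; "grip_force" is the grip in N (left out, the last holds). Time passes only in rows, so rows that do not move let the fingers close. It gives the time, the measured TCP pose, the force and the opening at its end, in the units of the state.
- sense(): the state, without advancing time (a new reading comes with each control period).
- capture(name): name is "scene" or "top"; returns a dict with "color" (400x640x3 uint8, blue, green, red), "range_z" (400x640 float32, m along the optical axis (not along the pixel's ray), 0 where there is no reading), "mtx" (3x3 intrinsics, pixels), "k1" (the pictures are not rectified: a ray, as slopes to the right and down, at radius r is drawn at 1 + k1 r^2 times it, then the intrinsics apply), "extrinsics" (4x4, takes a point from camera to world coordinates). Camera axes: x right, y down, z forward; pixel columns grow to the right and rows downward; lengths in m; the calibration is good to about 2 mm. A picture is of the moment at which its call begins.
- finish_job(): hands the job in, once; it reports no verdict.
The state is a dict: "t": time; "q": joint angles; "qd": joint speeds; "tau": joint torques, N m; "position": TCP position; "ee_rot": TCP orientation; "ft_force": force on the tool from outside, world axes, zero at the start; "moment": the same for the moment, N m; "opening": finger opening in m.
Only numpy, scipy, OpenCV 4.12 (cv2) and the standard library are available. Lean on these libraries where they do the work, as an engineer would, in place of code of your own. Each camera call takes 0.05 s, during which the arm holds its last target.

TASK

Stand each colour-capped heel upright, cap up, in the nest of its own colour on the indexing table, loading at the red pointer; the nests are brought there with the handwheel, whose every two turns move the table one quarter turn. When all the capped heels that are there are loaded, index the table until the black arrow is exactly at the pointer, then swing the batch counter's lever fully to its stop and let it spring back. Leave the heel without a cap and the other things on the bench where they are.

Things in the scene. Friction and masses are not known exactly. Their poses are not given: they have to be found in the camera images.
- indexer: Fixed base of the indexing table; origin on the bench under the disc's vertical axis, +x away from the load mark. Disc: 250 mm diameter, top 70 mm above the bench. A fixed clear guard spans x -20 to 140 mm, y -144 to 144 mm of this frame, underside 141 mm, top 147 mm above the bench: nests under it can be seen but not reached.
- load_mark (a point): Fixed point where a nest is loaded, behind the red pointer: 90 mm in front (-x of the indexer) of the disc's axis, at the height of a nest's floor (72 mm above the bench). The guard's edge is 70 mm beyond it. The red pointer (10 x 16 mm, top at 72 mm) stands 49 mm in front of it.
- home_mark (a point): Centre of the black arrow painted on the disc, 90 mm from the disc's axis (turns with the disc, same height as load_mark).
- nest_red (a point): Centre of the floor of the red nest on the disc, 90 mm from the disc's axis, 90 degrees counter-clockwise (seen from above) from the home mark. A square pocket 48 x 48 mm inside, rim 6 mm thick and 8 mm high above this floor (floor 72 mm above the bench); sides along its x and y axes, which lie along and across the disc's radius.
- nest_yellow (a point): Centre of the floor of the yellow nest on the disc, 90 mm from the disc's axis, 180 degrees counter-clockwise (seen from above) from the home mark. A square pocket 48 x 48 mm inside, rim 6 mm thick and 8 mm high above this floor (floor 72 mm above the bench); sides along its x and y axes, which lie along and across the disc's radius.
- nest_green (a point): Centre of the floor of the green nest on the disc, 90 mm from the disc's axis, 270 degrees counter-clockwise (seen from above) from the home mark. A square pocket 48 x 48 mm inside, rim 6 mm thick and 8 mm high above this floor (floor 72 mm above the bench); sides along its x and y axes, which lie along and across the disc's radius.
- disc (a joint): Angle of the disc, rad, positive counter-clockwise seen from above, 0 when the home mark is at load_mark, no stop (may be beyond a full turn either way). Geared: disc angle = wheel angle / 8, same direction, so two turns of the handwheel move the disc one quarter turn (one station). The gear does not run back by itself; turning takes about 3 N at the crank knob.
- wheel (a joint): Angle of the handwheel, rad, positive counter-clockwise seen from above; no stop, 2*pi is one turn.
- wheel_axis (a point): Fixed point on the vertical axis of the handwheel (112 mm diameter, lying level beside the guard, its top 96 mm above the bench, its axis 215 mm from the disc's axis), at the height of the middle of its crank knob (121 mm).
- crank_knob (a point): Middle of the handwheel's red crank knob: an upright cylinder, 22 mm diameter, 44 mm high (99 to 143 mm above the bench), 50 mm from wheel_axis; it spins freely on its own pin, so it can be pinched from above and carried round with the hand not turning.
- lever (a joint): Swing of the batch counter's lever, rad: 0 at rest, 1.2 at its stop, positive counter-clockwise seen from above. Sprung: it returns by itself when let go; about 2.5 N at the post at the stop.
- lever_pivot (a point): Fixed point on the lever's vertical axis, at the height of the middle of the lever's post (77 mm above the bench). The counter is a grey box 75 x 70 mm, 50 mm high; the lever swings over its top.
- lever_post (a point): Middle of the lever's upright orange post, 12 mm diameter, its top 95 mm above the bench and free for the upper 34 mm (below is the lever's 8 mm arm), 62 mm from lever_pivot; the post stands clear of the box's front edge.
- heel_red_mid (a point): Centre of the heel with the red cap: a pine block 40 x 40 mm, 52 mm high including the ribbed red cap on top, about 70 g, standing on the bench, z axis up through the cap, sides along its x and y axes. 26 mm above its underside. May be absent.
- heel_yellow_mid (a point): Centre of the heel with the yellow cap: a pine block 40 x 40 mm, 52 mm high including the ribbed yellow cap on top, about 70 g, standing on the bench, z axis up through the cap, sides along its x and y axes. 26 mm above its underside. May be absent.
- heel_green_mid (a point): Centre of the heel with the green cap: a pine block 40 x 40 mm, 52 mm high including the ribbed green cap on top, about 70 g, standing on the bench, z axis up through the cap, sides along its x and y axes. 26 mm above its underside. May be absent.
- heel_plain_mid (a point): Centre of a heel block of the same size without a cap (bare wood all over). Not to be loaded.
- sole: Wooden shoe sole, pine, 190 x 66 mm, 22 to 40 mm high, lying flat; bystander. Origin under its middle.
- glue: Closed glue jar with red lid, 68 mm diameter, 70 mm high; bystander. Origin at its base.
- sand_block: Cork sanding block 90 x 55 x 30 mm; bystander. Origin at its base.
- dust_brush: Small brush lying on the bench; bystander.
- pin_cup: Open blue cup, 70 mm diameter, 80 mm high; bystander. Origin at its base.
- wax_tin: Round tin 72 mm diameter, 45 mm high; bystander. Origin at its base.
Things that resemble listed ones, but are neither listed nor needed, are in the scene too. What is shaped like the part that bears heel_yellow_mid but blue or grey is not meant.

How it is judged:
By the outcome, as a careful person would: the job done as asked, in the order asked, and still so for the second after the job is handed in, with the robot touching nothing.
Of heel_red, heel_yellow, heel_green only 2 to 3 are there at a start; the rules pass over those that are not, and their reading is None.
At some moment in a run one of heel_red, heel_yellow, heel_green may be knocked a few centimetres aside while the robot is not near it.
Once in a run the grip may slacken for a moment while it holds something.
It also fails if it takes over 210 s, if anything falls off the work surface, if the arm or the gripper's body presses on something with over 40 N, if the wrist force passes 120 N, or if a joint passes its speed limit or range.

## Working session

There is one attempt and no reset: what is moved stays moved. The work goes in short steps, Python scripts to look and compute and a tool call to move; the robot and the scene stay as the last step left them, time stands still between calls to the robot, and variables do not carry over. Pictures are saved under pics/ and viewed, and the job is handed in when it is done.

Besides the shell and the picture viewer there is one more tool, called after "Request:" in YAML: its name, and indented under it one key for each argument. step_arm: Moves the arm, as the interface text tells. Its arguments: {"type":"object","properties":{"motion":{"type":"array"},"claw":{"type":"number"},"grip_force":{"type":"number"}},"required":["motion"]}

```bash
ls; mkdir -p pics; python3 - <<'E'
from plant import *
import cv2,numpy as np,pickle
s=sense();print(s)
for n in("scene","top"):
    c=capture(n);pickle.dump(c,open(f"{n}0.pkl","wb"));cv2.imwrite(f"pics/{n}0.png",c["color"]);print(n,c["mtx"],c["k1"],c["extrinsics"])
E
```

```text
pics
{'t': 0.0, 'q': array([-1.30699017,  0.39920183,  0.04503445,  1.53792532, -0.0187038 ,
        1.20690765, -0.05067794]), 'qd': array([-2.22638291e-04, -8.08765901e-04, -3.46308348e-04,  7.94862550e-05,
       -7.80401369e-04, -8.83267377e-04, -2.31207519e-04]), 'tau': array([-5.52276015e-05, -4.75116777e+01,  1.36428248e+00, -2.54216909e+01,
        1.14183646e-02,  9.62261780e-03, -1.17767308e-05]), 'position': array([0.23047338, 0.60721765, 0.30283683]), 'ee_rot': array([-1.14931087e-04,  1.80345057e-01,  9.83602887e-01, -1.00374329e-03]), 'ft_force': array([ 0.68981925, -0.41224069,  0.49554685]), 'moment': array([-0.0103755 , -0.01453547, -0.04575764]), 'opening': 0.0856325278840729}
scene [[385.1783525    0.         317.70074876]
 [  0.         385.1783525  198.49968753]
 [  0.           0.           1.        ]] 0.012092832066357851 [[-0.19665961  0.66440654 -0.72103325  1.34052161]
 [ 0.98046914  0.13154321 -0.14620756  0.19552194]
 [-0.00229424 -0.73570397 -0.67729935  0.87679867]
 [ 0.          0.          0.          1.        ]]
top [[386.7265185    0.         325.03975476]
 [  0.         386.7265185  204.16074543]
 [  0.           0.           1.        ]] -0.0870561204219851 [[-0.02360736 -0.98971628  0.14108287  0.31755869]
 [-0.99961891  0.0213489  -0.01750038  0.02425972]
 [ 0.01430845 -0.14144224 -0.9898431   1.35123375]
 [ 0.          0.          0.          1.        ]]
```

View pics/scene0.png

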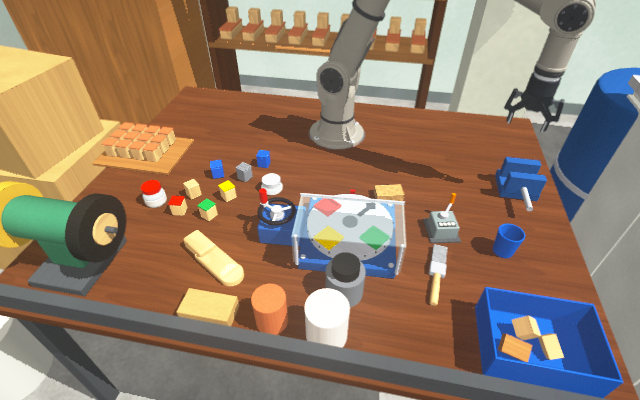

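View pics/top0.png

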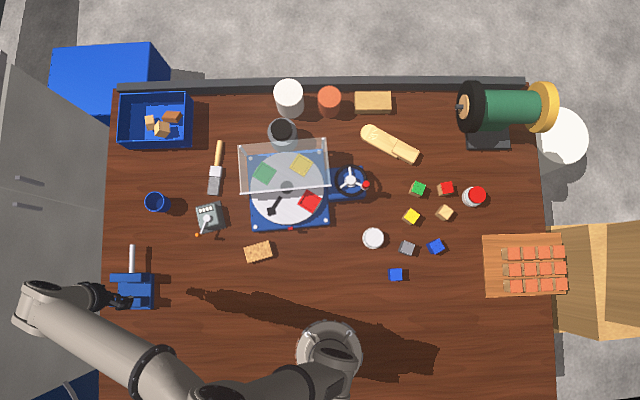

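```bash
cat > h.py <<'E'
import numpy as np,cv2,pickle
def ray(c,u,v):
    K=c["mtx"];xd=(u-K[0,2])/K[0,0];yd=(v-K[1,2])/K[1,1]
    x,y=xd,yd
    for _ in range(20):
        f=1+c["k1"]*(x*x+y*y);x,y=xd/f,yd/f
    return np.array([x,y,1.])
def pix2z(c,u,v,z):
    E=c["extrinsics"];d=E[:3,:3]@ray(c,u,v);o=E[:3,3];return o+d*(z-o[2])/d[2]
def pixd(c,u,v):
    E=c["extrinsics"];return E[:3,:3]@(ray(c,u,v)*c["range_z"][int(round(v)),int(round(u))])+E[:3,3]
def proj(c,P):
    E=c["extrinsics"];p=E[:3,:3].T@(np.asarray(P)-E[:3,3]);x,y=p[:2]/p[2];f=1+c["k1"]*(x*x+y*y)
    K=c["mtx"];return np.array([K[0,0]*x*f+K[0,2],K[1,1]*y*f+K[1,2]])
def cloud(c):
    E=c["extrinsics"];K=c["mtx"];v,u=np.mgrid[0:400,0:640]
    xd=(u-K[0,2])/K[0,0];yd=(v-K[1,2])/K[1,1];x,y=xd.copy(),yd.copy()
    for _ in range(20):
        f=1+c["k1"]*(x*x+y*y);x,y=xd/f,yd/f
    z=c["range_z"];P=np.stack([x*z,y*z,z],-1)@E[:3,:3].T+E[:3,3];P[z==0]=np.nan;return P
def crop(c,u0,v0,u1,v1,name,s=5):
    im=cv2.resize(c["color"][v0:v1,u0:u1],None,fx=s,fy=s,interpolation=cv2.INTER_CUBIC)
    for u in range((u0//20+1)*20,u1,20):cv2.putText(im,str(u),((u-u0)*s,10),0,.35,(255,255,255));cv2.line(im,((u-u0)*s,12),((u-u0)*s,18),(255,255,255))
    for v in range((v0//20+1)*20,v1,20):cv2.putText(im,str(v),(0,(v-v0)*s),0,.35,(255,255,255))
    cv2.imwrite(f"pics/{name}.png",im)
def colmask(c,col):
    h=cv2.cvtColor(c["color"],cv2.COLOR_BGR2HSV);H,S,V=h[...,0],h[...,1],h[...,2]
    m=(S>140)&(V>90)
    return m&{"red":(H<7)|(H>173),"yellow":(H>24)&(H<34),"green":(H>45)&(H<80),"blue":(H>100)&(H<130)}[col]
E
python3 - <<'E'
from h import *
c=pickle.load(open("top0.pkl","rb"));s=pickle.load(open("scene0.pkl","rb"))
crop(c,230,130,390,245,"t_idx");crop(c,360,170,500,290,"t_heels")
crop(c,185,190,245,245,"t_lev",9)
for n,cc in(("top",c),("scene",s)):
  P=cloud(cc)
  for col in("red","yellow","green"):
    m=colmask(cc,col);k,l,st,ce=cv2.connectedComponentsWithStats(m.astype(np.uint8))
    for i in range(1,k):
        if st[i,4]>=12:
            p=P[l==i];print(n,col,st[i],ce[i].round(1),np.nanmedian(p,0).round(3))
E
```

```text
top red [362 180   8   9  49] [365.6 183.8] [ 0.555 -0.129  0.141]
top red [440 181  14  13 141] [447. 187.] [ 0.554 -0.423  0.052]
top red [468 186  18  17 244] [477.  194.2] [ 0.523 -0.52   0.07 ]
top red [298 190  24  23 304] [309.2 200.9] [0.511 0.055 0.074]
top red [288 227   5   4  16] [289.9 228.3] [0.422 0.12  0.072]
top yellow [404 209  16  15 128] [411.5 215.8] [ 0.456 -0.292  0.052]
top green [412 181  13  15 115] [418.3 187.8] [ 0.552 -0.32   0.053]
scene red [140 180  22  15 245] [150.5 187. ] [ 0.53  -0.515  0.069]
scene red [259 188   9  15 107] [262.7 195.3] [ 0.561 -0.126  0.128]
scene red [350 189   6   5  27] [352.2 191. ] [0.426 0.12  0.07 ]
scene red [168 196  17  10 124] [175.9 200.1] [ 0.555 -0.419  0.051]
scene yellow [218 180  17  12 111] [226.2 185.8] [ 0.46  -0.289  0.052]
scene yellow [  0 182  19   9  71] [  5.4 184.7] [ 0.773 -0.711  0.25 ]
scene yellow [316 239  24  11 102] [327.5 242.7] [0.661 0.086 0.078]
scene green [198 199  17  12 120] [206.1 204.3] [ 0.556 -0.318  0.052]
scene green [370 245  10   4  24] [375. 246.] [0.646 0.212 0.08 ]
```

View pics/t_idx.png

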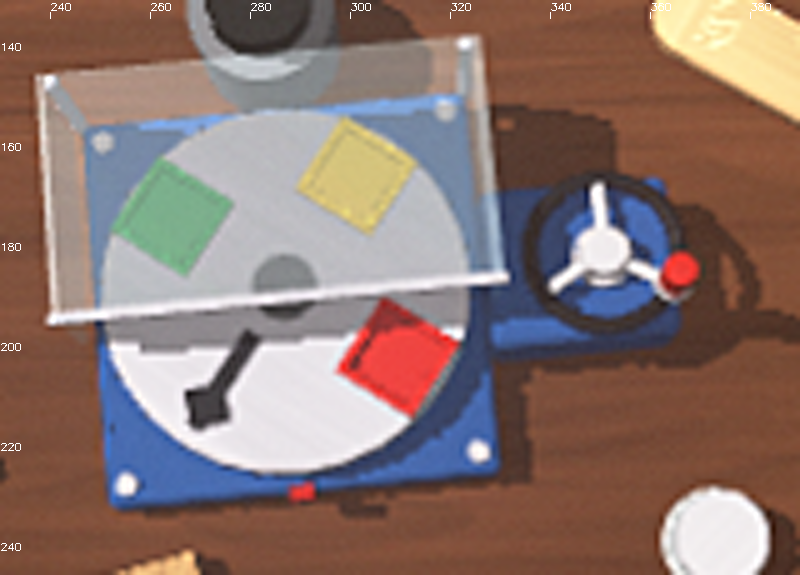

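View pics/t_heels.png

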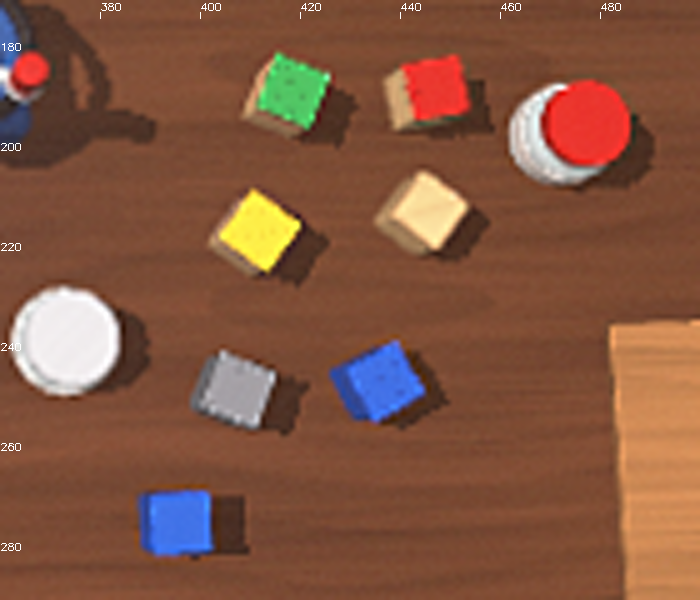

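View pics/t_lev.png

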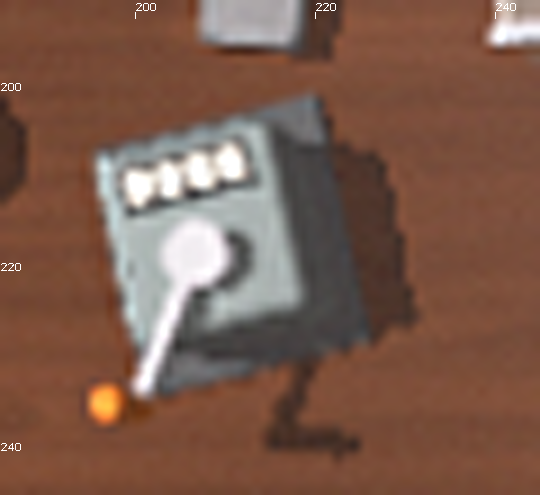

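```bash
cat > meas.py <<'E'
from h import *
def maskfit(c,m,z):
    cs,_=cv2.findContours(m.astype(np.uint8),cv2.RETR_EXTERNAL,cv2.CHAIN_APPROX_NONE)
    k=max(cs,key=cv2.contourArea)[:,0,:]
    W=np.array([pix2z(c,u,v,z)[:2] for u,v in k])
    r=cv2.minAreaRect((W*1000).astype(np.float32));return np.array(r[0])/1000,r[1],r[2]
def heel(c,col,near,rad=25,z=.052):
    u,v=proj(c,[near[0],near[1],z]);m=colmask(c,col).copy();yy,xx=np.mgrid[0:400,0:640]
    m&=((xx-u)**2+(yy-v)**2<rad**2)
    k,l,st,ce=cv2.connectedComponentsWithStats(m.astype(np.uint8))
    if k<2:return None
    i=1+np.argmax(st[1:,4]);return maskfit(c,l==i,z)
H0={"red":(.554,-.422),"yellow":(.456,-.291),"green":(.553,-.319)}
E
python3 - <<'E'
from meas import *
c=pickle.load(open("top0.pkl","rb"));s=pickle.load(open("scene0.pkl","rb"))
for col in H0:
    for n,cc in(("top",c),("scene",s)):print(col,n,heel(cc,col,H0[col],16))
from scipy.optimize import least_squares
pk=np.array([(103,290),(115,370),(150,420),(200,455),(250,470),(300,474),(350,465),(400,440),(440,400),(468,340)])/5.+[230,130]
W=np.array([pix2z(c,u-.4,v-.4,.07)[:2] for u,v in pk])
f=least_squares(lambda p:np.hypot(*(W-p).T)-.125,[.56,.13]);print("disc",f.x,f.fun.round(4))
g=lambda x,y,z,:pix2z(c,x/5+230-.4,y/5+130-.4,z)[:2]
print("wheelhub rim: ",g(602,252,.096),"knob",g(681,270,.143))
wp=np.array([(602,171),(525,250),(602,333),(684,250),(545,195),(660,195),(548,312)]) 
W=np.array([g(x,y,.096) for x,y in wp]);f2=least_squares(lambda p:np.hypot(*(W-p).T)-.056,[.56,-.09]);print("wheel",f2.x,f2.fun.round(4))
print("ptr",g(301,492,.072),"arrow",g(208,408,.072), "red",g(399,357,.08),"yel",g(357,176,.08),"grn",g(172,217,.08))
print("red corners",[g(x,y,.08).round(4) for x,y in((387,297),(462,343),(413,418),(336,371))])
print("guard edge front top",g(48,320,.147),g(508,276,.147))
print("base corners",[g(x,y,.06).round(4) for x,y in((113,508),(498,474))])
g=lambda x,y,z,:pix2z(c,x/9+185-.4,y/9+190-.4,z)[:2]
print("lever pivot",g(196,252,.07),"post",g(106,402,.095),"box top corners",[g(x,y,.05).round(3) for x,y in((95,152),(267,115),(303,303),(135,340))])
P=cloud(c);print(P[237,196],P[234,196],P[235,197],P[183,365],P[218,206])
E
```

```text
red top (array([ 0.5536283 , -0.42218561]), (41.286380767822266, 42.48442077636719), 8.18816089630127)
red scene (array([ 0.55781244, -0.41805283]), (41.5878791809082, 42.53569030761719), 10.912679672241211)
yellow top (array([ 0.45734354, -0.2923483 ]), (40.1036491394043, 38.874427795410156), 52.7206916809082)
yellow scene (array([ 0.46001175, -0.28860593]), (44.33502197265625, 38.22063064575195), 51.36342239379883)
green top (array([ 0.55276703, -0.32066135]), (39.39357376098633, 36.614593505859375), 61.83381652832031)
green scene (array([ 0.55559039, -0.31781464]), (41.72665786743164, 40.01676559448242), 66.42078399658203)
disc [0.55841944 0.12766665] [-0.0002  0.0022  0.0012 -0.0003 -0.0019 -0.0012 -0.0001  0.001   0.0013
  0.0006]
wheelhub rim:  [ 0.57554579 -0.08255273] knob [ 0.55318682 -0.12864506]
wheel [ 0.57518118 -0.0842667 ] [-0.0005 -0.0032 -0.0019 -0.0031 -0.0007 -0.0018 -0.0009]
ptr [0.42267614 0.12021638] arrow [0.48007035 0.18158198] red [0.51047727 0.05350319] yel [0.63449476 0.07964931] grn [0.60894412 0.20442489]
red corners [array([0.5512, 0.0608]), array([0.519 , 0.0114]), array([0.4695, 0.045 ]), array([0.502 , 0.0955])]
guard edge front top [0.52877511 0.27355876] [ 0.55075802 -0.01802053]
base corners [array([0.4156, 0.247 ]), array([ 0.4328, -0.0109])]
lever pivot [0.46334924 0.39941224] post [0.40644331 0.42423759] box top corners [array([0.505, 0.445]), array([0.517, 0.379]), array([0.446, 0.364]), array([0.433, 0.428])]
[ 0.40365176  0.45593486 -0.00089136] [0.40677913 0.42301309 0.10280468] [0.4040892  0.42248771 0.09387565] [ 0.55521471 -0.1261801   0.14285132] [0.46315985 0.40361158 0.05997649]
```

```bash
python3 - <<'E'
import plant;print([n for n in dir(plant) if not n.startswith('__')],getattr(plant,'tcp_to_tips',None))
from h import *
s=pickle.load(open("scene0.pkl","rb"))
crop(s,250,180,410,280,"s_idx");crop(s,420,185,470,245,"s_lev",9)
E
```

```text
['IKError', 'capture', 'finish_job', 'sense', 'tcp_to_tips'] 0.0726
```

View pics/s_idx.png

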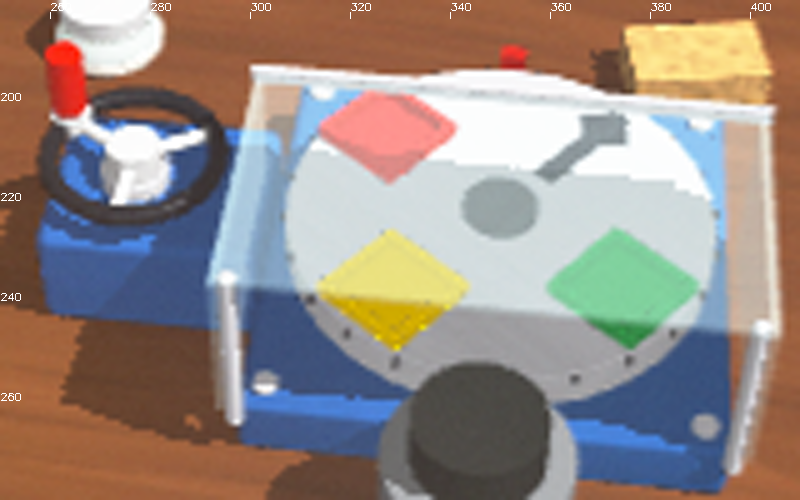

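View pics/s_lev.png

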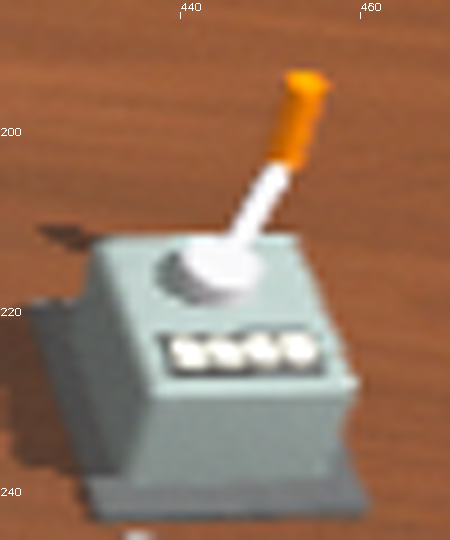

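```bash
cat > fit.py <<'E'
from h import *
from scipy.optimize import least_squares
def model(p):
    x,y,yaw,d=p;R=lambda a:np.array([np.cos(a),np.sin(a)])
    A=np.array([x,y]);o={}
    o["ptr"]=(*(A-.139*R(yaw)),.072)
    for n,k in(("home",0),("red",1),("yel",2),("grn",3)):
        o[n]=(*(A+.09*R(yaw+np.pi+d+k*np.pi/2)),.072 if n=="home" else .08)
    o["hub"]=(*(A+.215*R(yaw-np.pi/2)),.096)
    w=yaw+np.pi+8*d
    o["knobtop"]=(*(np.array(o["hub"][:2])+.05*R(w)),.143)
    return o
def fit(c,ob,skip=(),w0=(.559,.129,.07,-.65)):
    f=lambda p:np.concatenate([(proj(c,model(p)[n])-ob[n])for n in ob if n not in skip])
    r=least_squares(f,w0,loss="soft_l1");return r.x,dict(zip([n for n in ob if n not in skip],r.fun.reshape(-1,2).round(2)))
E
python3 - <<'E'
from fit import *
c=pickle.load(open("top0.pkl","rb"));s=pickle.load(open("scene0.pkl","rb"))
t=lambda x,y:np.array([x/5+230-.4,y/5+130-.4]);u=lambda x,y:np.array([x/5+250-.4,y/5+180-.4])
top=dict(ptr=t(301,492),red=t(399,357),yel=t(357,176),grn=t(172,217),hub=t(602,252),knobtop=t(681,268))
sc=dict(ptr=u(513,55),red=u(388,131),yel=u(393,288),grn=u(623,288),hub=u(135,156),knobtop=u(64,48))
for cc,ob in((c,top),(s,sc)):
  for sk in((),("knobtop",)):
    p,r=fit(cc,ob,sk);print(p[:2].round(4),np.degrees(p[2:]).round(2),r)
print(pix2z(s,306/9+420-.4,82/9+185-.4,.095),pix2z(s,220/9+420-.4,262/9+185-.4,.07))
E
```

```text
[0.5601 0.13  ] [  4.2  -37.51] {'ptr': array([0.13, 0.36]), 'red': array([-0.39, -0.05]), 'yel': array([-0.28, -0.23]), 'grn': array([-0.23, -0.16]), 'hub': array([ 0.56, -0.1 ]), 'knobtop': array([0.23, 0.14])}
[0.5601 0.1298] [  4.12 -37.52] {'ptr': array([0.12, 0.38]), 'red': array([-0.35, -0.  ]), 'yel': array([-0.18, -0.2 ]), 'grn': array([-0.15, -0.19]), 'hub': array([0.63, 0.  ])}
[0.5661 0.1325] [  4.37 -38.21] {'ptr': array([0.15, 0.21]), 'red': array([ 0.13, -0.56]), 'yel': array([-0.16, -0.05]), 'grn': array([0.1, 0. ]), 'hub': array([-0.72, -0.48]), 'knobtop': array([0.41, 1.24])}
[0.5663 0.1329] [  4.67 -38.29] {'ptr': array([0.03, 0.26]), 'red': array([ 0.17, -0.42]), 'yel': array([0.06, 0.11]), 'grn': array([0.32, 0.02]), 'hub': array([-0.69, -0.12])}
[0.40728028 0.42641383 0.095     ] [0.47417814 0.4010989  0.07      ]
```

Request:
step_arm:
  motion:
    - {"rz": 6.5}
    - {"rz": 6.5}
    - {"rz": 6.5}
    - {"rz": 6.5}
    - {"rz": 6.5}
    - {"rz": 6.5}
    - {"rz": 6.5}
    - {"rz": 6.5}
    - {"rz": 6.5}
    - {"rz": 6.5}
  claw: 0.05
  grip_force: 40

```text
schema error: expected keys dx, dy, dz, rx, ry, rz
```

Request:
step_arm:
  motion:
    - {"dx": -0.032, "dy": 0.011}
    - {"dx": -0.032, "dy": 0.011}
    - {"dx": -0.032, "dy": 0.011}
    - {"dx": -0.032, "dy": 0.011}
    - {"dx": -0.032, "dy": 0.011}
    - {"dx": -0.032, "dy": 0.011}
    - {"dx": -0.032, "dy": 0.011}
    - {"dx": -0.032, "dy": 0.011}
    - {"dx": -0.032, "dy": 0.011}
    - {"dx": -0.032, "dy": 0.011}
    - {"dx": -0.032, "dy": 0.011}
    - {"dx": -0.032, "dy": 0.011}

```text
schema error: expected keys dx, dy, dz, rx, ry, rz
```

Request:
step_arm:
  motion:
    - {"dx": -0.032, "dy": 0.011}
    - {"dx": -0.032, "dy": 0.011}
    - {"dx": -0.032, "dy": 0.011}
    - {"dx": -0.032, "dy": 0.011}
    - {"dx": -0.032, "dy": 0.011}
    - {"dx": -0.032, "dy": 0.011}
    - {"dx": -0.032, "dy": 0.011}
    - {"dx": -0.032, "dy": 0.011}
    - {"dx": -0.032, "dy": 0.011}
    - {"dx": -0.032, "dy": 0.011}
    - {"dx": -0.032, "dy": 0.011}
    - {"dx": -0.032, "dy": 0.011}

```text
schema error: expected keys dx, dy, dz, rx, ry, rz
```

Request:
step_arm:
  motion:
    - {"dx": 0, "dy": 0, "dz": 0, "rx": 0, "ry": 0, "rz": 6.5}
    - {"dx": 0, "dy": 0, "dz": 0, "rx": 0, "ry": 0, "rz": 6.5}
    - {"dx": 0, "dy": 0, "dz": 0, "rx": 0, "ry": 0, "rz": 6.5}
    - {"dx": 0, "dy": 0, "dz": 0, "rx": 0, "ry": 0, "rz": 6.5}
    - {"dx": 0, "dy": 0, "dz": 0, "rx": 0, "ry": 0, "rz": 6.5}
    - {"dx": 0, "dy": 0, "dz": 0, "rx": 0, "ry": 0, "rz": 6.5}
    - {"dx": 0, "dy": 0, "dz": 0, "rx": 0, "ry": 0, "rz": 6.5}
    - {"dx": 0, "dy": 0, "dz": 0, "rx": 0, "ry": 0, "rz": 6.5}
    - {"dx": 0, "dy": 0, "dz": 0, "rx": 0, "ry": 0, "rz": 6.5}
    - {"dx": 0, "dy": 0, "dz": 0, "rx": 0, "ry": 0, "rz": 6.5}
  claw: 0.05
  grip_force: 40

```text
t: 0.93
position: [0.2305, 0.6075, 0.3033]
ee_rot: [0.0, 0.683, 0.731, -0.0]
ft_force: [0.1, -0.8, 0.5]
opening: 0.0497
```

Request:
step_arm:
  motion:
    - {"dx": -0.032, "dy": 0.011, "dz": 0, "rx": 0, "ry": 0, "rz": 0}
    - {"dx": -0.032, "dy": 0.011, "dz": 0, "rx": 0, "ry": 0, "rz": 0}
    - {"dx": -0.032, "dy": 0.011, "dz": 0, "rx": 0, "ry": 0, "rz": 0}
    - {"dx": -0.032, "dy": 0.011, "dz": 0, "rx": 0, "ry": 0, "rz": 0}
    - {"dx": -0.032, "dy": 0.011, "dz": 0, "rx": 0, "ry": 0, "rz": 0}
    - {"dx": -0.032, "dy": 0.011, "dz": 0, "rx": 0, "ry": 0, "rz": 0}
    - {"dx": -0.032, "dy": 0.011, "dz": 0, "rx": 0, "ry": 0, "rz": 0}
    - {"dx": -0.032, "dy": 0.011, "dz": 0, "rx": 0, "ry": 0, "rz": 0}
    - {"dx": -0.032, "dy": 0.011, "dz": 0, "rx": 0, "ry": 0, "rz": 0}
    - {"dx": -0.032, "dy": 0.011, "dz": 0, "rx": 0, "ry": 0, "rz": 0}
    - {"dx": -0.032, "dy": 0.011, "dz": 0, "rx": 0, "ry": 0, "rz": 0}
    - {"dx": -0.032, "dy": 0.011, "dz": 0, "rx": 0, "ry": 0, "rz": 0}

```text
t: 1.93
position: [0.3906, 0.2327, 0.3037]
ee_rot: [-0.0, 0.681, 0.733, -0.0]
ft_force: [-0.2, 0.4, 0.1]
opening: 0.05
```

Request:
step_arm:
  motion:
    - {"dx": -0.032, "dy": 0.011, "dz": 0, "rx": 0, "ry": 0, "rz": 0}
    - {"dx": -0.032, "dy": 0.011, "dz": 0, "rx": 0, "ry": 0, "rz": 0}
    - {"dx": -0.032, "dy": 0.011, "dz": 0, "rx": 0, "ry": 0, "rz": 0}
    - {"dx": -0.032, "dy": 0.011, "dz": 0, "rx": 0, "ry": 0, "rz": 0}
    - {"dx": -0.032, "dy": 0.011, "dz": 0, "rx": 0, "ry": 0, "rz": 0}
    - {"dx": -0.032, "dy": 0.011, "dz": 0, "rx": 0, "ry": 0, "rz": 0}
    - {"dx": -0.032, "dy": 0.011, "dz": 0, "rx": 0, "ry": 0, "rz": 0}
    - {"dx": -0.032, "dy": 0.011, "dz": 0, "rx": 0, "ry": 0, "rz": 0}
    - {"dx": -0.032, "dy": 0.011, "dz": 0, "rx": 0, "ry": 0, "rz": 0}
    - {"dx": -0.032, "dy": 0.011, "dz": 0, "rx": 0, "ry": 0, "rz": 0}
    - {"dx": 0, "dy": 0, "dz": 0, "rx": 0, "ry": 0, "rz": 0}
    - {"dx": 0, "dy": 0, "dz": 0, "rx": 0, "ry": 0, "rz": 0}

```text
t: 2.93
position: [0.5236, -0.0789, 0.3036]
ee_rot: [0.0, 0.682, 0.731, -0.001]
ft_force: [0.8, 0.3, 0.5]
opening: 0.05
```

```bash
cat > snap.py <<'E'
import sys,pickle,cv2
from plant import *
n=sys.argv[1]
for k in("top","scene"):
    c=capture(k);pickle.dump(c,open(f"{k}{n}.pkl","wb"));cv2.imwrite(f"pics/{k}{n}.png",c["color"])
s=sense();print(s["t"],s["position"].round(4),s["ee_rot"].round(3),s["opening"].round(4),s["ft_force"].round(1),s["q"].round(2))
E
python3 snap.py 1; python3 - <<'E'
from h import *
s=pickle.load(open("scene1.pkl","rb"));c=pickle.load(open("top1.pkl","rb"))
print(proj(s,[.5236,-.0789,.231]),proj(c,[.5236,-.0789,.231]))
crop(s,220,60,380,180,"s1");crop(c,290,140,410,250,"t1",6)
E
```

```text
[279.07621276 161.02219525] [352.92382313 187.99325732]Traceback (most recent call last):
  File "snap.py", line 6, in <module>
    s=sense();print(s["t"],s["position"].round(4),s["ee_rot"].round(3),s["opening"].round(4),s["ft_force"].round(1),s["q"].round(2))
                                                                       ^^^^^^^^^^^^^^^^^^
AttributeError: 'float' object has no attribute 'round'
```

View pics/s1.png

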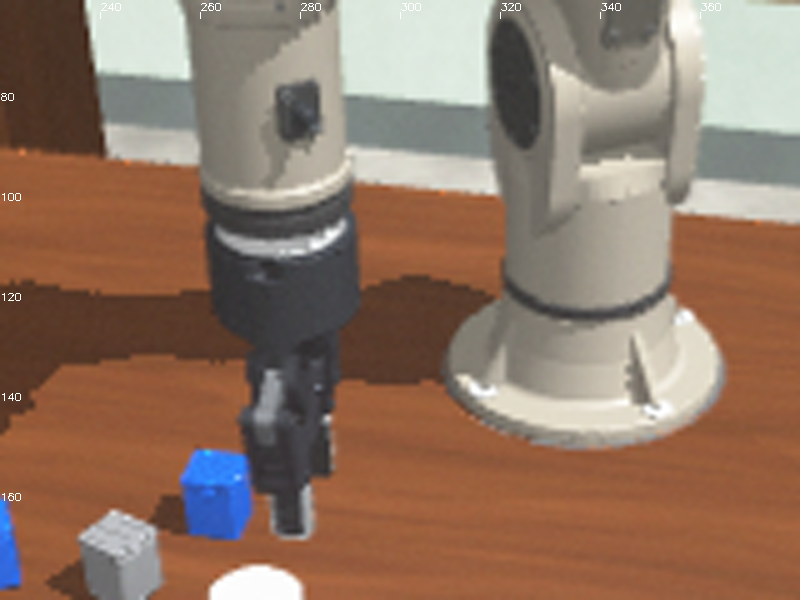

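View pics/t1.png

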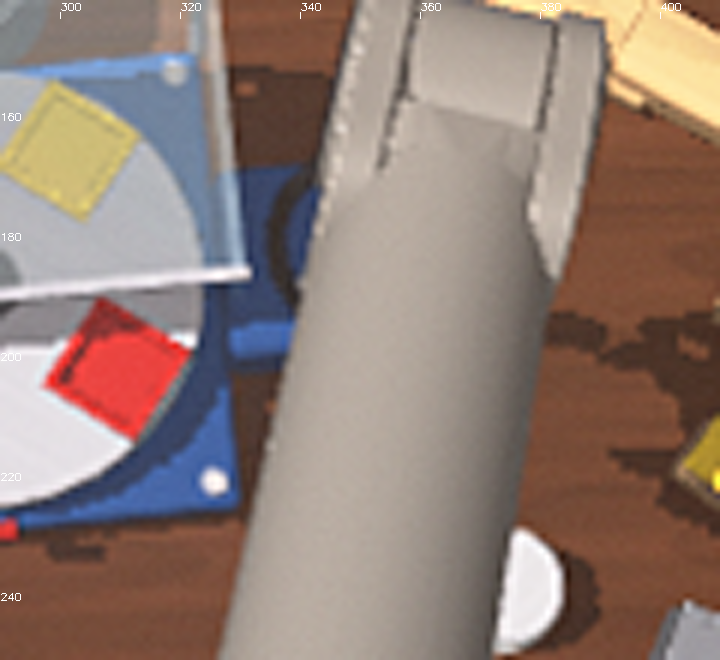

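```bash
sed -i 's/s\["opening"\].round(4)/round(float(s["opening"]),4)/' snap.py; python3 - <<'E'
from h import *
s=pickle.load(open("scene1.pkl","rb"))
for z in (.231,.236):
  for w in(.025,.032):
    print(z,w,proj(s,[.5236+w,-.0789+.07*w,z]))
E
```

```text
0.231 0.025 [277.22704826 166.55854084]
0.231 0.032 [276.69763865 168.14342162]
0.236 0.025 [277.09129012 165.09840898]
0.236 0.032 [276.55949895 166.68129539]
```

Request:
step_arm:
  motion:
    - {"dx": -0.017, "dy": 0.01, "dz": 0, "rx": 0, "ry": 0, "rz": 0}
    - {"dx": -0.017, "dy": 0.01, "dz": 0, "rx": 0, "ry": 0, "rz": 0}
    - {"dx": -0.017, "dy": 0.01, "dz": 0, "rx": 0, "ry": 0, "rz": 0}
    - {"dx": 0, "dy": 0, "dz": 0.02, "rx": 0, "ry": 0, "rz": 0}
    - {"dx": 0, "dy": 0, "dz": 0.02, "rx": 0, "ry": 0, "rz": 0}
    - {"dx": 0, "dy": 0, "dz": 0.02, "rx": 0, "ry": 0, "rz": 0}
    - {"dx": 0, "dy": 0, "dz": 0, "rx": 0, "ry": 0, "rz": 0}

```text
t: 3.62
position: [0.5552, -0.1221, 0.24]
ee_rot: [-0.004, 0.679, 0.734, -0.002]
ft_force: [-1.2, 0.9, -0.4]
opening: 0.0501
```

```bash
python3 snap.py 2; python3 - <<'E'
from h import *
s=pickle.load(open("scene2.pkl","rb"))
crop(s,230,130,310,230,"s2",6)
E
```

```text
3.7167 [ 0.5572 -0.1236  0.2436] [-0.001  0.68   0.733 -0.   ] 0.0499 [ 1.  -0.7  0.3] [-0.44  0.4   0.75  1.81 -0.31  1.05  0.5 ]
```

View pics/s2.png

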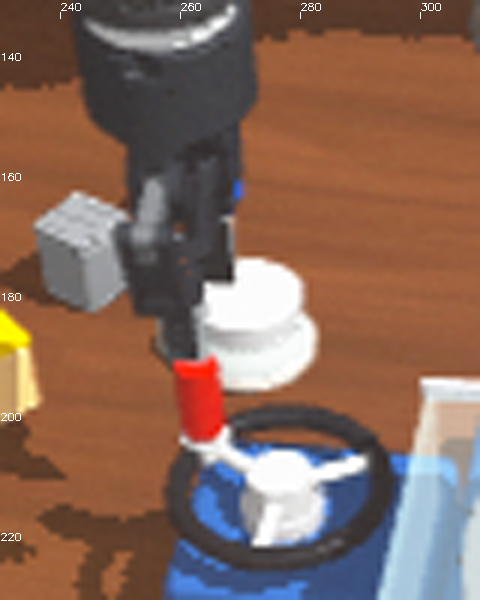

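```bash
python3 - <<'E'
from h import *
s=pickle.load(open("scene2.pkl","rb"))
for z in (.171,.176):
  for w in(.025,.032):
    print(z,w,proj(s,[.5572+w,-.1236+.07*w,z]))
print(pix2z(s,262.3,190,.143))
print(pix2z(s,261.2,133.3+56.5,.143))
E
```

```text
0.171 0.025 [260.00114771 189.0320179 ]
0.171 0.032 [259.40002612 190.69063728]
0.176 0.025 [259.8137891  187.67469284]
0.176 0.032 [259.20986684 189.33206501]
[ 0.55488875 -0.12665052  0.143     ]
[ 0.55466731 -0.13002484  0.143     ]
```

Request:
step_arm:
  motion:
    - {"dx": -0.004, "dy": -0.001, "dz": 0.01, "rx": 0, "ry": 0, "rz": 0}
    - {"dx": 0, "dy": 0, "dz": 0.011, "rx": 0, "ry": 0, "rz": 0}
    - {"dx": 0, "dy": 0, "dz": 0.011, "rx": 0, "ry": 0, "rz": 0}
    - {"dx": 0, "dy": 0, "dz": 0.011, "rx": 0, "ry": 0, "rz": 0}
    - {"dx": 0, "dy": 0, "dz": 0.011, "rx": 0, "ry": 0, "rz": 0}
    - {"dx": 0, "dy": 0, "dz": 0.011, "rx": 0, "ry": 0, "rz": 0}
    - {"dx": 0, "dy": 0, "dz": 0, "rx": 0, "ry": 0, "rz": 0}
    - {"dx": 0, "dy": 0, "dz": 0, "rx": 0, "ry": 0, "rz": 0}

```text
t: 4.38
position: [0.5563, -0.1292, 0.178]
ee_rot: [-0.001, 0.681, 0.733, -0.001]
ft_force: [0.5, -0.1, -0.2]
opening: 0.0499
```

Request:
step_arm:
  motion:
    - {"dx": 0, "dy": 0, "dz": 0, "rx": 0, "ry": 0, "rz": 0}
    - {"dx": 0, "dy": 0, "dz": 0, "rx": 0, "ry": 0, "rz": 0}
    - {"dx": 0, "dy": 0, "dz": 0, "rx": 0, "ry": 0, "rz": 0}
    - {"dx": 0, "dy": 0, "dz": 0, "rx": 0, "ry": 0, "rz": 0}
    - {"dx": 0, "dy": 0, "dz": 0, "rx": 0, "ry": 0, "rz": 0}
    - {"dx": 0, "dy": 0, "dz": 0, "rx": 0, "ry": 0, "rz": 0}
  claw: 0.0
  grip_force: 40

```text
t: 4.88
position: [0.5567, -0.1297, 0.1796]
ee_rot: [0.0, 0.681, 0.733, 0.0]
ft_force: [-2.2, -1.1, 6.0]
opening: 0.0208
```

```bash
python3 snap.py 3; python3 - <<'E'
from h import *
s=pickle.load(open("scene3.pkl","rb"))
crop(s,230,130,310,230,"s3",6)
E
```

```text
4.9833 [ 0.5567 -0.1297  0.1796] [0.    0.681 0.733 0.   ] 0.0208 [-3.2 -1.   5.7] [-0.39  0.48  0.71  1.87 -0.38  0.93  0.57]
```

View pics/s3.png

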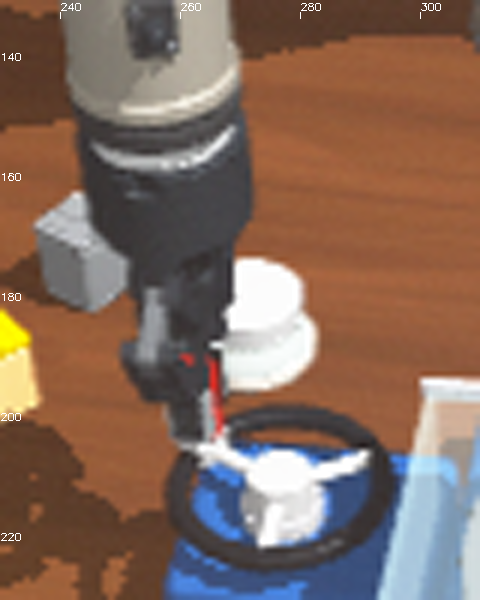

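```bash
cat > crank.py <<'E'
import numpy as np,sys
# start alpha, total deg, n rows ; tool frame: dy=ix, dx=iy
a0,tot,n=map(float,sys.argv[1:4]);n=int(n);r=.05
a=np.radians(a0+tot*np.arange(n+1)/n)
x=np.round(r*np.sin(a),4);y=np.round(r*np.cos(a),4)
for i in range(n):print('{"dx": %.4f, "dy": %.4f, "dz": 0, "rx": 0, "ry": 0, "rz": 0},'%(x[i+1]-x[i],y[i+1]-y[i]))
E
python3 crank.py -119.7 -420 21
```

```text
{"dx": 0.0111, "dy": -0.0133, "dz": 0, "rx": 0, "ry": 0, "rz": 0},
{"dx": 0.0150, "dy": -0.0088, "dz": 0, "rx": 0, "ry": 0, "rz": 0},
{"dx": 0.0170, "dy": -0.0031, "dz": 0, "rx": 0, "ry": 0, "rz": 0},
{"dx": 0.0172, "dy": 0.0029, "dz": 0, "rx": 0, "ry": 0, "rz": 0},
{"dx": 0.0150, "dy": 0.0086, "dz": 0, "rx": 0, "ry": 0, "rz": 0},
{"dx": 0.0113, "dy": 0.0133, "dz": 0, "rx": 0, "ry": 0, "rz": 0},
{"dx": 0.0060, "dy": 0.0163, "dz": 0, "rx": 0, "ry": 0, "rz": 0},
{"dx": 0.0001, "dy": 0.0173, "dz": 0, "rx": 0, "ry": 0, "rz": 0},
{"dx": -0.0059, "dy": 0.0164, "dz": 0, "rx": 0, "ry": 0, "rz": 0},
{"dx": -0.0111, "dy": 0.0133, "dz": 0, "rx": 0, "ry": 0, "rz": 0},
{"dx": -0.0150, "dy": 0.0088, "dz": 0, "rx": 0, "ry": 0, "rz": 0},
{"dx": -0.0170, "dy": 0.0031, "dz": 0, "rx": 0, "ry": 0, "rz": 0},
{"dx": -0.0172, "dy": -0.0029, "dz": 0, "rx": 0, "ry": 0, "rz": 0},
{"dx": -0.0150, "dy": -0.0086, "dz": 0, "rx": 0, "ry": 0, "rz": 0},
{"dx": -0.0113, "dy": -0.0133, "dz": 0, "rx": 0, "ry": 0, "rz": 0},
{"dx": -0.0060, "dy": -0.0163, "dz": 0, "rx": 0, "ry": 0, "rz": 0},
{"dx": -0.0001, "dy": -0.0173, "dz": 0, "rx": 0, "ry": 0, "rz": 0},
{"dx": 0.0059, "dy": -0.0164, "dz": 0, "rx": 0, "ry": 0, "rz": 0},
{"dx": 0.0111, "dy": -0.0133, "dz": 0, "rx": 0, "ry": 0, "rz": 0},
{"dx": 0.0150, "dy": -0.0088, "dz": 0, "rx": 0, "ry": 0, "rz": 0},
{"dx": 0.0170, "dy": -0.0031, "dz": 0, "rx": 0, "ry": 0, "rz": 0},
```

Request:
step_arm:
  motion:
    - {"dx": 0.0111, "dy": -0.0133, "dz": -0.001, "rx": 0, "ry": 0, "rz": 0}
    - {"dx": 0.015, "dy": -0.0088, "dz": -0.001, "rx": 0, "ry": 0, "rz": 0}
    - {"dx": 0.017, "dy": -0.0031, "dz": 0, "rx": 0, "ry": 0, "rz": 0}
    - {"dx": 0.0172, "dy": 0.0029, "dz": 0, "rx": 0, "ry": 0, "rz": 0}
    - {"dx": 0, "dy": 0, "dz": 0, "rx": 0, "ry": 0, "rz": 0}
    - {"dx": 0, "dy": 0, "dz": 0, "rx": 0, "ry": 0, "rz": 0}

```text
t: 5.48
position: [0.5299, -0.0686, 0.1798]
ee_rot: [-0.001, 0.68, 0.734, 0.0]
ft_force: [0.9, 2.8, -10.3]
opening: 0.0207
```

```bash
python3 snap.py 4; python3 - <<'E'
from h import *
s=pickle.load(open("scene4.pkl","rb"))
crop(s,230,130,350,230,"s4",6)
E
```

```text
5.5833 [ 0.5295 -0.0702  0.1798] [-0.001  0.68   0.733 -0.   ] 0.0206 [  1.8   2.7 -11.6] [-0.53  0.41  0.72  1.96 -0.35  0.9   0.45]
```

View pics/s4.png

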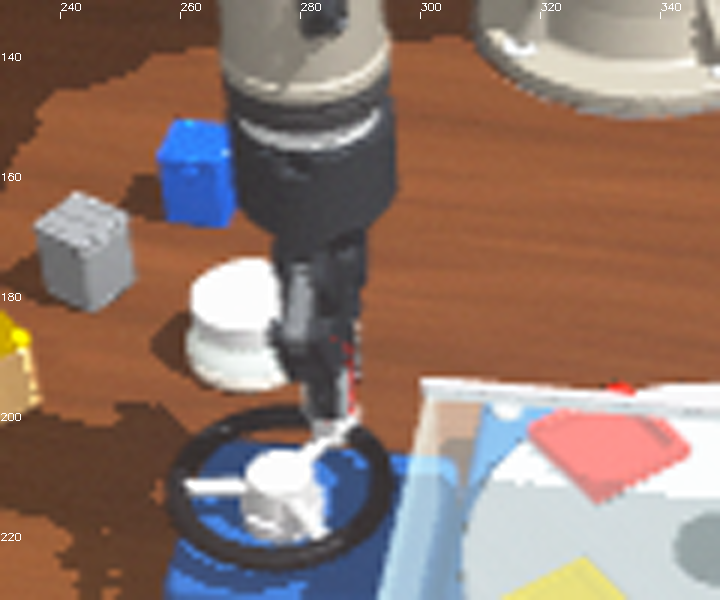

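Request:
step_arm:
  motion:
    - {"dx": 0.015, "dy": 0.0086, "dz": 0.001, "rx": 0, "ry": 0, "rz": 0}
    - {"dx": 0.0113, "dy": 0.0133, "dz": 0, "rx": 0, "ry": 0, "rz": 0}
    - {"dx": 0.006, "dy": 0.0163, "dz": 0, "rx": 0, "ry": 0, "rz": 0}
    - {"dx": 0.0001, "dy": 0.0173, "dz": 0, "rx": 0, "ry": 0, "rz": 0}
    - {"dx": -0.0059, "dy": 0.0164, "dz": 0, "rx": 0, "ry": 0, "rz": 0}
    - {"dx": -0.0111, "dy": 0.0133, "dz": 0, "rx": 0, "ry": 0, "rz": 0}
    - {"dx": -0.015, "dy": 0.0088, "dz": 0, "rx": 0, "ry": 0, "rz": 0}
    - {"dx": -0.017, "dy": 0.0031, "dz": 0, "rx": 0, "ry": 0, "rz": 0}
    - {"dx": 0, "dy": 0, "dz": 0, "rx": 0, "ry": 0, "rz": 0}
    - {"dx": 0, "dy": 0, "dz": 0, "rx": 0, "ry": 0, "rz": 0}

```text
t: 6.42
position: [0.6274, -0.0839, 0.1797]
ee_rot: [0.001, 0.682, 0.731, -0.001]
ft_force: [-0.6, -2.7, -3.9]
opening: 0.0206
```

Request:
step_arm:
  motion:
    - {"dx": -0.0172, "dy": -0.0029, "dz": 0, "rx": 0, "ry": 0, "rz": 0}
    - {"dx": -0.015, "dy": -0.0086, "dz": 0, "rx": 0, "ry": 0, "rz": 0}
    - {"dx": -0.0113, "dy": -0.0133, "dz": 0, "rx": 0, "ry": 0, "rz": 0}
    - {"dx": -0.006, "dy": -0.0163, "dz": 0, "rx": 0, "ry": 0, "rz": 0}
    - {"dx": -0.0001, "dy": -0.0173, "dz": 0, "rx": 0, "ry": 0, "rz": 0}
    - {"dx": 0.0059, "dy": -0.0164, "dz": 0, "rx": 0, "ry": 0, "rz": 0}
    - {"dx": 0.0111, "dy": -0.0133, "dz": 0, "rx": 0, "ry": 0, "rz": 0}
    - {"dx": 0.015, "dy": -0.0088, "dz": 0, "rx": 0, "ry": 0, "rz": 0}
    - {"dx": 0.017, "dy": -0.0031, "dz": 0, "rx": 0, "ry": 0, "rz": 0}
    - {"dx": 0, "dy": 0, "dz": 0, "rx": 0, "ry": 0, "rz": 0}
    - {"dx": 0, "dy": 0, "dz": 0, "rx": 0, "ry": 0, "rz": 0}

```text
t: 7.33
position: [0.5276, -0.0859, 0.1797]
ee_rot: [-0.002, 0.68, 0.734, 0.0]
ft_force: [-2.6, 2.3, -4.2]
opening: 0.0212
```

```bash
python3 snap.py 5; python3 - <<'E'
from h import *
s=pickle.load(open("scene5.pkl","rb"));c=pickle.load(open("top5.pkl","rb"))
crop(s,250,150,410,270,"s5",5);crop(c,230,130,390,245,"t5",5)
E
```

```text
7.4333 [ 0.5277 -0.0876  0.1797] [-0.001  0.68   0.733 -0.   ] 0.0212 [-3.1  2.7 -4.3] [-0.49  0.42  0.72  1.96 -0.35  0.9   0.48]
```

View pics/s5.png

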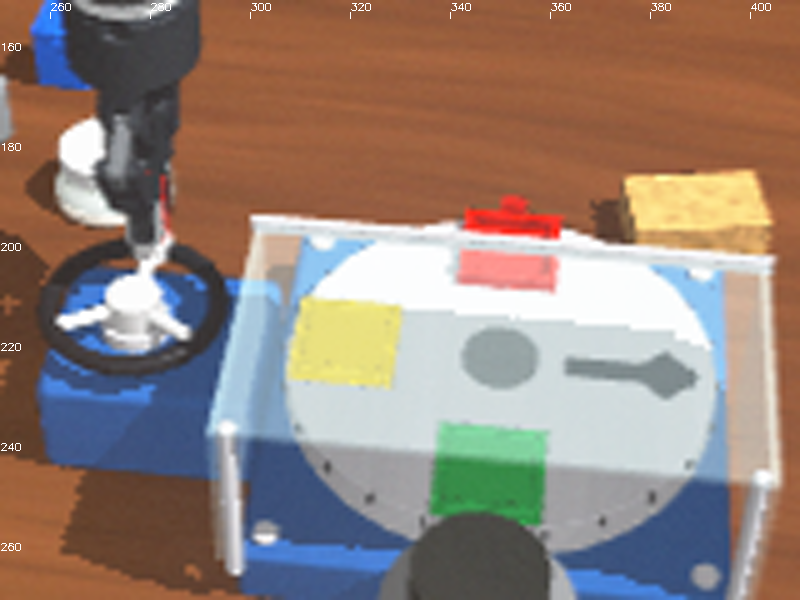

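View pics/t5.png

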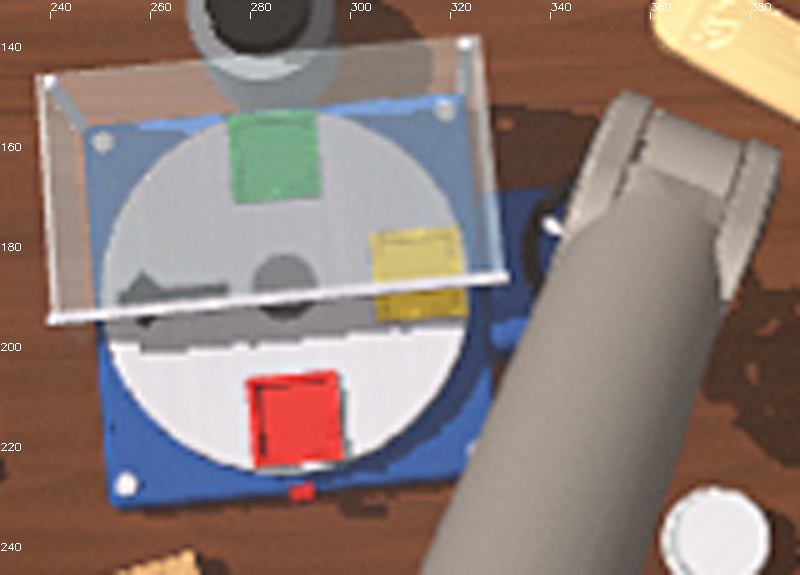

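```bash
python3 - <<'E'
from fit import *
c=pickle.load(open("top5.pkl","rb"));s=pickle.load(open("scene5.pkl","rb"))
t=lambda x,y:np.array([x/5+230-.4,y/5+130-.4]);u=lambda x,y:np.array([x/5+250-.4,y/5+150-.4])
top=dict(ptr=t(301,492),red=t(296,419),yel=t(418,274),grn=t(275,155))
sc=dict(ptr=u(513,205),yel=u(346,342),grn=u(490,474))
for cc,ob in((c,top),(s,sc)):
    p,r=fit(cc,ob,w0=(.56,.13,.07,-1.57));print(p[:2].round(4),np.degrees(p[2:]).round(2),r)
from plant import sense;S=sense();print(S["t"],S["position"])
E
```

```text
[0.5606 0.1289] [  3.62 -89.75] {'ptr': array([0.02, 0.24]), 'red': array([-0.15, -0.1 ]), 'yel': array([ 0.19, -0.1 ]), 'grn': array([-0.06, -0.04])}
[0.5662 0.1324] [  4.56 -90.35] {'ptr': array([-0.02,  0.23]), 'yel': array([-0.08, -0.15]), 'grn': array([ 0.09, -0.04])}
7.4333 [ 0.52767219 -0.08763349  0.17970084]
```

```bash
cat > heels.py <<'E'
import sys
from meas import *
n=sys.argv[1]
for col in sys.argv[2:]:
    for k in("top","scene"):
        c=pickle.load(open(f"{k}{n}.pkl","rb"));m=colmask(c,col);P=cloud(c)
        kk,l,st,ce=cv2.connectedComponentsWithStats(m.astype(np.uint8))
        for i in range(1,kk):
            if st[i,4]<30:continue
            ctr,sz,a=maskfit(c,l==i,.052);z=np.nanmedian(P[l==i][:,2])
            if ctr[1]<-.15 and ctr[1]>-.6 and max(sz)<60 and abs(z-.052)<.012:print(col,k,ctr.round(4),np.round(sz,1),round(a,1),st[i,4])
E
python3 heels.py 5 red yellow green
```

```text
red top [ 0.5537 -0.4228] [41.3 43.7] 8.2 142
red scene [ 0.5557 -0.4197] [44.6 42.8] 6.7 125
yellow scene [ 0.4594 -0.2894] [42.3 38.2] 51.4 77
green top [ 0.5531 -0.3213] [37.5 38.3] 66.5 115
green scene [ 0.556 -0.318] [41.5 39.7] 65.6 120
```

Request:
step_arm:
  motion:
    - {"dx": 0, "dy": 0, "dz": 0, "rx": 0, "ry": 0, "rz": 0}
    - {"dx": 0, "dy": 0, "dz": 0, "rx": 0, "ry": 0, "rz": 0}
    - {"dx": 0, "dy": 0, "dz": 0, "rx": 0, "ry": 0, "rz": 0}
    - {"dx": 0, "dy": 0, "dz": -0.02, "rx": 0, "ry": 0, "rz": 0}
    - {"dx": 0, "dy": 0, "dz": -0.03, "rx": 0, "ry": 0, "rz": 0}
    - {"dx": 0, "dy": 0, "dz": -0.03, "rx": 0, "ry": 0, "rz": 0}
    - {"dx": 0, "dy": 0, "dz": -0.03, "rx": 0, "ry": 0, "rz": 0}
  claw: 0.05

```text
t: 8.02
position: [0.529, -0.0894, 0.2918]
ee_rot: [0.001, 0.681, 0.732, 0.0]
ft_force: [0.3, 0.5, -0.4]
opening: 0.0504
```

Request:
step_arm:
  motion:
    - {"dx": -0.0334, "dy": 0.0004, "dz": 0, "rx": 0, "ry": 0, "rz": 0}
    - {"dx": -0.0334, "dy": 0.0004, "dz": 0, "rx": 0, "ry": 0, "rz": 0}
    - {"dx": -0.0334, "dy": 0.0004, "dz": 0, "rx": 0, "ry": 0, "rz": 0}
    - {"dx": -0.0334, "dy": 0.0004, "dz": 0, "rx": 0, "ry": 0, "rz": 0}
    - {"dx": -0.0334, "dy": 0.0004, "dz": 0, "rx": 0, "ry": 0, "rz": 0}
    - {"dx": -0.0334, "dy": 0.0004, "dz": 0, "rx": 0, "ry": 0, "rz": 0}
    - {"dx": -0.0334, "dy": 0.0004, "dz": 0, "rx": 0, "ry": 0, "rz": 0}
    - {"dx": -0.0334, "dy": 0.0004, "dz": 0, "rx": 0, "ry": 0, "rz": 0}
    - {"dx": -0.0334, "dy": 0.0004, "dz": 0, "rx": 0, "ry": 0, "rz": 0}
    - {"dx": -0.0334, "dy": 0.0004, "dz": 0, "rx": 0, "ry": 0, "rz": 0}
    - {"dx": 0, "dy": 0, "dz": 0, "rx": 0, "ry": 0, "rz": -4}
    - {"dx": 0, "dy": 0, "dz": 0, "rx": 0, "ry": 0, "rz": 0}
  claw: 0.064

```text
t: 9.02
position: [0.5556, -0.425, 0.2903]
ee_rot: [0.001, 0.656, 0.755, -0.001]
ft_force: [0.2, -1.0, 0.7]
opening: 0.064
```

Request:
step_arm:
  motion:
    - {"dx": 0, "dy": 0, "dz": 0.025, "rx": 0, "ry": 0, "rz": 0}
    - {"dx": 0, "dy": 0, "dz": 0.025, "rx": 0, "ry": 0, "rz": 0}
    - {"dx": 0, "dy": 0, "dz": 0.025, "rx": 0, "ry": 0, "rz": 0}
    - {"dx": 0, "dy": 0, "dz": 0.025, "rx": 0, "ry": 0, "rz": 0}
    - {"dx": 0, "dy": 0, "dz": 0.02, "rx": 0, "ry": 0, "rz": 0}
    - {"dx": 0, "dy": 0, "dz": 0.01, "rx": 0, "ry": 0, "rz": 0}
    - {"dx": 0, "dy": 0, "dz": 0, "rx": 0, "ry": 0, "rz": 0}
    - {"dx": 0, "dy": 0, "dz": 0, "rx": 0, "ry": 0, "rz": 0}

```text
t: 9.68
position: [0.5576, -0.4207, 0.1604]
ee_rot: [0.0, 0.655, 0.756, 0.0]
ft_force: [-0.0, 0.2, -0.3]
opening: 0.064
```

```bash
python3 snap.py 6; python3 heels.py 6 red;python3 - <<'E'
from h import *
s=pickle.load(open("scene6.pkl","rb"));c=pickle.load(open("top6.pkl","rb"))
crop(s,130,110,250,230,"s6",5)
E
```

```text
9.7833 [ 0.5579 -0.4216  0.1618] [0.002 0.655 0.756 0.   ] 0.0643 [ 0.6 -0.2  0.2] [ 0.15  0.71  0.68  1.56 -0.49  1.05  1.1 ]
red scene [ 0.5556 -0.4185] [42.8 43.6] 2.4 125
```

View pics/s6.png

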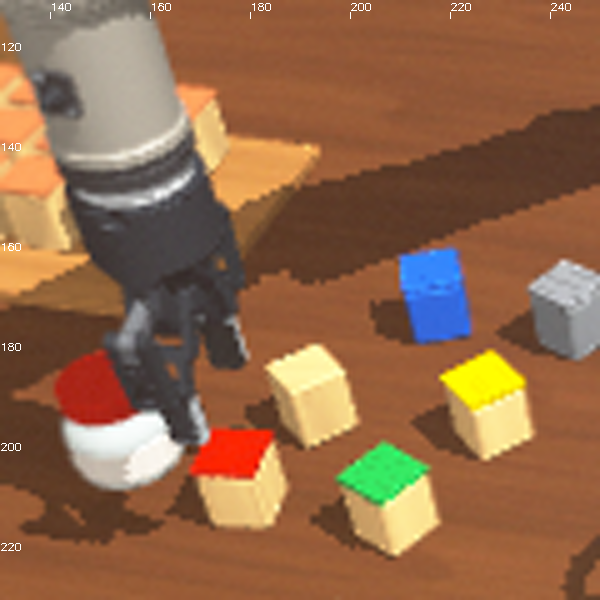

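Request:
step_arm:
  motion:
    - {"dx": 0.001, "dy": -0.002, "dz": 0.02, "rx": 0, "ry": 0, "rz": 0}
    - {"dx": 0, "dy": 0, "dz": 0.018, "rx": 0, "ry": 0, "rz": 0}
    - {"dx": 0, "dy": 0, "dz": 0.018, "rx": 0, "ry": 0, "rz": 0}
    - {"dx": 0, "dy": 0, "dz": 0.016, "rx": 0, "ry": 0, "rz": 0}
    - {"dx": 0, "dy": 0, "dz": 0, "rx": 0, "ry": 0, "rz": 0}
    - {"dx": 0, "dy": 0, "dz": 0, "rx": 0, "ry": 0, "rz": 0}

```text
t: 10.28
position: [0.555, -0.4202, 0.088]
ee_rot: [-0.0, 0.655, 0.756, 0.0]
ft_force: [0.6, -0.2, 1.2]
opening: 0.0642
```

Request:
step_arm:
  motion:
    - {"dx": 0, "dy": 0, "dz": 0, "rx": 0, "ry": 0, "rz": 0}
    - {"dx": 0, "dy": 0, "dz": 0, "rx": 0, "ry": 0, "rz": 0}
    - {"dx": 0, "dy": 0, "dz": 0, "rx": 0, "ry": 0, "rz": 0}
    - {"dx": 0, "dy": 0, "dz": 0, "rx": 0, "ry": 0, "rz": 0}
    - {"dx": 0, "dy": 0, "dz": 0, "rx": 0, "ry": 0, "rz": 0}
    - {"dx": 0, "dy": 0, "dz": 0, "rx": 0, "ry": 0, "rz": 0}
  claw: 0.0
  grip_force: 60

```text
t: 10.78
position: [0.5557, -0.4212, 0.0898]
ee_rot: [0.002, 0.655, 0.756, 0.0]
ft_force: [0.3, 0.4, 5.5]
opening: 0.0396
```

Request:
step_arm:
  motion:
    - {"dx": 0, "dy": 0, "dz": -0.01, "rx": 0, "ry": 0, "rz": 0}
    - {"dx": 0, "dy": 0, "dz": -0.02, "rx": 0, "ry": 0, "rz": 0}
    - {"dx": 0, "dy": 0, "dz": -0.03, "rx": 0, "ry": 0, "rz": 0}
    - {"dx": 0, "dy": 0, "dz": -0.03, "rx": 0, "ry": 0, "rz": 0}
    - {"dx": 0, "dy": 0, "dz": -0.03, "rx": 0, "ry": 0, "rz": 0}
    - {"dx": 0, "dy": 0, "dz": -0.03, "rx": 0, "ry": 0, "rz": 0}
    - {"dx": 0, "dy": 0, "dz": -0.03, "rx": 0, "ry": 0, "rz": 0}
    - {"dx": 0, "dy": 0, "dz": -0.02, "rx": 0, "ry": 0, "rz": 0}
    - {"dx": 0, "dy": 0, "dz": -0.01, "rx": 0, "ry": 0, "rz": 0}
    - {"dx": 0, "dy": 0, "dz": 0, "rx": 0, "ry": 0, "rz": 4}
    - {"dx": 0, "dy": 0, "dz": 0, "rx": 0, "ry": 0, "rz": 0}

```text
t: 11.7
position: [0.5547, -0.42, 0.2981]
ee_rot: [-0.0, 0.681, 0.732, 0.0]
ft_force: [0.5, -0.6, -1.6]
opening: 0.0395
```

Request:
step_arm:
  motion:
    - {"dx": 0.02, "dy": -0.0014, "dz": 0, "rx": 0, "ry": 0, "rz": 0}
    - {"dx": 0.034, "dy": -0.0027, "dz": 0, "rx": 0, "ry": 0, "rz": 0}
    - {"dx": 0.034, "dy": -0.0027, "dz": 0, "rx": 0, "ry": 0, "rz": 0}
    - {"dx": 0.034, "dy": -0.0027, "dz": 0, "rx": 0, "ry": 0, "rz": 0}
    - {"dx": 0.034, "dy": -0.0027, "dz": 0, "rx": 0, "ry": 0, "rz": 0}
    - {"dx": 0.034, "dy": -0.0027, "dz": 0, "rx": 0, "ry": 0, "rz": 0}
    - {"dx": 0.034, "dy": -0.0027, "dz": 0, "rx": 0, "ry": 0, "rz": 0}
    - {"dx": 0.034, "dy": -0.0027, "dz": 0, "rx": 0, "ry": 0, "rz": 0}
    - {"dx": 0.034, "dy": -0.0027, "dz": 0, "rx": 0, "ry": 0, "rz": 0}

```text
t: 12.45
position: [0.5091, -0.1287, 0.2966]
ee_rot: [-0.001, 0.68, 0.733, -0.001]
ft_force: [0.6, -0.2, 0.2]
opening: 0.0394
```

Request:
step_arm:
  motion:
    - {"dx": 0.034, "dy": -0.0027, "dz": 0, "rx": 0, "ry": 0, "rz": 0}
    - {"dx": 0.034, "dy": -0.0027, "dz": 0, "rx": 0, "ry": 0, "rz": 0}
    - {"dx": 0.034, "dy": -0.0027, "dz": 0, "rx": 0, "ry": 0, "rz": 0}
    - {"dx": 0.034, "dy": -0.0027, "dz": 0, "rx": 0, "ry": 0, "rz": 0}
    - {"dx": 0.034, "dy": -0.0027, "dz": 0, "rx": 0, "ry": 0, "rz": 0}
    - {"dx": 0.034, "dy": -0.0027, "dz": 0, "rx": 0, "ry": 0, "rz": 0}
    - {"dx": 0.034, "dy": -0.0027, "dz": 0, "rx": 0, "ry": 0, "rz": 0}
    - {"dx": 0.02, "dy": -0.0014, "dz": 0, "rx": 0, "ry": 0, "rz": 0}
    - {"dx": 0, "dy": 0, "dz": 0, "rx": 0, "ry": 0, "rz": 0}
    - {"dx": 0, "dy": 0, "dz": 0, "rx": 0, "ry": 0, "rz": 0}
    - {"dx": 0, "dy": 0, "dz": 0, "rx": 0, "ry": 0, "rz": 0}

```text
t: 13.37
position: [0.4708, 0.124, 0.2972]
ee_rot: [0.0, 0.681, 0.733, -0.001]
ft_force: [-0.1, -0.1, -1.6]
opening: 0.0395
```

```bash
python3 snap.py 7
```

```text
13.4667 [0.4712 0.1234 0.2976] [ 0.     0.681  0.732 -0.   ] 0.0396 [-0.1  0.5 -0.2] [-0.97  0.13  0.69  1.94 -0.09  1.11 -0.17]
```

View pics/scene7.png

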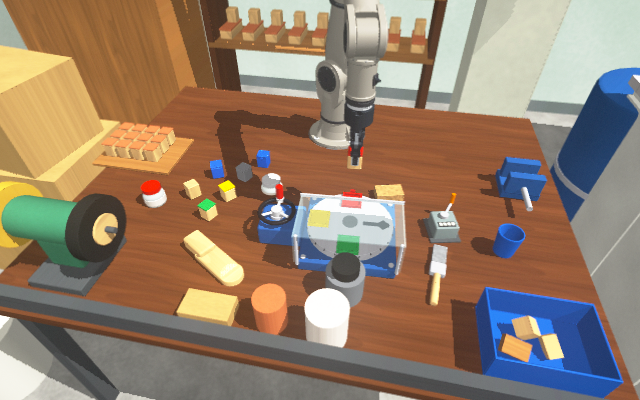

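Request:
step_arm:
  motion:
    - {"dx": 0, "dy": 0.001, "dz": 0.02, "rx": 0, "ry": 0, "rz": 0}
    - {"dx": 0, "dy": 0, "dz": 0.025, "rx": 0, "ry": 0, "rz": 0}
    - {"dx": 0, "dy": 0, "dz": 0.025, "rx": 0, "ry": 0, "rz": 0}
    - {"dx": 0, "dy": 0, "dz": 0.025, "rx": 0, "ry": 0, "rz": 0}
    - {"dx": 0, "dy": 0, "dz": 0.015, "rx": 0, "ry": 0, "rz": 0}
    - {"dx": 0, "dy": 0, "dz": 0, "rx": 0, "ry": 0, "rz": 0}
    - {"dx": 0, "dy": 0, "dz": 0, "rx": 0, "ry": 0, "rz": 0}

```text
t: 14.05
position: [0.4722, 0.1239, 0.1876]
ee_rot: [-0.0, 0.681, 0.732, -0.001]
ft_force: [-0.2, 1.2, -0.5]
opening: 0.0394
```

```bash
python3 snap.py 8;python3 - <<'E'
from h import *
s=pickle.load(open("scene8.pkl","rb"));c=pickle.load(open("top8.pkl","rb"))
crop(s,300,110,410,210,"s8",6);crop(c,240,170,340,245,"t8",6)
E
```

```text
14.15 [0.4732 0.1247 0.1891] [0.    0.681 0.732 0.001] 0.0392 [-0.1 -0.2 -0.7] [-0.9   0.29  0.65  2.05 -0.23  0.87 -0.04]
```

View pics/s8.png

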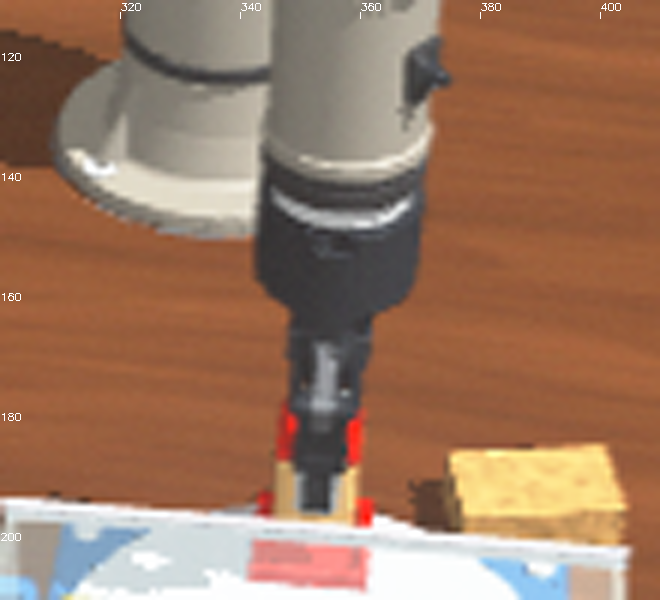

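View pics/t8.png

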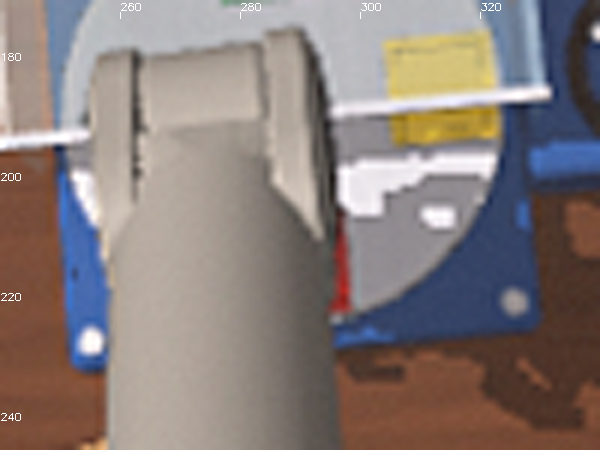

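Request:
step_arm:
  motion:
    - {"dx": 0, "dy": -0.0005, "dz": 0.006, "rx": 0, "ry": 0, "rz": 0}
    - {"dx": 0, "dy": 0, "dz": 0.006, "rx": 0, "ry": 0, "rz": 0}
    - {"dx": 0, "dy": 0, "dz": 0.005, "rx": 0, "ry": 0, "rz": 0}
    - {"dx": 0, "dy": 0, "dz": 0.004, "rx": 0, "ry": 0, "rz": 0}
    - {"dx": 0, "dy": 0, "dz": 0, "rx": 0, "ry": 0, "rz": 0}
    - {"dx": 0, "dy": 0, "dz": 0, "rx": 0, "ry": 0, "rz": 0}

```text
t: 14.65
position: [0.4716, 0.1251, 0.1666]
ee_rot: [-0.0, 0.681, 0.733, -0.0]
ft_force: [-0.4, -1.1, -1.4]
opening: 0.0393
```

Request:
step_arm:
  motion:
    - {"dx": 0, "dy": 0, "dz": 0.003, "rx": 0, "ry": 0, "rz": 0}
    - {"dx": 0, "dy": 0, "dz": 0.002, "rx": 0, "ry": 0, "rz": 0}
    - {"dx": 0, "dy": 0, "dz": 0, "rx": 0, "ry": 0, "rz": 0}
    - {"dx": 0, "dy": 0, "dz": 0, "rx": 0, "ry": 0, "rz": 0}

```text
t: 14.98
position: [0.4717, 0.1251, 0.1619]
ee_rot: [-0.0, 0.681, 0.733, -0.0]
ft_force: [0.4, -0.3, -0.5]
opening: 0.0394
```

```bash
python3 snap.py 9;python3 - <<'E'
from h import *
s=pickle.load(open("scene9.pkl","rb"));c=pickle.load(open("top9.pkl","rb"))
crop(s,300,130,410,220,"s9",6)
E
```

```text
15.0833 [0.4717 0.1251 0.1619] [-0.     0.681  0.733  0.   ] 0.0398 [ 0.  -0.8 -0.8] [-0.88  0.34  0.63  2.08 -0.27  0.81 -0.01]
```

View pics/s9.png

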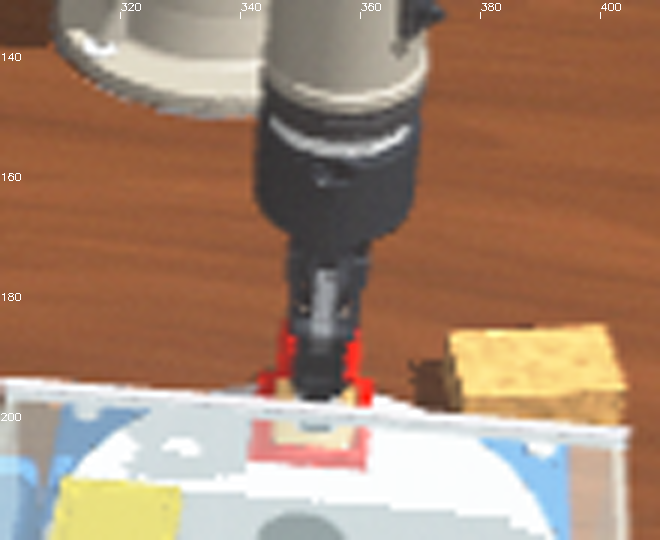

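Request:
step_arm:
  motion:
    - {"dx": 0, "dy": 0, "dz": 0.001, "rx": 0, "ry": 0, "rz": 0}
    - {"dx": 0, "dy": 0, "dz": 0, "rx": 0, "ry": 0, "rz": 0}
    - {"dx": 0, "dy": 0, "dz": 0, "rx": 0, "ry": 0, "rz": 0}
    - {"dx": 0, "dy": 0, "dz": 0, "rx": 0, "ry": 0, "rz": 0}
    - {"dx": 0, "dy": 0, "dz": -0.01, "rx": 0, "ry": 0, "rz": 0}
    - {"dx": 0, "dy": 0, "dz": -0.02, "rx": 0, "ry": 0, "rz": 0}
    - {"dx": 0, "dy": 0, "dz": -0.03, "rx": 0, "ry": 0, "rz": 0}
    - {"dx": 0, "dy": 0, "dz": -0.03, "rx": 0, "ry": 0, "rz": 0}
    - {"dx": 0, "dy": 0, "dz": -0.02, "rx": 0, "ry": 0, "rz": 0}
  claw: 0.056

```text
t: 15.83
position: [0.4727, 0.1248, 0.2742]
ee_rot: [0.001, 0.681, 0.732, 0.002]
ft_force: [0.1, 0.6, -0.6]
opening: 0.0561
```

```bash
python3 snap.py 10;python3 - <<'E'
from h import *
s=pickle.load(open("scene10.pkl","rb"));c=pickle.load(open("top10.pkl","rb"))
crop(s,300,130,410,220,"s10",6)
P=cloud(s);m=colmask(s,"red");k,l,st,ce=cv2.connectedComponentsWithStats(m.astype(np.uint8))
for i in range(1,k):
  if st[i,4]>30:print(st[i],np.nanmedian(P[l==i],0).round(3))
E
```

```text
15.9333 [0.474  0.1254 0.2752] [0.001 0.681 0.733 0.004] 0.0561 [ 0.7  0.2 -0.8] [-0.97  0.17  0.7   1.96 -0.13  1.05 -0.14]
[140 180  22  15 247] [ 0.53  -0.515  0.069]
[343 183  20  15 168] [0.469 0.126 0.123]
[275 184   9  15 100] [ 0.534 -0.084  0.128]
```

View pics/s10.png

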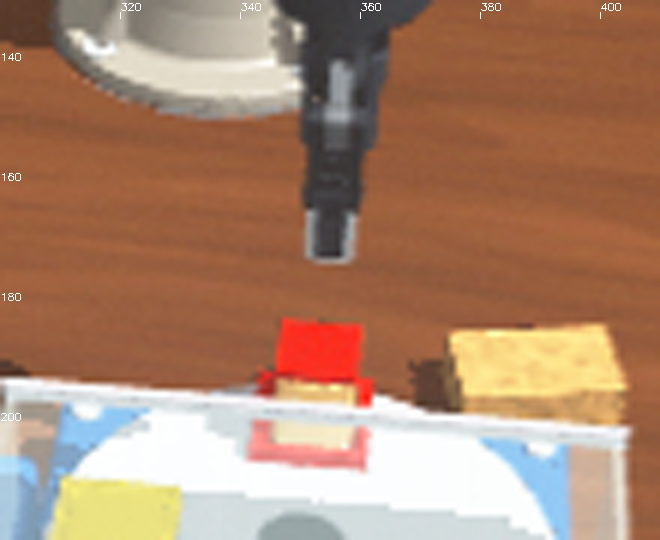

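Request:
step_arm:
  motion:
    - {"dx": -0.0309, "dy": 0.0055, "dz": 0, "rx": 0, "ry": 0, "rz": 0}
    - {"dx": -0.0309, "dy": 0.0055, "dz": 0, "rx": 0, "ry": 0, "rz": 0}
    - {"dx": -0.0309, "dy": 0.0055, "dz": 0, "rx": 0, "ry": 0, "rz": 0}
    - {"dx": -0.0309, "dy": 0.0055, "dz": 0, "rx": 0, "ry": 0, "rz": 0}
    - {"dx": -0.0309, "dy": 0.0055, "dz": 0, "rx": 0, "ry": 0, "rz": 0}
    - {"dx": -0.0309, "dy": 0.0055, "dz": 0, "rx": 0, "ry": 0, "rz": 0}
    - {"dx": -0.0309, "dy": 0.0055, "dz": 0, "rx": 0, "ry": 0, "rz": 0}
    - {"dx": 0, "dy": 0, "dz": 0, "rx": 0, "ry": 0, "rz": 0}
    - {"dx": 0, "dy": 0, "dz": 0, "rx": 0, "ry": 0, "rz": 0}
    - {"dx": 0, "dy": 0, "dz": 0, "rx": 0, "ry": 0, "rz": 0}
  claw: 0.05

```text
t: 16.77
position: [0.5256, -0.0873, 0.2704]
ee_rot: [-0.001, 0.681, 0.733, -0.0]
ft_force: [0.3, 0.9, -0.7]
opening: 0.0497
```

Request:
step_arm:
  motion:
    - {"dx": 0, "dy": 0.002, "dz": 0.02, "rx": 0, "ry": 0, "rz": 0}
    - {"dx": 0, "dy": 0, "dz": 0.02, "rx": 0, "ry": 0, "rz": 0}
    - {"dx": 0, "dy": 0, "dz": 0.02, "rx": 0, "ry": 0, "rz": 0}
    - {"dx": 0, "dy": 0, "dz": 0.02, "rx": 0, "ry": 0, "rz": 0}
    - {"dx": 0, "dy": 0, "dz": 0.01, "rx": 0, "ry": 0, "rz": 0}
    - {"dx": 0, "dy": 0, "dz": 0, "rx": 0, "ry": 0, "rz": 0}
    - {"dx": 0, "dy": 0, "dz": 0, "rx": 0, "ry": 0, "rz": 0}
    - {"dx": 0, "dy": 0, "dz": 0, "rx": 0, "ry": 0, "rz": 0}

```text
t: 17.43
position: [0.5288, -0.0872, 0.1819]
ee_rot: [0.001, 0.68, 0.733, 0.001]
ft_force: [0.4, -0.9, 0.4]
opening: 0.0498
```

Request:
step_arm:
  motion:
    - {"dx": 0, "dy": 0, "dz": 0, "rx": 0, "ry": 0, "rz": 0}
    - {"dx": 0, "dy": 0, "dz": 0, "rx": 0, "ry": 0, "rz": 0}
    - {"dx": 0, "dy": 0, "dz": 0, "rx": 0, "ry": 0, "rz": 0}
    - {"dx": 0, "dy": 0, "dz": 0, "rx": 0, "ry": 0, "rz": 0}
    - {"dx": 0, "dy": 0, "dz": 0, "rx": 0, "ry": 0, "rz": 0}
    - {"dx": 0, "dy": 0, "dz": 0, "rx": 0, "ry": 0, "rz": 0}
  claw: 0.0
  grip_force: 40

```text
t: 17.93
position: [0.5276, -0.0878, 0.182]
ee_rot: [-0.001, 0.681, 0.733, 0.0]
ft_force: [-3.8, 0.7, 6.9]
opening: 0.0209
```

```bash
python3 crank.py -180 -360 16; python3 snap.py 11;python3 - <<'E'
from h import *
s=pickle.load(open("scene11.pkl","rb"))
crop(s,230,130,350,230,"s11",6)
E
```

```text
{"dx": 0.0191, "dy": 0.0038, "dz": 0, "rx": 0, "ry": 0, "rz": 0},
{"dx": 0.0163, "dy": 0.0108, "dz": 0, "rx": 0, "ry": 0, "rz": 0},
{"dx": 0.0108, "dy": 0.0163, "dz": 0, "rx": 0, "ry": 0, "rz": 0},
{"dx": 0.0038, "dy": 0.0191, "dz": 0, "rx": 0, "ry": 0, "rz": 0},
{"dx": -0.0038, "dy": 0.0191, "dz": 0, "rx": 0, "ry": 0, "rz": 0},
{"dx": -0.0108, "dy": 0.0163, "dz": 0, "rx": 0, "ry": 0, "rz": 0},
{"dx": -0.0163, "dy": 0.0108, "dz": 0, "rx": 0, "ry": 0, "rz": 0},
{"dx": -0.0191, "dy": 0.0038, "dz": 0, "rx": 0, "ry": 0, "rz": 0},
{"dx": -0.0191, "dy": -0.0038, "dz": 0, "rx": 0, "ry": 0, "rz": 0},
{"dx": -0.0163, "dy": -0.0108, "dz": 0, "rx": 0, "ry": 0, "rz": 0},
{"dx": -0.0108, "dy": -0.0163, "dz": 0, "rx": 0, "ry": 0, "rz": 0},
{"dx": -0.0038, "dy": -0.0191, "dz": 0, "rx": 0, "ry": 0, "rz": 0},
{"dx": 0.0038, "dy": -0.0191, "dz": 0, "rx": 0, "ry": 0, "rz": 0},
{"dx": 0.0108, "dy": -0.0163, "dz": 0, "rx": 0, "ry": 0, "rz": 0},
{"dx": 0.0163, "dy": -0.0108, "dz": 0, "rx": 0, "ry": 0, "rz": 0},
{"dx": 0.0191, "dy": -0.0038, "dz": 0, "rx": 0, "ry": 0, "rz": 0},
18.0333 [ 0.5276 -0.0878  0.182 ] [-0.001  0.681  0.733  0.   ] 0.0211 [-3.3 -0.1  7.1] [-0.5   0.41  0.73  1.95 -0.35  0.9   0.48]
```

View pics/s11.png

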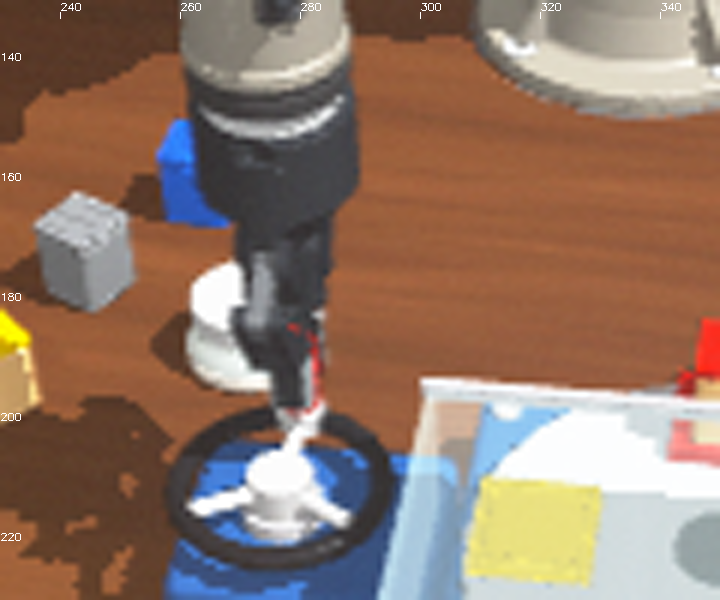

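Request:
step_arm:
  motion:
    - {"dx": 0.0191, "dy": 0.0038, "dz": -0.001, "rx": 0, "ry": 0, "rz": 0}
    - {"dx": 0.0163, "dy": 0.0108, "dz": 0, "rx": 0, "ry": 0, "rz": 0}
    - {"dx": 0.0108, "dy": 0.0163, "dz": 0, "rx": 0, "ry": 0, "rz": 0}
    - {"dx": 0.0038, "dy": 0.0191, "dz": 0, "rx": 0, "ry": 0, "rz": 0}
    - {"dx": -0.0038, "dy": 0.0191, "dz": 0, "rx": 0, "ry": 0, "rz": 0}
    - {"dx": -0.0108, "dy": 0.0163, "dz": 0, "rx": 0, "ry": 0, "rz": 0}
    - {"dx": -0.0163, "dy": 0.0108, "dz": 0, "rx": 0, "ry": 0, "rz": 0}
    - {"dx": -0.0191, "dy": 0.0038, "dz": 0, "rx": 0, "ry": 0, "rz": 0}
    - {"dx": 0, "dy": 0, "dz": 0, "rx": 0, "ry": 0, "rz": 0}

```text
t: 18.78
position: [0.6274, -0.0849, 0.1821]
ee_rot: [0.001, 0.682, 0.731, -0.001]
ft_force: [-1.5, -3.2, 1.0]
opening: 0.0209
```

Request:
step_arm:
  motion:
    - {"dx": -0.0191, "dy": -0.0038, "dz": 0, "rx": 0, "ry": 0, "rz": 0}
    - {"dx": -0.0163, "dy": -0.0108, "dz": 0, "rx": 0, "ry": 0, "rz": 0}
    - {"dx": -0.0108, "dy": -0.0163, "dz": 0, "rx": 0, "ry": 0, "rz": 0}
    - {"dx": -0.0038, "dy": -0.0191, "dz": 0, "rx": 0, "ry": 0, "rz": 0}
    - {"dx": 0.0038, "dy": -0.0191, "dz": 0, "rx": 0, "ry": 0, "rz": 0}
    - {"dx": 0.0108, "dy": -0.0163, "dz": 0, "rx": 0, "ry": 0, "rz": 0}
    - {"dx": 0.0163, "dy": -0.0108, "dz": 0, "rx": 0, "ry": 0, "rz": 0}
    - {"dx": 0.0191, "dy": -0.0038, "dz": 0, "rx": 0, "ry": 0, "rz": 0}
    - {"dx": 0, "dy": 0, "dz": 0, "rx": 0, "ry": 0, "rz": 0}

```text
t: 19.53
position: [0.5275, -0.0833, 0.1821]
ee_rot: [-0.002, 0.679, 0.734, 0.001]
ft_force: [-1.3, 3.6, -0.4]
opening: 0.0212
```

```bash
python3 snap.py 12;python3 - <<'E'
from h import *
s=pickle.load(open("scene12.pkl","rb"))
crop(s,250,150,410,270,"s12",5)
E
```

```text
19.6333 [ 0.5276 -0.0856  0.182 ] [-0.002  0.68   0.734  0.   ] 0.0206 [-3.4  2.9  2.1] [-0.5   0.41  0.73  1.95 -0.35  0.9   0.48]
```

View pics/s12.png

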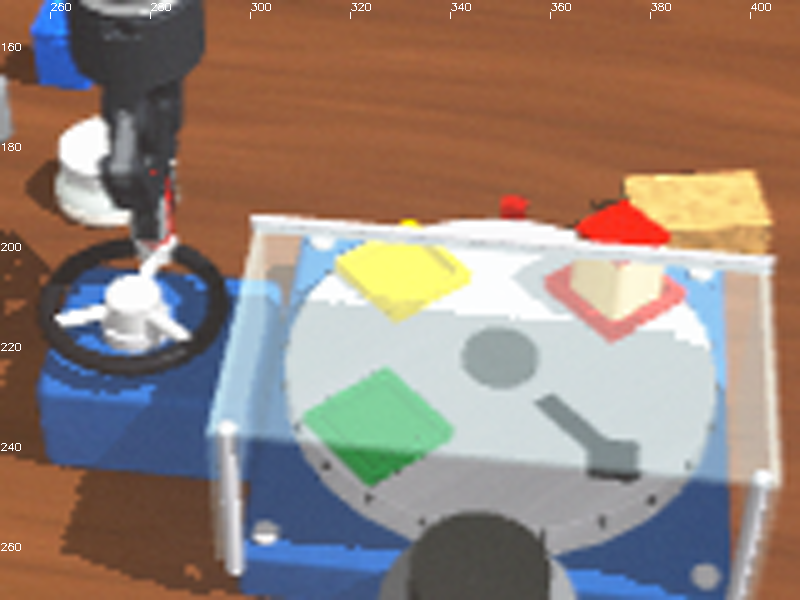

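Request:
step_arm:
  motion:
    - {"dx": 0.0191, "dy": 0.0038, "dz": 0, "rx": 0, "ry": 0, "rz": 0}
    - {"dx": 0.0163, "dy": 0.0108, "dz": 0, "rx": 0, "ry": 0, "rz": 0}
    - {"dx": 0.0108, "dy": 0.0163, "dz": 0, "rx": 0, "ry": 0, "rz": 0}
    - {"dx": 0.0038, "dy": 0.0191, "dz": 0, "rx": 0, "ry": 0, "rz": 0}
    - {"dx": -0.0038, "dy": 0.0191, "dz": 0, "rx": 0, "ry": 0, "rz": 0}
    - {"dx": -0.0108, "dy": 0.0163, "dz": 0, "rx": 0, "ry": 0, "rz": 0}
    - {"dx": -0.0163, "dy": 0.0108, "dz": 0, "rx": 0, "ry": 0, "rz": 0}
    - {"dx": -0.0191, "dy": 0.0038, "dz": 0, "rx": 0, "ry": 0, "rz": 0}
    - {"dx": 0, "dy": 0, "dz": 0, "rx": 0, "ry": 0, "rz": 0}

```text
t: 20.38
position: [0.6275, -0.0868, 0.1821]
ee_rot: [0.001, 0.683, 0.731, -0.002]
ft_force: [-2.2, -2.8, 2.3]
opening: 0.021
```

Request:
step_arm:
  motion:
    - {"dx": -0.0191, "dy": -0.0038, "dz": 0, "rx": 0, "ry": 0, "rz": 0}
    - {"dx": -0.0163, "dy": -0.0108, "dz": 0, "rx": 0, "ry": 0, "rz": 0}
    - {"dx": -0.0108, "dy": -0.0163, "dz": 0, "rx": 0, "ry": 0, "rz": 0}
    - {"dx": -0.0038, "dy": -0.0191, "dz": 0, "rx": 0, "ry": 0, "rz": 0}
    - {"dx": 0.0038, "dy": -0.0191, "dz": 0, "rx": 0, "ry": 0, "rz": 0}
    - {"dx": 0.0108, "dy": -0.0163, "dz": 0, "rx": 0, "ry": 0, "rz": 0}
    - {"dx": 0.0163, "dy": -0.0108, "dz": 0, "rx": 0, "ry": 0, "rz": 0}
    - {"dx": 0.0191, "dy": -0.0038, "dz": 0, "rx": 0, "ry": 0, "rz": 0}
    - {"dx": 0, "dy": 0, "dz": 0, "rx": 0, "ry": 0, "rz": 0}
    - {"dx": 0, "dy": 0, "dz": 0, "rx": 0, "ry": 0, "rz": 0}
    - {"dx": 0, "dy": 0, "dz": 0, "rx": 0, "ry": 0, "rz": 0}

```text
t: 21.3
position: [0.5277, -0.0879, 0.182]
ee_rot: [-0.001, 0.681, 0.733, -0.0]
ft_force: [-4.3, 0.4, 4.5]
opening: 0.0211
```

```bash
python3 snap.py 13;python3 heels.py 13 yellow green; python3 - <<'E'
from h import *
s=pickle.load(open("scene13.pkl","rb"));c=pickle.load(open("top13.pkl","rb"))
crop(s,250,150,410,270,"s13",5);crop(c,230,130,390,245,"t13",5)
E
```

```text
21.4 [ 0.5278 -0.0886  0.182 ] [-0.001  0.681  0.732 -0.   ] 0.0211 [-5.6  2.4  4.5] [-0.49  0.41  0.72  1.95 -0.35  0.9   0.48]
yellow top [ 0.4474 -0.285 ] [36.6 14.1] 52.7 34
yellow scene [ 0.4593 -0.2895] [42.1 38.2] 51.4 86
green top [ 0.553  -0.3202] [38.3 36.6] 61.8 114
green scene [ 0.556  -0.3179] [41.6 39.2] 66.4 119
```

View pics/s13.png

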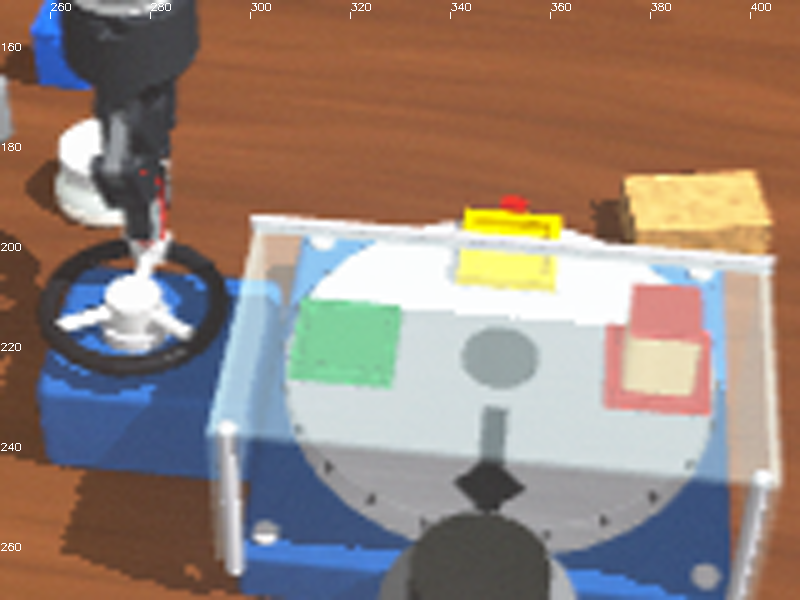

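View pics/t13.png

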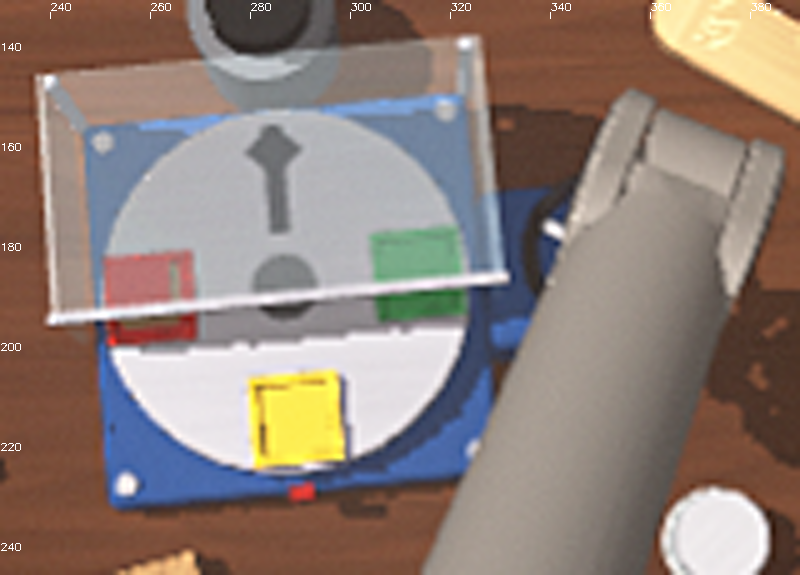

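Request:
step_arm:
  motion:
    - {"dx": 0, "dy": 0, "dz": 0, "rx": 0, "ry": 0, "rz": 0}
    - {"dx": 0, "dy": 0, "dz": 0, "rx": 0, "ry": 0, "rz": 0}
    - {"dx": 0, "dy": 0, "dz": 0, "rx": 0, "ry": 0, "rz": 0}
    - {"dx": 0, "dy": 0, "dz": -0.02, "rx": 0, "ry": 0, "rz": 0}
    - {"dx": 0, "dy": 0, "dz": -0.03, "rx": 0, "ry": 0, "rz": 0}
    - {"dx": 0, "dy": 0, "dz": -0.03, "rx": 0, "ry": 0, "rz": 0}
    - {"dx": 0, "dy": 0, "dz": -0.015, "rx": 0, "ry": 0, "rz": 0}
    - {"dx": 0, "dy": 0, "dz": 0, "rx": 0, "ry": 0, "rz": 0}
  claw: 0.05

```text
t: 22.07
position: [0.5307, -0.089, 0.2808]
ee_rot: [0.003, 0.681, 0.732, 0.003]
ft_force: [0.4, 0.4, 0.8]
opening: 0.0502
```

Request:
step_arm:
  motion:
    - {"dx": -0.0282, "dy": -0.0118, "dz": 0, "rx": 0, "ry": 0, "rz": 0}
    - {"dx": -0.0282, "dy": -0.0118, "dz": 0, "rx": 0, "ry": 0, "rz": 0}
    - {"dx": -0.0282, "dy": -0.0118, "dz": 0, "rx": 0, "ry": 0, "rz": 0}
    - {"dx": -0.0282, "dy": -0.0118, "dz": 0, "rx": 0, "ry": 0, "rz": 0}
    - {"dx": -0.0282, "dy": -0.0118, "dz": 0, "rx": 0, "ry": 0, "rz": 0}
    - {"dx": -0.0282, "dy": -0.0118, "dz": 0, "rx": 0, "ry": 0, "rz": 0}
    - {"dx": -0.0282, "dy": -0.0118, "dz": 0, "rx": 0, "ry": 0, "rz": 0}
    - {"dx": 0, "dy": 0, "dz": 0, "rx": 0, "ry": 0, "rz": 0}
  claw: 0.064

```text
t: 22.73
position: [0.4562, -0.2977, 0.2768]
ee_rot: [0.001, 0.684, 0.729, -0.002]
ft_force: [0.3, 0.3, 0.1]
opening: 0.0641
```

Request:
step_arm:
  motion:
    - {"dx": 0, "dy": 0, "dz": 0, "rx": 0, "ry": 0, "rz": 7}
    - {"dx": 0, "dy": 0, "dz": 0, "rx": 0, "ry": 0, "rz": 7}
    - {"dx": 0, "dy": 0, "dz": 0, "rx": 0, "ry": 0, "rz": 7}
    - {"dx": 0, "dy": 0, "dz": 0, "rx": 0, "ry": 0, "rz": 7}
    - {"dx": 0, "dy": 0, "dz": 0, "rx": 0, "ry": 0, "rz": 7}
    - {"dx": 0, "dy": 0, "dz": 0, "rx": 0, "ry": 0, "rz": 7}
    - {"dx": 0, "dy": 0, "dz": 0.03, "rx": 0, "ry": 0, "rz": 0}
    - {"dx": 0, "dy": 0, "dz": 0.03, "rx": 0, "ry": 0, "rz": 0}
    - {"dx": 0, "dy": 0, "dz": 0.03, "rx": 0, "ry": 0, "rz": 0}
    - {"dx": 0, "dy": 0, "dz": 0, "rx": 0, "ry": 0, "rz": 0}
    - {"dx": 0, "dy": 0, "dz": 0, "rx": 0, "ry": 0, "rz": 0}

```text
t: 23.65
position: [0.4592, -0.2904, 0.1856]
ee_rot: [-0.001, 0.898, 0.44, -0.002]
ft_force: [-0.3, 0.3, 0.7]
opening: 0.064
```

```bash
python3 snap.py 14; python3 heels.py 14 yellow green;python3 - <<'E'
from h import *
s=pickle.load(open("scene14.pkl","rb"))
crop(s,150,90,290,220,"s14",5)
E
```

```text
23.75 [ 0.4608 -0.2916  0.1882] [0.001 0.898 0.44  0.   ] 0.0642 [-0.2 -0.1  0.1] [-0.23  0.5   0.93  1.93 -0.49  0.96  0.27]
yellow scene [ 0.46   -0.2886] [44.3 38.2] 51.4 111
green top [ 0.5528 -0.3207] [39.4 36.6] 61.8 117
green scene [ 0.5554 -0.3177] [41.7 40.4] 66.4 121
```

View pics/s14.png

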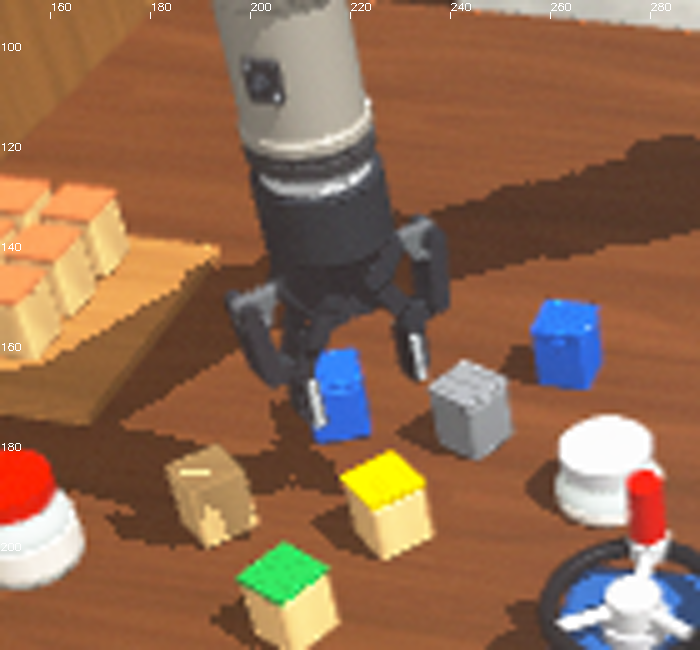

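Request:
step_arm:
  motion:
    - {"dx": 0, "dy": -0.001, "dz": 0.02, "rx": 0, "ry": 0, "rz": 0}
    - {"dx": 0, "dy": 0, "dz": 0.02, "rx": 0, "ry": 0, "rz": 0}
    - {"dx": 0, "dy": 0, "dz": 0.02, "rx": 0, "ry": 0, "rz": 0}
    - {"dx": 0, "dy": 0, "dz": 0.02, "rx": 0, "ry": 0, "rz": 0}
    - {"dx": 0, "dy": 0, "dz": 0.016, "rx": 0, "ry": 0, "rz": 0}
    - {"dx": 0, "dy": 0, "dz": 0, "rx": 0, "ry": 0, "rz": 0}
    - {"dx": 0, "dy": 0, "dz": 0, "rx": 0, "ry": 0, "rz": 0}

```text
t: 24.33
position: [0.4602, -0.2906, 0.0921]
ee_rot: [0.001, 0.898, 0.44, 0.0]
ft_force: [0.1, -0.1, -0.8]
opening: 0.0642
```

Request:
step_arm:
  motion:
    - {"dx": 0, "dy": 0, "dz": 0, "rx": 0, "ry": 0, "rz": 0}
    - {"dx": 0, "dy": 0, "dz": 0, "rx": 0, "ry": 0, "rz": 0}
    - {"dx": 0, "dy": 0, "dz": 0, "rx": 0, "ry": 0, "rz": 0}
    - {"dx": 0, "dy": 0, "dz": 0, "rx": 0, "ry": 0, "rz": 0}
    - {"dx": 0, "dy": 0, "dz": 0, "rx": 0, "ry": 0, "rz": 0}
    - {"dx": 0, "dy": 0, "dz": 0, "rx": 0, "ry": 0, "rz": 0}
  claw: 0.0
  grip_force: 60

```text
t: 24.83
position: [0.4607, -0.2909, 0.0928]
ee_rot: [0.001, 0.898, 0.44, 0.001]
ft_force: [0.1, 0.7, 7.4]
opening: 0.0391
```

```bash
python3 snap.py 15;python3 - <<'E'
from h import *
s=pickle.load(open("scene15.pkl","rb"))
crop(s,150,90,290,220,"s15",5)
E
```

```text
24.9333 [ 0.4606 -0.2909  0.0929] [0.001 0.898 0.44  0.001] 0.0392 [-0.2  0.4  7.6] [-0.12  0.62  0.79  1.99 -0.63  0.79  0.38]
```

View pics/s15.png

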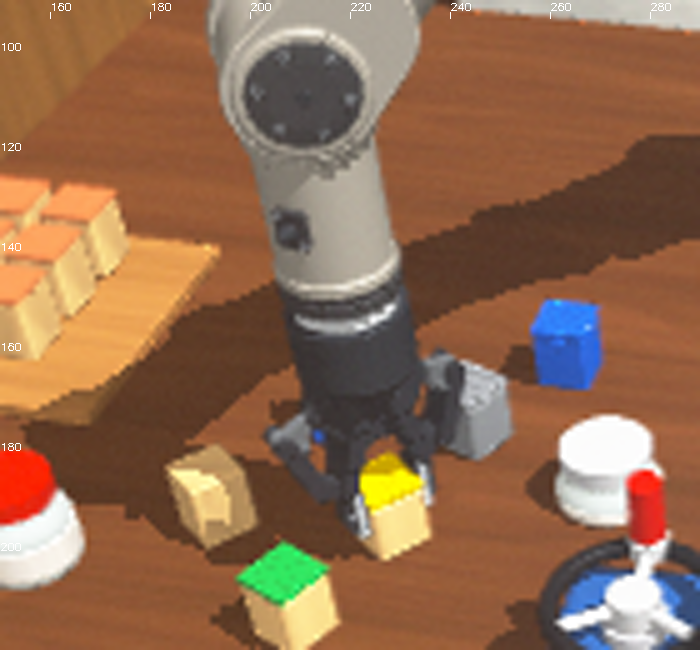

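Request:
step_arm:
  motion:
    - {"dx": 0, "dy": 0, "dz": -0.01, "rx": 0, "ry": 0, "rz": 0}
    - {"dx": 0, "dy": 0, "dz": -0.02, "rx": 0, "ry": 0, "rz": 0}
    - {"dx": 0, "dy": 0, "dz": -0.03, "rx": 0, "ry": 0, "rz": 0}
    - {"dx": 0, "dy": 0, "dz": -0.03, "rx": 0, "ry": 0, "rz": 0}
    - {"dx": 0, "dy": 0, "dz": -0.03, "rx": 0, "ry": 0, "rz": 0}
    - {"dx": 0, "dy": 0, "dz": -0.03, "rx": 0, "ry": 0, "rz": 0}
    - {"dx": 0, "dy": 0, "dz": -0.03, "rx": 0, "ry": 0, "rz": 0}
    - {"dx": 0, "dy": 0, "dz": -0.02, "rx": 0, "ry": 0, "rz": 0}
    - {"dx": 0, "dy": 0, "dz": 0, "rx": 0, "ry": 0, "rz": 0}

```text
t: 25.68
position: [0.4607, -0.2919, 0.2959]
ee_rot: [0.003, 0.898, 0.44, 0.003]
ft_force: [-0.0, -1.3, -0.5]
opening: 0.0392
```

Request:
step_arm:
  motion:
    - {"dx": 0, "dy": 0, "dz": 0, "rx": 0, "ry": 0, "rz": -7}
    - {"dx": 0, "dy": 0, "dz": 0, "rx": 0, "ry": 0, "rz": -7}
    - {"dx": 0, "dy": 0, "dz": 0, "rx": 0, "ry": 0, "rz": -7}
    - {"dx": 0, "dy": 0, "dz": 0, "rx": 0, "ry": 0, "rz": -7}
    - {"dx": 0, "dy": 0, "dz": 0, "rx": 0, "ry": 0, "rz": -7}
    - {"dx": 0, "dy": 0, "dz": 0, "rx": 0, "ry": 0, "rz": -7}
    - {"dx": 0, "dy": 0, "dz": 0, "rx": 0, "ry": 0, "rz": 0}

```text
t: 26.27
position: [0.4587, -0.2898, 0.2906]
ee_rot: [-0.001, 0.68, 0.733, 0.0]
ft_force: [0.9, 0.0, -0.8]
opening: 0.039
```

Request:
step_arm:
  motion:
    - {"dx": 0.0318, "dy": 0.0031, "dz": 0, "rx": 0, "ry": 0, "rz": 0}
    - {"dx": 0.0318, "dy": 0.0031, "dz": 0, "rx": 0, "ry": 0, "rz": 0}
    - {"dx": 0.0318, "dy": 0.0031, "dz": 0, "rx": 0, "ry": 0, "rz": 0}
    - {"dx": 0.0318, "dy": 0.0031, "dz": 0, "rx": 0, "ry": 0, "rz": 0}
    - {"dx": 0.0318, "dy": 0.0031, "dz": 0, "rx": 0, "ry": 0, "rz": 0}
    - {"dx": 0.0318, "dy": 0.0031, "dz": 0, "rx": 0, "ry": 0, "rz": 0}
    - {"dx": 0.0318, "dy": 0.0031, "dz": 0, "rx": 0, "ry": 0, "rz": 0}
    - {"dx": 0.0318, "dy": 0.0031, "dz": 0, "rx": 0, "ry": 0, "rz": 0}
    - {"dx": 0.0318, "dy": 0.0031, "dz": 0, "rx": 0, "ry": 0, "rz": 0}
    - {"dx": 0.0318, "dy": 0.0031, "dz": 0, "rx": 0, "ry": 0, "rz": 0}
    - {"dx": 0.0318, "dy": 0.0031, "dz": 0, "rx": 0, "ry": 0, "rz": 0}
    - {"dx": 0.0318, "dy": 0.0031, "dz": 0, "rx": 0, "ry": 0, "rz": 0}

```text
t: 27.27
position: [0.4677, 0.0946, 0.2907]
ee_rot: [-0.0, 0.682, 0.731, -0.0]
ft_force: [1.2, -0.5, -0.8]
opening: 0.0392
```

Request:
step_arm:
  motion:
    - {"dx": 0.0318, "dy": 0.0031, "dz": 0, "rx": 0, "ry": 0, "rz": 0}
    - {"dx": 0, "dy": 0, "dz": 0, "rx": 0, "ry": 0, "rz": 0}
    - {"dx": 0, "dy": 0, "dz": 0, "rx": 0, "ry": 0, "rz": 0}
    - {"dx": 0, "dy": 0, "dz": 0, "rx": 0, "ry": 0, "rz": 0}
    - {"dx": 0, "dy": 0, "dz": 0, "rx": 0, "ry": 0, "rz": 0}

```text
t: 27.68
position: [0.469, 0.1236, 0.2907]
ee_rot: [-0.0, 0.682, 0.731, -0.0]
ft_force: [0.8, -0.9, -1.0]
opening: 0.039
```

```bash
python3 snap.py 16;python3 - <<'E'
from h import *
s=pickle.load(open("scene16.pkl","rb"))
crop(s,300,100,410,210,"s16",5)
E
```

```text
27.7833 [0.4692 0.1237 0.2909] [-0.     0.682  0.731 -0.   ] 0.0392 [-0.3  0.2 -1. ] [-0.93  0.13  0.64  1.95 -0.09  1.09 -0.18]
```

View pics/s16.png

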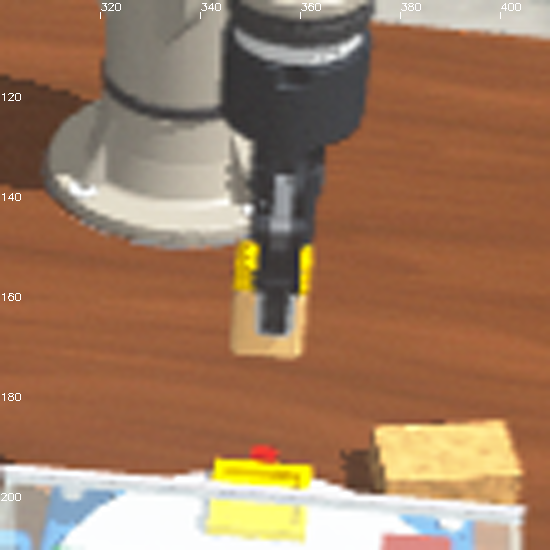

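Request:
step_arm:
  motion:
    - {"dx": 0.0033, "dy": 0.0026, "dz": 0.02, "rx": 0, "ry": 0, "rz": 0}
    - {"dx": 0, "dy": 0, "dz": 0.025, "rx": 0, "ry": 0, "rz": 0}
    - {"dx": 0, "dy": 0, "dz": 0.025, "rx": 0, "ry": 0, "rz": 0}
    - {"dx": 0, "dy": 0, "dz": 0.02, "rx": 0, "ry": 0, "rz": 0}
    - {"dx": 0, "dy": 0, "dz": 0.01, "rx": 0, "ry": 0, "rz": 0}
    - {"dx": 0, "dy": 0, "dz": 0, "rx": 0, "ry": 0, "rz": 0}
    - {"dx": 0, "dy": 0, "dz": 0, "rx": 0, "ry": 0, "rz": 0}
    - {"dx": 0, "dy": 0, "dz": 0, "rx": 0, "ry": 0, "rz": 0}

```text
t: 28.45
position: [0.4726, 0.1287, 0.1922]
ee_rot: [0.0, 0.681, 0.732, 0.001]
ft_force: [-0.0, 0.3, -0.4]
opening: 0.0388
```

```bash
python3 snap.py 17;python3 - <<'E'
from h import *
s=pickle.load(open("scene17.pkl","rb"))
crop(s,300,110,410,210,"s17",6)
E
```

```text
28.55 [0.4725 0.129  0.1923] [0.    0.681 0.733 0.001] 0.0391 [-1.1 -0.7 -1.2] [-0.88  0.28  0.61  2.05 -0.21  0.87 -0.08]
```

View pics/s17.png

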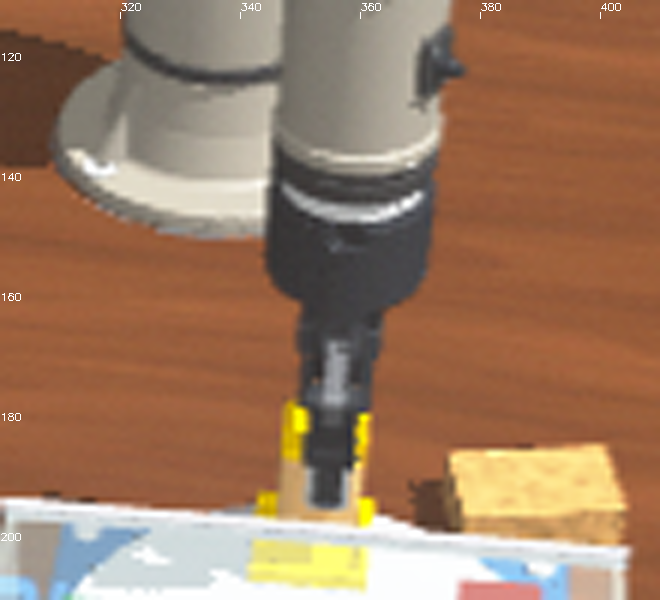

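Request:
step_arm:
  motion:
    - {"dx": -0.0025, "dy": -0.0003, "dz": 0.004, "rx": 0, "ry": 0, "rz": 0}
    - {"dx": 0, "dy": 0, "dz": 0.006, "rx": 0, "ry": 0, "rz": 0}
    - {"dx": 0, "dy": 0, "dz": 0.006, "rx": 0, "ry": 0, "rz": 0}
    - {"dx": 0, "dy": 0, "dz": 0.005, "rx": 0, "ry": 0, "rz": 0}
    - {"dx": 0, "dy": 0, "dz": 0.004, "rx": 0, "ry": 0, "rz": 0}
    - {"dx": 0, "dy": 0, "dz": 0.002, "rx": 0, "ry": 0, "rz": 0}
    - {"dx": 0, "dy": 0, "dz": 0, "rx": 0, "ry": 0, "rz": 0}
    - {"dx": 0, "dy": 0, "dz": 0, "rx": 0, "ry": 0, "rz": 0}

```text
t: 29.22
position: [0.4712, 0.1262, 0.1648]
ee_rot: [-0.001, 0.681, 0.733, -0.0]
ft_force: [-4.9, -0.9, 13.2]
opening: 0.0397
```

```bash
python3 snap.py 18;python3 - <<'E'
from h import *
s=pickle.load(open("scene18.pkl","rb"))
crop(s,300,130,410,220,"s18",6)
E
```

```text
29.3167 [0.4712 0.1262 0.1648] [-0.001  0.681  0.733 -0.   ] 0.039 [-5.5 -0.2 13.4] [-0.85  0.32  0.59  2.07 -0.25  0.82 -0.04]
```

View pics/s18.png

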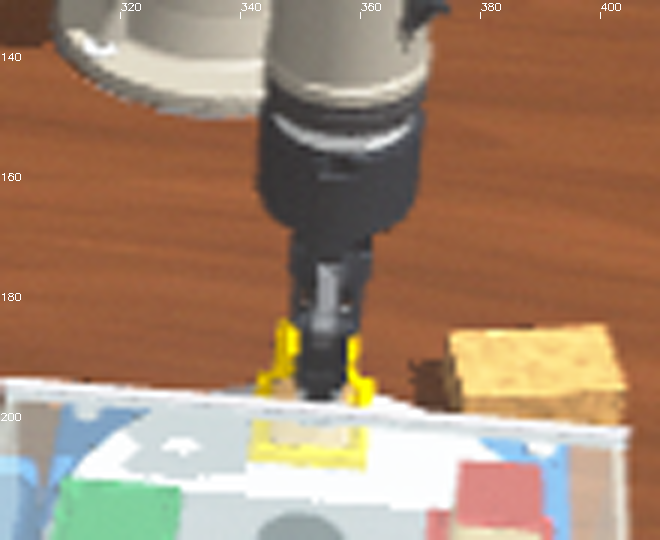

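Request:
step_arm:
  motion:
    - {"dx": 0, "dy": 0, "dz": -0.001, "rx": 0, "ry": 0, "rz": 0}
    - {"dx": 0, "dy": 0, "dz": 0, "rx": 0, "ry": 0, "rz": 0}
    - {"dx": 0, "dy": 0, "dz": 0, "rx": 0, "ry": 0, "rz": 0}
    - {"dx": 0, "dy": 0, "dz": 0, "rx": 0, "ry": 0, "rz": 0}
    - {"dx": 0, "dy": 0, "dz": -0.01, "rx": 0, "ry": 0, "rz": 0}
    - {"dx": 0, "dy": 0, "dz": -0.02, "rx": 0, "ry": 0, "rz": 0}
    - {"dx": 0, "dy": 0, "dz": -0.03, "rx": 0, "ry": 0, "rz": 0}
    - {"dx": 0, "dy": 0, "dz": -0.03, "rx": 0, "ry": 0, "rz": 0}
    - {"dx": 0, "dy": 0, "dz": -0.02, "rx": 0, "ry": 0, "rz": 0}
    - {"dx": 0, "dy": 0, "dz": 0, "rx": 0, "ry": 0, "rz": 0}
  claw: 0.056

```text
t: 30.15
position: [0.474, 0.1267, 0.2798]
ee_rot: [0.001, 0.681, 0.733, 0.004]
ft_force: [1.1, -0.5, -0.4]
opening: 0.0559
```

```bash
python3 snap.py 19;python3 heels.py 19 green; python3 - <<'E'
from h import *
s=pickle.load(open("scene19.pkl","rb"));c=pickle.load(open("top19.pkl","rb"))
crop(s,300,130,410,220,"s19",6)
P=cloud(s);m=colmask(s,"yellow");k,l,st,ce=cv2.connectedComponentsWithStats(m.astype(np.uint8))
for i in range(1,k):
  if st[i,4]>30:print(st[i],np.nanmedian(P[l==i],0).round(3))
E
```

```text
30.25 [0.4717 0.1264 0.2759] [0.    0.681 0.733 0.001] 0.0558 [ 0.1  0.2 -0.8] [-0.93  0.16  0.65  1.96 -0.11  1.05 -0.16]
green top [ 0.5528 -0.3207] [39.4 36.6] 61.8 116
green scene [ 0.5558 -0.3179] [41.5 40. ] 65.6 119
[  0 182  19   9  73] [ 0.773 -0.71   0.25 ]
[343 183  19  15 152] [0.472 0.125 0.123]
```

View pics/s19.png

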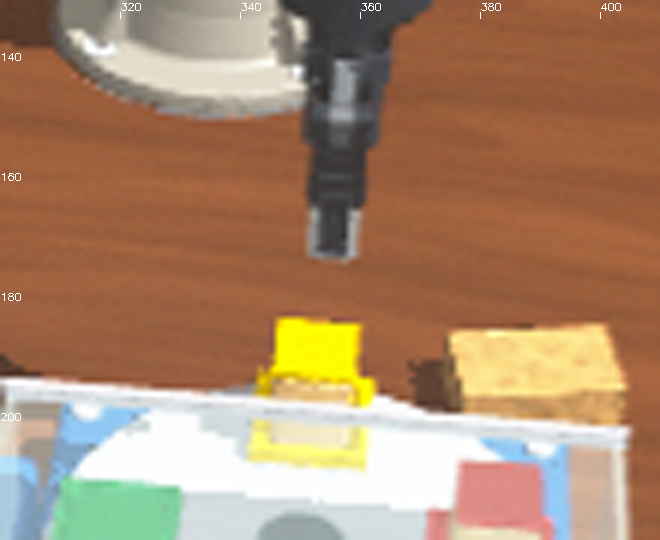

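Request:
step_arm:
  motion:
    - {"dx": -0.0311, "dy": 0.0058, "dz": 0, "rx": 0, "ry": 0, "rz": 0}
    - {"dx": -0.0311, "dy": 0.0058, "dz": 0, "rx": 0, "ry": 0, "rz": 0}
    - {"dx": -0.0311, "dy": 0.0058, "dz": 0, "rx": 0, "ry": 0, "rz": 0}
    - {"dx": -0.0311, "dy": 0.0058, "dz": 0, "rx": 0, "ry": 0, "rz": 0}
    - {"dx": -0.0311, "dy": 0.0058, "dz": 0, "rx": 0, "ry": 0, "rz": 0}
    - {"dx": -0.0311, "dy": 0.0058, "dz": 0, "rx": 0, "ry": 0, "rz": 0}
    - {"dx": -0.0311, "dy": 0.0058, "dz": 0, "rx": 0, "ry": 0, "rz": 0}
    - {"dx": 0, "dy": 0, "dz": 0, "rx": 0, "ry": 0, "rz": 0}
    - {"dx": 0, "dy": 0, "dz": 0, "rx": 0, "ry": 0, "rz": 0}
    - {"dx": 0, "dy": 0, "dz": 0, "rx": 0, "ry": 0, "rz": 0}
  claw: 0.05

```text
t: 31.08
position: [0.5272, -0.0873, 0.2737]
ee_rot: [-0.001, 0.681, 0.733, -0.001]
ft_force: [0.1, 0.9, -1.2]
opening: 0.0501
```

Request:
step_arm:
  motion:
    - {"dx": -0.0005, "dy": 0.0005, "dz": 0.02, "rx": 0, "ry": 0, "rz": 0}
    - {"dx": 0, "dy": 0, "dz": 0.02, "rx": 0, "ry": 0, "rz": 0}
    - {"dx": 0, "dy": 0, "dz": 0.02, "rx": 0, "ry": 0, "rz": 0}
    - {"dx": 0, "dy": 0, "dz": 0.02, "rx": 0, "ry": 0, "rz": 0}
    - {"dx": 0, "dy": 0, "dz": 0.012, "rx": 0, "ry": 0, "rz": 0}
    - {"dx": 0, "dy": 0, "dz": 0, "rx": 0, "ry": 0, "rz": 0}
    - {"dx": 0, "dy": 0, "dz": 0, "rx": 0, "ry": 0, "rz": 0}
    - {"dx": 0, "dy": 0, "dz": 0, "rx": 0, "ry": 0, "rz": 0}

```text
t: 31.75
position: [0.5291, -0.088, 0.1838]
ee_rot: [0.001, 0.68, 0.733, 0.001]
ft_force: [0.3, -0.4, -0.2]
opening: 0.0499
```

Request:
step_arm:
  motion:
    - {"dx": 0, "dy": 0, "dz": 0, "rx": 0, "ry": 0, "rz": 0}
    - {"dx": 0, "dy": 0, "dz": 0, "rx": 0, "ry": 0, "rz": 0}
    - {"dx": 0, "dy": 0, "dz": 0, "rx": 0, "ry": 0, "rz": 0}
    - {"dx": 0, "dy": 0, "dz": 0, "rx": 0, "ry": 0, "rz": 0}
    - {"dx": 0, "dy": 0, "dz": 0, "rx": 0, "ry": 0, "rz": 0}
    - {"dx": 0, "dy": 0, "dz": 0, "rx": 0, "ry": 0, "rz": 0}
  claw: 0.0
  grip_force: 40

```text
t: 32.25
position: [0.5277, -0.0885, 0.1839]
ee_rot: [-0.001, 0.681, 0.732, 0.0]
ft_force: [-4.2, 0.7, 6.9]
opening: 0.0212
```

Request:
step_arm:
  motion:
    - {"dx": 0.0191, "dy": 0.0038, "dz": -0.001, "rx": 0, "ry": 0, "rz": 0}
    - {"dx": 0.0163, "dy": 0.0108, "dz": 0, "rx": 0, "ry": 0, "rz": 0}
    - {"dx": 0.0108, "dy": 0.0163, "dz": 0, "rx": 0, "ry": 0, "rz": 0}
    - {"dx": 0.0038, "dy": 0.0191, "dz": 0, "rx": 0, "ry": 0, "rz": 0}
    - {"dx": -0.0038, "dy": 0.0191, "dz": 0, "rx": 0, "ry": 0, "rz": 0}
    - {"dx": -0.0108, "dy": 0.0163, "dz": 0, "rx": 0, "ry": 0, "rz": 0}
    - {"dx": -0.0163, "dy": 0.0108, "dz": 0, "rx": 0, "ry": 0, "rz": 0}
    - {"dx": -0.0191, "dy": 0.0038, "dz": 0, "rx": 0, "ry": 0, "rz": 0}
    - {"dx": 0, "dy": 0, "dz": 0, "rx": 0, "ry": 0, "rz": 0}

```text
t: 33.0
position: [0.6275, -0.0858, 0.1841]
ee_rot: [0.001, 0.682, 0.731, -0.002]
ft_force: [-1.8, -2.9, 0.4]
opening: 0.0208
```

Request:
step_arm:
  motion:
    - {"dx": -0.0191, "dy": -0.0038, "dz": 0, "rx": 0, "ry": 0, "rz": 0}
    - {"dx": -0.0163, "dy": -0.0108, "dz": 0, "rx": 0, "ry": 0, "rz": 0}
    - {"dx": -0.0108, "dy": -0.0163, "dz": 0, "rx": 0, "ry": 0, "rz": 0}
    - {"dx": -0.0038, "dy": -0.0191, "dz": 0, "rx": 0, "ry": 0, "rz": 0}
    - {"dx": 0.0038, "dy": -0.0191, "dz": 0, "rx": 0, "ry": 0, "rz": 0}
    - {"dx": 0.0108, "dy": -0.0163, "dz": 0, "rx": 0, "ry": 0, "rz": 0}
    - {"dx": 0.0163, "dy": -0.0108, "dz": 0, "rx": 0, "ry": 0, "rz": 0}
    - {"dx": 0.0191, "dy": -0.0038, "dz": 0, "rx": 0, "ry": 0, "rz": 0}
    - {"dx": 0, "dy": 0, "dz": 0, "rx": 0, "ry": 0, "rz": 0}

```text
t: 33.75
position: [0.5275, -0.0844, 0.184]
ee_rot: [-0.002, 0.679, 0.734, 0.001]
ft_force: [-3.1, 2.9, 0.2]
opening: 0.0206
```

```bash
python3 snap.py 20;python3 - <<'E'
from h import *
s=pickle.load(open("scene20.pkl","rb"))
crop(s,250,150,410,270,"s20",5)
E
```

```text
33.85 [ 0.5277 -0.0867  0.184 ] [-0.002  0.68   0.733  0.   ] 0.0208 [-4.3  3.2  1.8] [-0.48  0.4   0.7   1.95 -0.33  0.9   0.46]
```

View pics/s20.png

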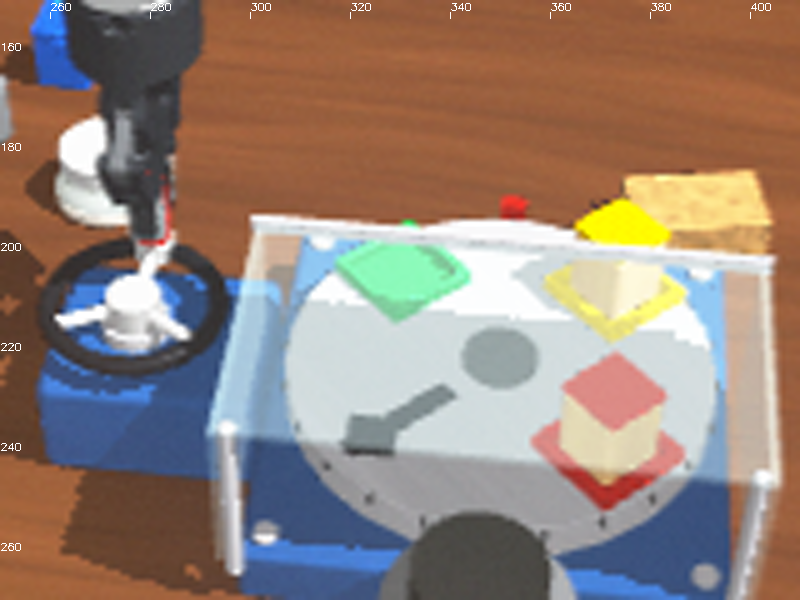

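Request:
step_arm:
  motion:
    - {"dx": 0.0191, "dy": 0.0038, "dz": 0, "rx": 0, "ry": 0, "rz": 0}
    - {"dx": 0.0163, "dy": 0.0108, "dz": 0, "rx": 0, "ry": 0, "rz": 0}
    - {"dx": 0.0108, "dy": 0.0163, "dz": 0, "rx": 0, "ry": 0, "rz": 0}
    - {"dx": 0.0038, "dy": 0.0191, "dz": 0, "rx": 0, "ry": 0, "rz": 0}
    - {"dx": -0.0038, "dy": 0.0191, "dz": 0, "rx": 0, "ry": 0, "rz": 0}
    - {"dx": -0.0108, "dy": 0.0163, "dz": 0, "rx": 0, "ry": 0, "rz": 0}
    - {"dx": -0.0163, "dy": 0.0108, "dz": 0, "rx": 0, "ry": 0, "rz": 0}
    - {"dx": -0.0191, "dy": 0.0038, "dz": 0, "rx": 0, "ry": 0, "rz": 0}
    - {"dx": 0, "dy": 0, "dz": 0, "rx": 0, "ry": 0, "rz": 0}

```text
t: 34.6
position: [0.6275, -0.0878, 0.184]
ee_rot: [0.001, 0.683, 0.73, -0.003]
ft_force: [-3.4, -2.9, 3.0]
opening: 0.0209
```

Request:
step_arm:
  motion:
    - {"dx": -0.0191, "dy": -0.0038, "dz": 0, "rx": 0, "ry": 0, "rz": 0}
    - {"dx": -0.0163, "dy": -0.0108, "dz": 0, "rx": 0, "ry": 0, "rz": 0}
    - {"dx": -0.0108, "dy": -0.0163, "dz": 0, "rx": 0, "ry": 0, "rz": 0}
    - {"dx": -0.0038, "dy": -0.0191, "dz": 0, "rx": 0, "ry": 0, "rz": 0}
    - {"dx": 0.0038, "dy": -0.0191, "dz": 0, "rx": 0, "ry": 0, "rz": 0}
    - {"dx": 0.0108, "dy": -0.0163, "dz": 0, "rx": 0, "ry": 0, "rz": 0}
    - {"dx": 0.0163, "dy": -0.0108, "dz": 0, "rx": 0, "ry": 0, "rz": 0}
    - {"dx": 0.0191, "dy": -0.0038, "dz": 0, "rx": 0, "ry": 0, "rz": 0}
    - {"dx": 0, "dy": 0, "dz": 0, "rx": 0, "ry": 0, "rz": 0}
    - {"dx": 0, "dy": 0, "dz": 0, "rx": 0, "ry": 0, "rz": 0}
    - {"dx": 0, "dy": 0, "dz": 0, "rx": 0, "ry": 0, "rz": 0}

```text
t: 35.52
position: [0.5279, -0.0887, 0.184]
ee_rot: [-0.001, 0.681, 0.733, -0.0]
ft_force: [-5.9, 2.3, 3.9]
opening: 0.0207
```

```bash
python3 snap.py 21;python3 heels.py 21 green; python3 - <<'E'
from h import *
s=pickle.load(open("scene21.pkl","rb"));c=pickle.load(open("top21.pkl","rb"))
crop(s,250,150,410,270,"s21",5)
E
```

```text
35.6167 [ 0.5279 -0.0891  0.184 ] [-0.001  0.681  0.732 -0.001] 0.0209 [-5.1  1.7  4.7] [-0.47  0.4   0.69  1.95 -0.32  0.9   0.46]
green top [ 0.553 -0.321] [37.8 37.7] 65.0 115
green scene [ 0.556  -0.3179] [41.6 39.2] 66.4 119
```

View pics/s21.png

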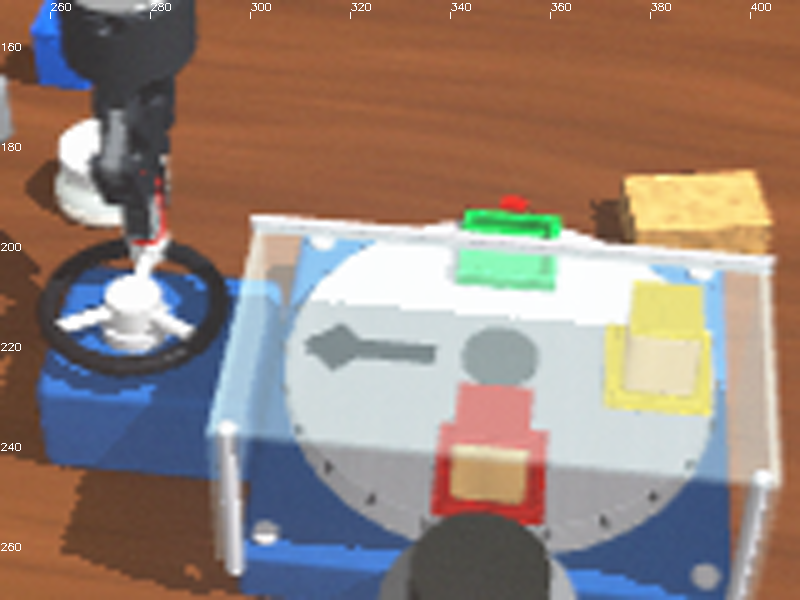

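```bash
python3 - <<'E'
from h import *
c=pickle.load(open("top21.pkl","rb"));P=cloud(c)
crop(c,350,115,500,225,"t21",5)
m=(P[...,2]>.015)&(P[...,2]<.1)&(P[...,0]>.57)&(P[...,0]<.75)&(P[...,1]<-.22)&(P[...,1]>-.42)
Q=P[m];d=np.hypot(Q[:,0]-.5543,Q[:,1]+.3205)
i=np.argsort(d)
print(Q[d>.035][np.argsort(d[d>.035])][:8].round(3))
E
```

```text
[[ 0.646 -0.314  0.03 ]
 [ 0.646 -0.31   0.031]
 [ 0.647 -0.311  0.04 ]
 [ 0.647 -0.307  0.026]
 [ 0.648 -0.305  0.022]
 [ 0.65  -0.317  0.03 ]
 [ 0.649 -0.305  0.035]
 [ 0.65  -0.314  0.043]]
```

View pics/t21.png

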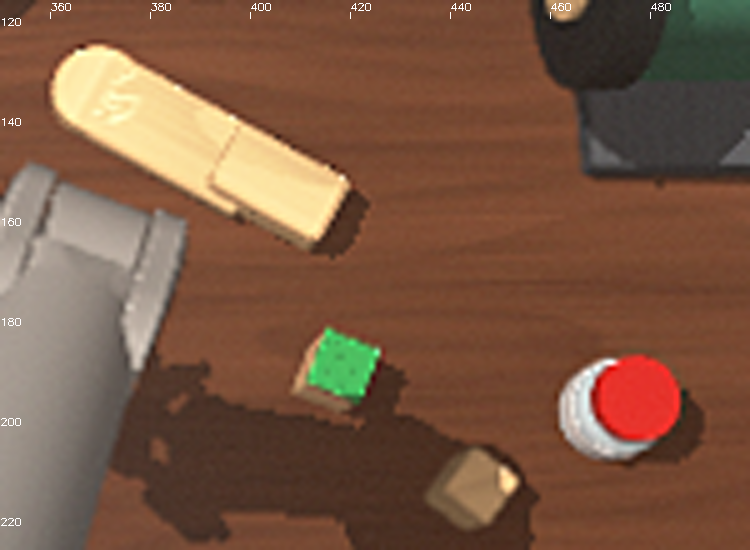

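Request:
step_arm:
  motion:
    - {"dx": 0, "dy": 0, "dz": 0, "rx": 0, "ry": 0, "rz": 0}
    - {"dx": 0, "dy": 0, "dz": 0, "rx": 0, "ry": 0, "rz": 0}
    - {"dx": 0, "dy": 0, "dz": 0, "rx": 0, "ry": 0, "rz": 0}
    - {"dx": 0, "dy": 0, "dz": -0.02, "rx": 0, "ry": 0, "rz": 0}
    - {"dx": 0, "dy": 0, "dz": -0.03, "rx": 0, "ry": 0, "rz": 0}
    - {"dx": 0, "dy": 0, "dz": -0.03, "rx": 0, "ry": 0, "rz": 0}
    - {"dx": 0, "dy": 0, "dz": -0.015, "rx": 0, "ry": 0, "rz": 0}
    - {"dx": 0, "dy": 0, "dz": 0, "rx": 0, "ry": 0, "rz": 0}
  claw: 0.05

```text
t: 36.28
position: [0.5311, -0.0896, 0.283]
ee_rot: [0.003, 0.681, 0.732, 0.003]
ft_force: [0.1, 0.6, 0.7]
opening: 0.0501
```

Request:
step_arm:
  motion:
    - {"dx": -0.0291, "dy": 0.0013, "dz": 0, "rx": 0, "ry": 0, "rz": 0}
    - {"dx": -0.0291, "dy": 0.0013, "dz": 0, "rx": 0, "ry": 0, "rz": 0}
    - {"dx": -0.0291, "dy": 0.0013, "dz": 0, "rx": 0, "ry": 0, "rz": 0}
    - {"dx": -0.0291, "dy": 0.0013, "dz": 0, "rx": 0, "ry": 0, "rz": 0}
    - {"dx": -0.0291, "dy": 0.0013, "dz": 0, "rx": 0, "ry": 0, "rz": 0}
    - {"dx": -0.0291, "dy": 0.0013, "dz": 0, "rx": 0, "ry": 0, "rz": 0}
    - {"dx": -0.0291, "dy": 0.0013, "dz": 0, "rx": 0, "ry": 0, "rz": 0}
    - {"dx": -0.0291, "dy": 0.0013, "dz": 0, "rx": 0, "ry": 0, "rz": 0}
    - {"dx": 0, "dy": 0, "dz": 0, "rx": 0, "ry": 0, "rz": 0}
  claw: 0.064

```text
t: 37.03
position: [0.554, -0.3271, 0.2782]
ee_rot: [0.002, 0.684, 0.73, -0.003]
ft_force: [-0.4, -0.6, -0.3]
opening: 0.0637
```

Request:
step_arm:
  motion:
    - {"dx": 0, "dy": 0, "dz": 0, "rx": 0, "ry": 0, "rz": 6}
    - {"dx": 0, "dy": 0, "dz": 0, "rx": 0, "ry": 0, "rz": 6}
    - {"dx": 0, "dy": 0, "dz": 0, "rx": 0, "ry": 0, "rz": 6}
    - {"dx": 0, "dy": 0, "dz": 0, "rx": 0, "ry": 0, "rz": 6}
    - {"dx": 0, "dy": 0, "dz": 0, "rx": 0, "ry": 0, "rz": 5}
    - {"dx": 0, "dy": 0, "dz": 0.03, "rx": 0, "ry": 0, "rz": 0}
    - {"dx": 0, "dy": 0, "dz": 0.03, "rx": 0, "ry": 0, "rz": 0}
    - {"dx": 0, "dy": 0, "dz": 0.03, "rx": 0, "ry": 0, "rz": 0}
    - {"dx": 0, "dy": 0, "dz": 0, "rx": 0, "ry": 0, "rz": 0}
    - {"dx": 0, "dy": 0, "dz": 0, "rx": 0, "ry": 0, "rz": 0}
    - {"dx": 0, "dy": 0, "dz": 0, "rx": 0, "ry": 0, "rz": 0}

```text
t: 37.95
position: [0.5564, -0.3205, 0.19]
ee_rot: [0.001, 0.842, 0.539, 0.0]
ft_force: [-0.2, 0.3, 1.4]
opening: 0.0641
```

```bash
python3 snap.py 22; python3 heels.py 22 green;python3 - <<'E'
from h import *
s=pickle.load(open("scene22.pkl","rb"))
crop(s,150,100,290,230,"s22",5)
E
```

```text
38.05 [ 0.5568 -0.3208  0.1911] [0.002 0.842 0.539 0.001] 0.0641 [1.1 0.6 0.7] [-0.1   0.63  0.81  1.69 -0.51  1.05  0.44]
green scene [ 0.5556 -0.3178] [41.7 40. ] 66.4 120
```

View pics/s22.png

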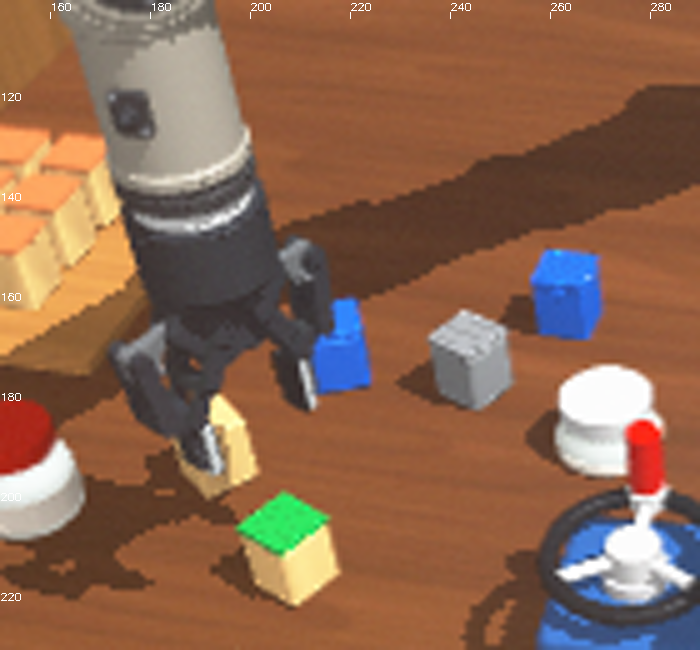

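Request:
step_arm:
  motion:
    - {"dx": -0.0005, "dy": -0.002, "dz": 0.02, "rx": 0, "ry": 0, "rz": 0}
    - {"dx": 0, "dy": 0, "dz": 0.02, "rx": 0, "ry": 0, "rz": 0}
    - {"dx": 0, "dy": 0, "dz": 0.02, "rx": 0, "ry": 0, "rz": 0}
    - {"dx": 0, "dy": 0, "dz": 0.02, "rx": 0, "ry": 0, "rz": 0}
    - {"dx": 0, "dy": 0, "dz": 0.02, "rx": 0, "ry": 0, "rz": 0}
    - {"dx": 0, "dy": 0, "dz": 0, "rx": 0, "ry": 0, "rz": 0}
    - {"dx": 0, "dy": 0, "dz": 0, "rx": 0, "ry": 0, "rz": 0}

```text
t: 38.63
position: [0.5543, -0.3196, 0.0896]
ee_rot: [0.0, 0.842, 0.539, 0.0]
ft_force: [0.9, 0.6, 0.7]
opening: 0.0639
```

Request:
step_arm:
  motion:
    - {"dx": 0, "dy": 0, "dz": 0, "rx": 0, "ry": 0, "rz": 0}
    - {"dx": 0, "dy": 0, "dz": 0, "rx": 0, "ry": 0, "rz": 0}
    - {"dx": 0, "dy": 0, "dz": 0, "rx": 0, "ry": 0, "rz": 0}
    - {"dx": 0, "dy": 0, "dz": 0, "rx": 0, "ry": 0, "rz": 0}
    - {"dx": 0, "dy": 0, "dz": 0, "rx": 0, "ry": 0, "rz": 0}
    - {"dx": 0, "dy": 0, "dz": 0, "rx": 0, "ry": 0, "rz": 0}
  claw: 0.0
  grip_force: 60

```text
t: 39.13
position: [0.5552, -0.3204, 0.0912]
ee_rot: [0.002, 0.842, 0.539, 0.001]
ft_force: [-0.2, 0.5, 6.7]
opening: 0.0391
```

Request:
step_arm:
  motion:
    - {"dx": 0, "dy": 0, "dz": -0.01, "rx": 0, "ry": 0, "rz": 0}
    - {"dx": 0, "dy": 0, "dz": -0.02, "rx": 0, "ry": 0, "rz": 0}
    - {"dx": 0, "dy": 0, "dz": -0.03, "rx": 0, "ry": 0, "rz": 0}
    - {"dx": 0, "dy": 0, "dz": -0.03, "rx": 0, "ry": 0, "rz": 0}
    - {"dx": 0, "dy": 0, "dz": -0.03, "rx": 0, "ry": 0, "rz": 0}
    - {"dx": 0, "dy": 0, "dz": -0.03, "rx": 0, "ry": 0, "rz": 0}
    - {"dx": 0, "dy": 0, "dz": -0.03, "rx": 0, "ry": 0, "rz": 0}
    - {"dx": 0, "dy": 0, "dz": -0.02, "rx": 0, "ry": 0, "rz": 0}
    - {"dx": 0, "dy": 0, "dz": 0, "rx": 0, "ry": 0, "rz": 0}

```text
t: 39.88
position: [0.5551, -0.3212, 0.2948]
ee_rot: [0.004, 0.842, 0.539, 0.002]
ft_force: [0.3, -1.3, -0.8]
opening: 0.0393
```

Request:
step_arm:
  motion:
    - {"dx": 0, "dy": 0, "dz": 0, "rx": 0, "ry": 0, "rz": -6}
    - {"dx": 0, "dy": 0, "dz": 0, "rx": 0, "ry": 0, "rz": -6}
    - {"dx": 0, "dy": 0, "dz": 0, "rx": 0, "ry": 0, "rz": -6}
    - {"dx": 0, "dy": 0, "dz": 0, "rx": 0, "ry": 0, "rz": -6}
    - {"dx": 0, "dy": 0, "dz": 0, "rx": 0, "ry": 0, "rz": -5}
    - {"dx": 0, "dy": 0, "dz": 0, "rx": 0, "ry": 0, "rz": 0}
    - {"dx": 0, "dy": 0, "dz": 0, "rx": 0, "ry": 0, "rz": 0}

```text
t: 40.47
position: [0.5534, -0.3192, 0.2885]
ee_rot: [-0.001, 0.682, 0.732, 0.0]
ft_force: [-0.3, 0.2, -0.2]
opening: 0.0392
```

Request:
step_arm:
  motion:
    - {"dx": 0.0322, "dy": -0.0036, "dz": 0, "rx": 0, "ry": 0, "rz": 0}
    - {"dx": 0.0322, "dy": -0.0036, "dz": 0, "rx": 0, "ry": 0, "rz": 0}
    - {"dx": 0.0322, "dy": -0.0036, "dz": 0, "rx": 0, "ry": 0, "rz": 0}
    - {"dx": 0.0322, "dy": -0.0036, "dz": 0, "rx": 0, "ry": 0, "rz": 0}
    - {"dx": 0.0322, "dy": -0.0036, "dz": 0, "rx": 0, "ry": 0, "rz": 0}
    - {"dx": 0.0322, "dy": -0.0036, "dz": 0, "rx": 0, "ry": 0, "rz": 0}
    - {"dx": 0.0322, "dy": -0.0036, "dz": 0, "rx": 0, "ry": 0, "rz": 0}
    - {"dx": 0.0322, "dy": -0.0036, "dz": 0, "rx": 0, "ry": 0, "rz": 0}
    - {"dx": 0.0322, "dy": -0.0036, "dz": 0, "rx": 0, "ry": 0, "rz": 0}
    - {"dx": 0.0322, "dy": -0.0036, "dz": 0, "rx": 0, "ry": 0, "rz": 0}

```text
t: 41.3
position: [0.4935, 0.0005, 0.2887]
ee_rot: [-0.0, 0.682, 0.732, 0.0]
ft_force: [0.8, 0.9, -0.1]
opening: 0.0393
```

Request:
step_arm:
  motion:
    - {"dx": 0.0322, "dy": -0.0036, "dz": 0, "rx": 0, "ry": 0, "rz": 0}
    - {"dx": 0.0322, "dy": -0.0036, "dz": 0, "rx": 0, "ry": 0, "rz": 0}
    - {"dx": 0.0322, "dy": -0.0036, "dz": 0, "rx": 0, "ry": 0, "rz": 0}
    - {"dx": 0.0322, "dy": -0.0036, "dz": 0, "rx": 0, "ry": 0, "rz": 0}
    - {"dx": 0, "dy": 0, "dz": 0, "rx": 0, "ry": 0, "rz": 0}
    - {"dx": 0, "dy": 0, "dz": 0, "rx": 0, "ry": 0, "rz": 0}
    - {"dx": 0, "dy": 0, "dz": 0, "rx": 0, "ry": 0, "rz": 0}
    - {"dx": 0, "dy": 0, "dz": 0, "rx": 0, "ry": 0, "rz": 0}

```text
t: 41.97
position: [0.4707, 0.1249, 0.2888]
ee_rot: [0.0, 0.682, 0.732, -0.0]
ft_force: [-0.7, -0.3, 0.3]
opening: 0.0391
```

```bash
python3 snap.py 23;python3 - <<'E'
from h import *
s=pickle.load(open("scene23.pkl","rb"))
crop(s,300,100,410,210,"s23",6)
E
```

```text
42.0667 [0.4707 0.125  0.2889] [ 0.     0.682  0.732 -0.   ] 0.0391 [ 1.2 -0.7  0.4] [-0.94  0.14  0.65  1.95 -0.1   1.09 -0.18]
```

View pics/s23.png

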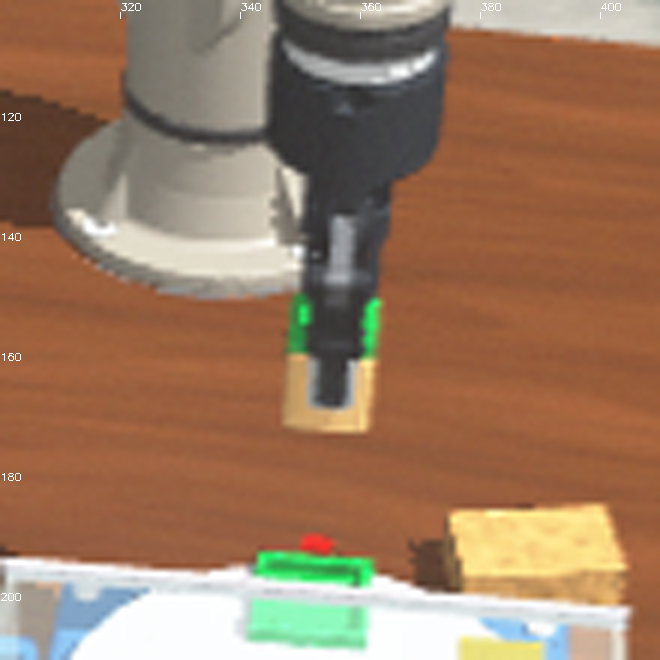

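Request:
step_arm:
  motion:
    - {"dx": 0, "dy": 0.001, "dz": 0.02, "rx": 0, "ry": 0, "rz": 0}
    - {"dx": 0, "dy": 0, "dz": 0.025, "rx": 0, "ry": 0, "rz": 0}
    - {"dx": 0, "dy": 0, "dz": 0.025, "rx": 0, "ry": 0, "rz": 0}
    - {"dx": 0, "dy": 0, "dz": 0.018, "rx": 0, "ry": 0, "rz": 0}
    - {"dx": 0, "dy": 0, "dz": 0.01, "rx": 0, "ry": 0, "rz": 0}
    - {"dx": 0, "dy": 0, "dz": 0, "rx": 0, "ry": 0, "rz": 0}
    - {"dx": 0, "dy": 0, "dz": 0, "rx": 0, "ry": 0, "rz": 0}
    - {"dx": 0, "dy": 0, "dz": 0, "rx": 0, "ry": 0, "rz": 0}

```text
t: 42.73
position: [0.4725, 0.1265, 0.1921]
ee_rot: [0.0, 0.681, 0.732, 0.001]
ft_force: [0.9, -0.8, -0.2]
opening: 0.0394
```

```bash
python3 snap.py 24;python3 - <<'E'
from h import *
s=pickle.load(open("scene24.pkl","rb"))
crop(s,300,110,410,210,"s24",6)
E
```

```text
42.8333 [0.4724 0.1268 0.1922] [0.    0.681 0.733 0.001] 0.0392 [-0.5 -0.2 -0.7] [-0.88  0.28  0.62  2.05 -0.21  0.87 -0.07]
```

View pics/s24.png

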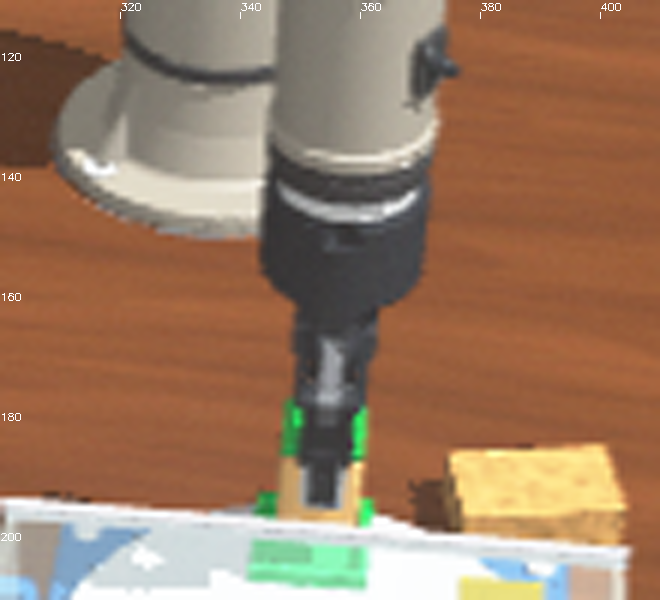

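Request:
step_arm:
  motion:
    - {"dx": -0.002, "dy": 0, "dz": 0.005, "rx": 0, "ry": 0, "rz": 0}
    - {"dx": 0, "dy": 0, "dz": 0.006, "rx": 0, "ry": 0, "rz": 0}
    - {"dx": 0, "dy": 0, "dz": 0.006, "rx": 0, "ry": 0, "rz": 0}
    - {"dx": 0, "dy": 0, "dz": 0.005, "rx": 0, "ry": 0, "rz": 0}
    - {"dx": 0, "dy": 0, "dz": 0.004, "rx": 0, "ry": 0, "rz": 0}
    - {"dx": 0, "dy": 0, "dz": 0.002, "rx": 0, "ry": 0, "rz": 0}
    - {"dx": 0, "dy": 0, "dz": 0, "rx": 0, "ry": 0, "rz": 0}
    - {"dx": 0, "dy": 0, "dz": 0, "rx": 0, "ry": 0, "rz": 0}

```text
t: 43.5
position: [0.4714, 0.1245, 0.1632]
ee_rot: [-0.001, 0.681, 0.733, -0.0]
ft_force: [-2.4, -0.1, 7.0]
opening: 0.0391
```

```bash
python3 snap.py 25;python3 - <<'E'
from h import *
s=pickle.load(open("scene25.pkl","rb"))
crop(s,300,130,410,220,"s25",6)
E
```

```text
43.6 [0.4714 0.1245 0.1632] [-0.001  0.681  0.733 -0.   ] 0.0392 [-2.9 -1.3  6.1] [-0.85  0.33  0.6   2.07 -0.25  0.81 -0.03]
```

View pics/s25.png

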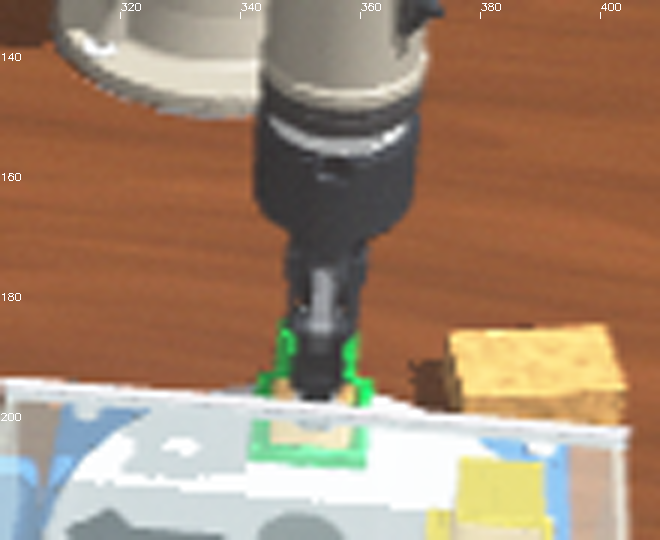

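Seated in the green nest (7 N floor contact). Release and go back to the knob.

Request:
step_arm:
  motion:
    - {"dx": 0, "dy": 0, "dz": -0.001, "rx": 0, "ry": 0, "rz": 0}
    - {"dx": 0, "dy": 0, "dz": 0, "rx": 0, "ry": 0, "rz": 0}
    - {"dx": 0, "dy": 0, "dz": 0, "rx": 0, "ry": 0, "rz": 0}
    - {"dx": 0, "dy": 0, "dz": 0, "rx": 0, "ry": 0, "rz": 0}
    - {"dx": 0, "dy": 0, "dz": -0.01, "rx": 0, "ry": 0, "rz": 0}
    - {"dx": 0, "dy": 0, "dz": -0.02, "rx": 0, "ry": 0, "rz": 0}
    - {"dx": 0, "dy": 0, "dz": -0.03, "rx": 0, "ry": 0, "rz": 0}
    - {"dx": 0, "dy": 0, "dz": -0.03, "rx": 0, "ry": 0, "rz": 0}
    - {"dx": 0, "dy": 0, "dz": -0.02, "rx": 0, "ry": 0, "rz": 0}
    - {"dx": 0, "dy": 0, "dz": 0, "rx": 0, "ry": 0, "rz": 0}
  claw: 0.056

```text
t: 44.43
position: [0.4743, 0.125, 0.2789]
ee_rot: [0.001, 0.681, 0.733, 0.005]
ft_force: [-0.9, 0.2, -0.7]
opening: 0.056
```

```bash
python3 snap.py 26; python3 - <<'E'
from h import *
s=pickle.load(open("scene26.pkl","rb"))
crop(s,300,130,410,220,"s26",6)
P=cloud(s);m=colmask(s,"green");k,l,st,ce=cv2.connectedComponentsWithStats(m.astype(np.uint8))
for i in range(1,k):
  if st[i,4]>30:print(st[i],np.nanmedian(P[l==i],0).round(3))
E
```

```text
44.5333 [0.472  0.1247 0.275 ] [0.    0.681 0.733 0.001] 0.056 [0.4 0.3 0. ] [-0.93  0.16  0.66  1.96 -0.11  1.05 -0.15]
[343 183  19  14 135] [0.473 0.126 0.124]
```

View pics/s26.png

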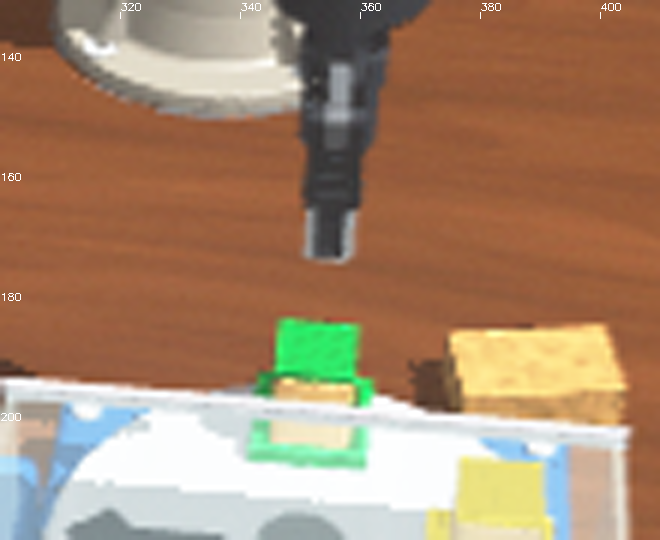

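Request:
step_arm:
  motion:
    - {"dx": -0.0309, "dy": 0.0058, "dz": 0, "rx": 0, "ry": 0, "rz": 0}
    - {"dx": -0.0309, "dy": 0.0058, "dz": 0, "rx": 0, "ry": 0, "rz": 0}
    - {"dx": -0.0309, "dy": 0.0058, "dz": 0, "rx": 0, "ry": 0, "rz": 0}
    - {"dx": -0.0309, "dy": 0.0058, "dz": 0, "rx": 0, "ry": 0, "rz": 0}
    - {"dx": -0.0309, "dy": 0.0058, "dz": 0, "rx": 0, "ry": 0, "rz": 0}
    - {"dx": -0.0309, "dy": 0.0058, "dz": 0, "rx": 0, "ry": 0, "rz": 0}
    - {"dx": -0.0309, "dy": 0.0058, "dz": 0, "rx": 0, "ry": 0, "rz": 0}
    - {"dx": 0, "dy": 0, "dz": 0, "rx": 0, "ry": 0, "rz": 0}
    - {"dx": 0, "dy": 0, "dz": 0, "rx": 0, "ry": 0, "rz": 0}
    - {"dx": 0, "dy": 0, "dz": 0, "rx": 0, "ry": 0, "rz": 0}
  claw: 0.05

```text
t: 45.37
position: [0.5273, -0.0876, 0.2727]
ee_rot: [-0.001, 0.681, 0.733, -0.001]
ft_force: [-0.8, -0.2, 0.3]
opening: 0.05
```

Request:
step_arm:
  motion:
    - {"dx": 0, "dy": 0, "dz": 0.02, "rx": 0, "ry": 0, "rz": 0}
    - {"dx": 0, "dy": 0, "dz": 0.02, "rx": 0, "ry": 0, "rz": 0}
    - {"dx": 0, "dy": 0, "dz": 0.02, "rx": 0, "ry": 0, "rz": 0}
    - {"dx": 0, "dy": 0, "dz": 0.02, "rx": 0, "ry": 0, "rz": 0}
    - {"dx": 0, "dy": 0, "dz": 0.011, "rx": 0, "ry": 0, "rz": 0}
    - {"dx": 0, "dy": 0, "dz": 0, "rx": 0, "ry": 0, "rz": 0}
    - {"dx": 0, "dy": 0, "dz": 0, "rx": 0, "ry": 0, "rz": 0}
    - {"dx": 0, "dy": 0, "dz": 0, "rx": 0, "ry": 0, "rz": 0}

```text
t: 46.03
position: [0.5287, -0.0878, 0.1838]
ee_rot: [0.001, 0.68, 0.733, 0.001]
ft_force: [-0.5, -0.3, -1.2]
opening: 0.05
```

Request:
step_arm:
  motion:
    - {"dx": 0, "dy": 0, "dz": 0, "rx": 0, "ry": 0, "rz": 0}
    - {"dx": 0, "dy": 0, "dz": 0, "rx": 0, "ry": 0, "rz": 0}
    - {"dx": 0, "dy": 0, "dz": 0, "rx": 0, "ry": 0, "rz": 0}
    - {"dx": 0, "dy": 0, "dz": 0, "rx": 0, "ry": 0, "rz": 0}
    - {"dx": 0, "dy": 0, "dz": 0, "rx": 0, "ry": 0, "rz": 0}
    - {"dx": 0, "dy": 0, "dz": 0, "rx": 0, "ry": 0, "rz": 0}
  claw: 0.0
  grip_force: 40

```text
t: 46.53
position: [0.5276, -0.0883, 0.184]
ee_rot: [-0.001, 0.681, 0.732, 0.0]
ft_force: [-3.0, 0.9, 5.6]
opening: 0.0205
```

Request:
step_arm:
  motion:
    - {"dx": 0.0191, "dy": 0.0038, "dz": -0.001, "rx": 0, "ry": 0, "rz": 0}
    - {"dx": 0.0163, "dy": 0.0108, "dz": 0, "rx": 0, "ry": 0, "rz": 0}
    - {"dx": 0.0108, "dy": 0.0163, "dz": 0, "rx": 0, "ry": 0, "rz": 0}
    - {"dx": 0.0038, "dy": 0.0191, "dz": 0, "rx": 0, "ry": 0, "rz": 0}
    - {"dx": -0.0038, "dy": 0.0191, "dz": 0, "rx": 0, "ry": 0, "rz": 0}
    - {"dx": -0.0108, "dy": 0.0163, "dz": 0, "rx": 0, "ry": 0, "rz": 0}
    - {"dx": -0.0163, "dy": 0.0108, "dz": 0, "rx": 0, "ry": 0, "rz": 0}
    - {"dx": -0.0191, "dy": 0.0038, "dz": 0, "rx": 0, "ry": 0, "rz": 0}
    - {"dx": 0, "dy": 0, "dz": 0, "rx": 0, "ry": 0, "rz": 0}

```text
t: 47.28
position: [0.6273, -0.0854, 0.1841]
ee_rot: [0.001, 0.682, 0.731, -0.001]
ft_force: [-1.7, -3.0, 0.2]
opening: 0.0211
```

Request:
step_arm:
  motion:
    - {"dx": -0.0191, "dy": -0.0038, "dz": 0, "rx": 0, "ry": 0, "rz": 0}
    - {"dx": -0.0163, "dy": -0.0108, "dz": 0, "rx": 0, "ry": 0, "rz": 0}
    - {"dx": -0.0108, "dy": -0.0163, "dz": 0, "rx": 0, "ry": 0, "rz": 0}
    - {"dx": -0.0038, "dy": -0.0191, "dz": 0, "rx": 0, "ry": 0, "rz": 0}
    - {"dx": 0.0038, "dy": -0.0191, "dz": 0, "rx": 0, "ry": 0, "rz": 0}
    - {"dx": 0.0108, "dy": -0.0163, "dz": 0, "rx": 0, "ry": 0, "rz": 0}
    - {"dx": 0.0163, "dy": -0.0108, "dz": 0, "rx": 0, "ry": 0, "rz": 0}
    - {"dx": 0.0191, "dy": -0.0038, "dz": 0, "rx": 0, "ry": 0, "rz": 0}
    - {"dx": 0, "dy": 0, "dz": 0, "rx": 0, "ry": 0, "rz": 0}

```text
t: 48.03
position: [0.5274, -0.0839, 0.1841]
ee_rot: [-0.002, 0.679, 0.734, 0.001]
ft_force: [-1.3, 2.8, 0.7]
opening: 0.021
```

```bash
python3 snap.py 27;python3 - <<'E'
from h import *
s=pickle.load(open("scene27.pkl","rb"))
crop(s,250,150,410,270,"s27",5)
E
```

```text
48.1333 [ 0.5276 -0.0863  0.184 ] [-0.002  0.68   0.733  0.   ] 0.0208 [-2.9  3.   1.5] [-0.48  0.4   0.7   1.95 -0.33  0.9   0.47]
```

View pics/s27.png

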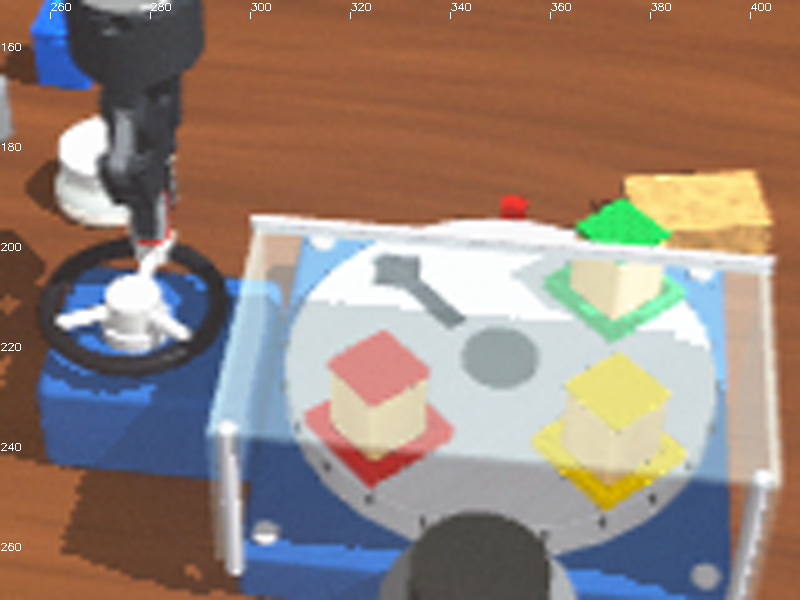

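Request:
step_arm:
  motion:
    - {"dx": 0.0191, "dy": 0.0038, "dz": 0, "rx": 0, "ry": 0, "rz": 0}
    - {"dx": 0.0163, "dy": 0.0108, "dz": 0, "rx": 0, "ry": 0, "rz": 0}
    - {"dx": 0.0108, "dy": 0.0163, "dz": 0, "rx": 0, "ry": 0, "rz": 0}
    - {"dx": 0.0038, "dy": 0.0191, "dz": 0, "rx": 0, "ry": 0, "rz": 0}
    - {"dx": -0.0038, "dy": 0.0191, "dz": 0, "rx": 0, "ry": 0, "rz": 0}
    - {"dx": -0.0108, "dy": 0.0163, "dz": 0, "rx": 0, "ry": 0, "rz": 0}
    - {"dx": -0.0163, "dy": 0.0108, "dz": 0, "rx": 0, "ry": 0, "rz": 0}
    - {"dx": -0.0191, "dy": 0.0038, "dz": 0, "rx": 0, "ry": 0, "rz": 0}
    - {"dx": 0, "dy": 0, "dz": 0, "rx": 0, "ry": 0, "rz": 0}

```text
t: 48.88
position: [0.6273, -0.0874, 0.1841]
ee_rot: [0.001, 0.683, 0.731, -0.002]
ft_force: [-3.2, -3.7, 2.7]
opening: 0.0207
```

Request:
step_arm:
  motion:
    - {"dx": -0.0191, "dy": -0.0038, "dz": 0, "rx": 0, "ry": 0, "rz": 0}
    - {"dx": -0.0163, "dy": -0.0108, "dz": 0, "rx": 0, "ry": 0, "rz": 0}
    - {"dx": -0.0108, "dy": -0.0163, "dz": 0, "rx": 0, "ry": 0, "rz": 0}
    - {"dx": -0.0038, "dy": -0.0191, "dz": 0, "rx": 0, "ry": 0, "rz": 0}
    - {"dx": 0.0038, "dy": -0.0191, "dz": 0, "rx": 0, "ry": 0, "rz": 0}
    - {"dx": 0.0108, "dy": -0.0163, "dz": 0, "rx": 0, "ry": 0, "rz": 0}
    - {"dx": 0.0163, "dy": -0.0108, "dz": 0, "rx": 0, "ry": 0, "rz": 0}
    - {"dx": 0.0191, "dy": -0.0038, "dz": 0, "rx": 0, "ry": 0, "rz": 0}
    - {"dx": 0, "dy": 0, "dz": 0, "rx": 0, "ry": 0, "rz": 0}
    - {"dx": 0, "dy": 0, "dz": 0, "rx": 0, "ry": 0, "rz": 0}
    - {"dx": 0, "dy": 0, "dz": 0, "rx": 0, "ry": 0, "rz": 0}

```text
t: 49.8
position: [0.5278, -0.0886, 0.184]
ee_rot: [-0.001, 0.681, 0.733, -0.0]
ft_force: [-4.7, 2.3, 5.2]
opening: 0.0208
```

Request:
step_arm:
  motion:
    - {"dx": 0, "dy": 0, "dz": 0, "rx": 0, "ry": 0, "rz": 0}
    - {"dx": 0, "dy": 0, "dz": 0, "rx": 0, "ry": 0, "rz": 0}
    - {"dx": 0, "dy": 0, "dz": 0, "rx": 0, "ry": 0, "rz": 0}
    - {"dx": 0, "dy": 0, "dz": 0, "rx": 0, "ry": 0, "rz": 0}

```text
t: 50.13
position: [0.5279, -0.0893, 0.184]
ee_rot: [-0.0, 0.681, 0.732, -0.0]
ft_force: [-4.6, 1.6, 6.2]
opening: 0.0209
```

```bash
python3 snap.py 28;python3 - <<'E'
from h import *
s=pickle.load(open("scene28.pkl","rb"));c=pickle.load(open("top28.pkl","rb"))
crop(s,250,150,410,270,"s28",5);crop(c,235,140,335,240,"t28",6)
E
```

```text
50.2333 [ 0.5279 -0.0893  0.184 ] [-0.     0.681  0.732 -0.   ] 0.0205 [-4.9  2.1  6.3] [-0.47  0.4   0.7   1.95 -0.33  0.9   0.46]
```

View pics/s28.png

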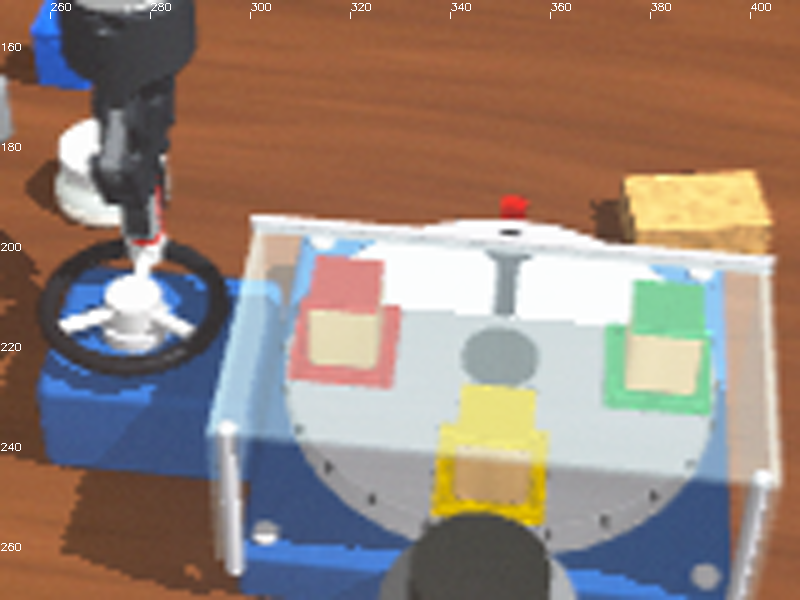

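View pics/t28.png

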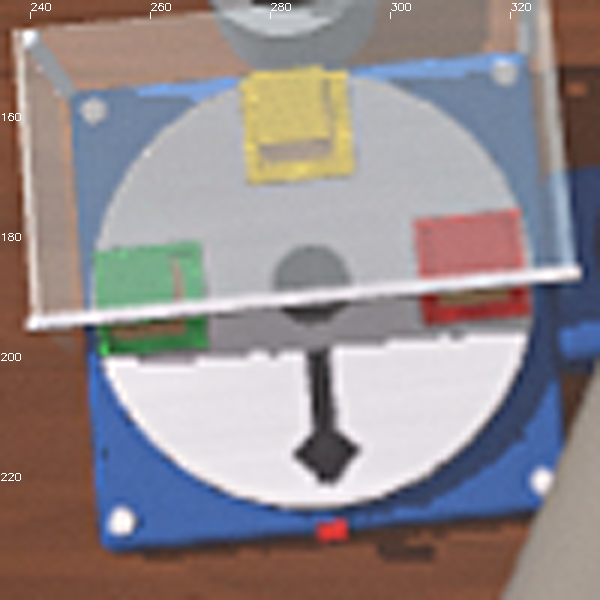

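```bash
python3 - <<'E'
from fit import *
c=pickle.load(open("top28.pkl","rb"));s=pickle.load(open("scene28.pkl","rb"))
t=lambda x,y:np.array([x/6+235-.4,y/6+140-.4]);u=lambda x,y:np.array([x/5+250-.4,y/5+150-.4])
top=dict(ptr=t(332,530),red=t(472,267),yel=t(297,127),grn=t(151,297),home=t(327,455))
p,r=fit(c,top,w0=(.56,.13,.07,0));print(p[:2].round(4),np.degrees(p[2:]).round(2),r)
sc=dict(ptr=u(513,205),red=u(344,346),yel=u(490,474),grn=u(658,368))
p,r=fit(s,sc,w0=(.56,.13,.07,0));print(p[:2].round(4),np.degrees(p[2:]).round(2),r)
# dark arrow line by segmentation in top
im=c["color"].astype(int).max(2);m=np.zeros((400,640),np.uint8);m[199:222,280:298]=(im[199:222,280:298]<110)
v,uu=np.nonzero(m);W=np.array([pix2z(c,a,b,.072)[:2] for a,b in zip(uu,v)])
q=W-W.mean(0);w,V=np.linalg.eigh(q.T@q);d=V[:,1];print("arrow axis az",np.degrees(np.arctan2(d[1],d[0]))%180,len(v),W.mean(0))
E
```

```text
[0.56   0.1292] [3.93 0.44] {'ptr': array([0.04, 0.47]), 'red': array([0.03, 0.15]), 'yel': array([ 0.14, -0.01]), 'grn': array([-0.11,  0.33]), 'home': array([-0.1 , -1.69])}
[0.567  0.1316] [4.19 0.88] {'ptr': array([-0.03,  0.37]), 'red': array([-0.07, -0.48]), 'yel': array([0.24, 0.16]), 'grn': array([-0.15, -0.04])}
arrow axis az 3.523768936556962 98 [0.48039931 0.12383108]
```

Request:
step_arm:
  motion:
    - {"dx": 0, "dy": 0, "dz": 0, "rx": 0, "ry": 0, "rz": 0}
    - {"dx": 0, "dy": 0, "dz": 0, "rx": 0, "ry": 0, "rz": 0}
    - {"dx": 0, "dy": 0, "dz": 0, "rx": 0, "ry": 0, "rz": 0}
    - {"dx": 0, "dy": 0, "dz": -0.02, "rx": 0, "ry": 0, "rz": 0}
    - {"dx": 0, "dy": 0, "dz": -0.03, "rx": 0, "ry": 0, "rz": 0}
    - {"dx": 0, "dy": 0, "dz": -0.03, "rx": 0, "ry": 0, "rz": 0}
    - {"dx": 0, "dy": 0, "dz": -0.02, "rx": 0, "ry": 0, "rz": 0}
    - {"dx": 0, "dy": 0, "dz": 0, "rx": 0, "ry": 0, "rz": 0}
  claw: 0.05

```text
t: 50.9
position: [0.531, -0.0895, 0.2885]
ee_rot: [0.004, 0.681, 0.732, 0.003]
ft_force: [0.4, -0.6, 0.1]
opening: 0.05
```

Request:
step_arm:
  motion:
    - {"dx": 0.032, "dy": -0.0042, "dz": 0, "rx": 0, "ry": 0, "rz": 0}
    - {"dx": 0.032, "dy": -0.0042, "dz": 0, "rx": 0, "ry": 0, "rz": 0}
    - {"dx": 0.032, "dy": -0.0042, "dz": 0, "rx": 0, "ry": 0, "rz": 0}
    - {"dx": 0.032, "dy": -0.0042, "dz": 0, "rx": 0, "ry": 0, "rz": 0}
    - {"dx": 0.032, "dy": -0.0042, "dz": 0, "rx": 0, "ry": 0, "rz": 0}
    - {"dx": 0.032, "dy": -0.0042, "dz": 0, "rx": 0, "ry": 0, "rz": 0}
    - {"dx": 0.032, "dy": -0.0042, "dz": 0, "rx": 0, "ry": 0, "rz": 0}
    - {"dx": 0.032, "dy": -0.0042, "dz": 0, "rx": 0, "ry": 0, "rz": 0}
    - {"dx": 0.032, "dy": -0.0042, "dz": 0, "rx": 0, "ry": 0, "rz": 0}

```text
t: 51.65
position: [0.4689, 0.1976, 0.2835]
ee_rot: [0.0, 0.681, 0.733, 0.0]
ft_force: [0.7, -0.1, -0.8]
opening: 0.0502
```

Request:
step_arm:
  motion:
    - {"dx": 0.032, "dy": -0.0042, "dz": 0, "rx": 0, "ry": 0, "rz": 0}
    - {"dx": 0.032, "dy": -0.0042, "dz": 0, "rx": 0, "ry": 0, "rz": 0}
    - {"dx": 0.032, "dy": -0.0042, "dz": 0, "rx": 0, "ry": 0, "rz": 0}
    - {"dx": 0.032, "dy": -0.0042, "dz": 0, "rx": 0, "ry": 0, "rz": 0}
    - {"dx": 0.032, "dy": -0.0042, "dz": 0, "rx": 0, "ry": 0, "rz": 0}
    - {"dx": 0.032, "dy": -0.0042, "dz": 0, "rx": 0, "ry": 0, "rz": 0}
    - {"dx": 0.032, "dy": -0.0042, "dz": 0, "rx": 0, "ry": 0, "rz": 0}
    - {"dx": 0.032, "dy": -0.0042, "dz": 0, "rx": 0, "ry": 0, "rz": 0}
    - {"dx": 0, "dy": 0, "dz": 0, "rx": 0, "ry": 0, "rz": 0}
  claw: 0.0

```text
t: 52.4
position: [0.4131, 0.4572, 0.2824]
ee_rot: [-0.002, 0.677, 0.736, 0.001]
ft_force: [-1.1, 0.7, -1.1]
opening: 0.0002
```

Request:
step_arm:
  motion:
    - {"dx": 0, "dy": 0, "dz": 0, "rx": 0, "ry": 0, "rz": 7}
    - {"dx": 0, "dy": 0, "dz": 0, "rx": 0, "ry": 0, "rz": 7}
    - {"dx": 0, "dy": 0, "dz": 0, "rx": 0, "ry": 0, "rz": 7}
    - {"dx": 0, "dy": 0, "dz": 0, "rx": 0, "ry": 0, "rz": 6.5}
    - {"dx": 0, "dy": 0, "dz": 0, "rx": 0, "ry": 0, "rz": 0}
    - {"dx": 0, "dy": 0, "dz": 0, "rx": 0, "ry": 0, "rz": 0}

```text
t: 52.9
position: [0.417, 0.449, 0.2833]
ee_rot: [0.0, 0.835, 0.551, -0.0]
ft_force: [0.4, 0.4, 0.3]
opening: 0.0002
```

```bash
python3 snap.py 29;python3 - <<'E'
from h import *
s=pickle.load(open("scene29.pkl","rb"));c=pickle.load(open("top29.pkl","rb"))
crop(c,235,140,385,240,"t29",5);crop(s,250,170,350,240,"s29",7)
E
```

```text
53.0 [0.417  0.449  0.2836] [ 0.     0.835  0.551 -0.   ] 0.0001 [-0.4  0.2  0.3] [-1.34  0.4   0.59  1.67 -0.24  1.15 -1.09]
```

View pics/t29.png

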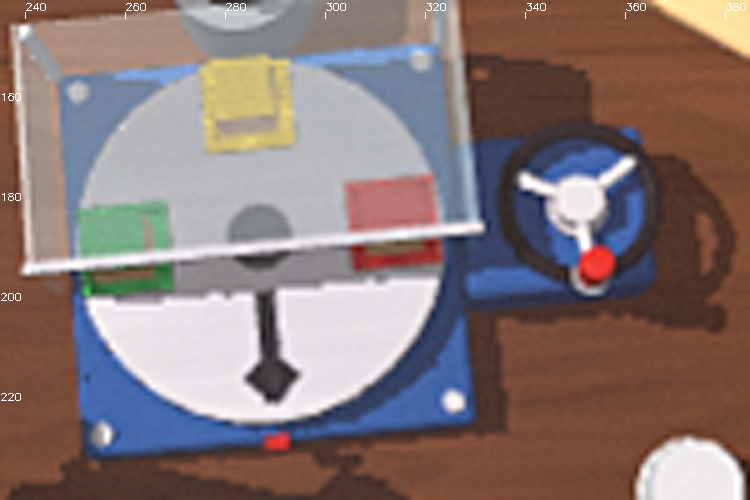

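View pics/s29.png

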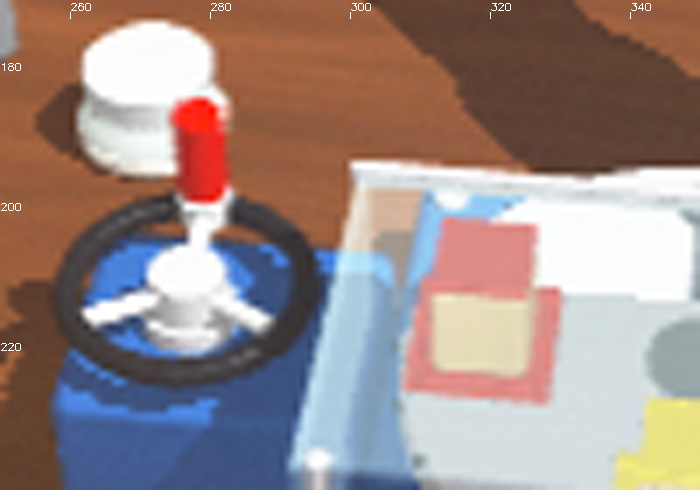

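View pics/scene29.png

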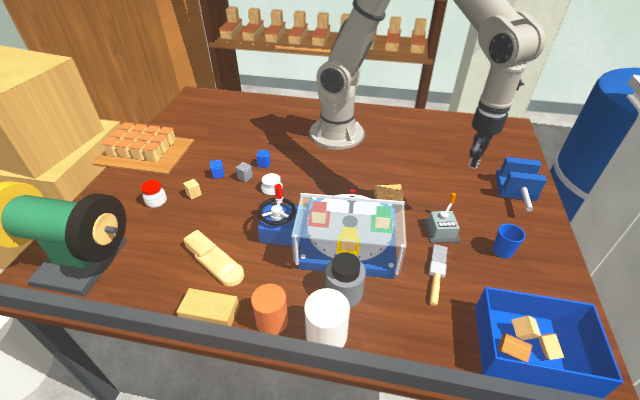

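```bash
python3 - <<'E'
from h import *
for n,k in((0,"top"),(29,"top"),(0,"scene"),(29,"scene")):
    c=pickle.load(open(f"{k}{n}.pkl","rb"));P=cloud(c)
    m=colmask(c,"red");kk,l,st,ce=cv2.connectedComponentsWithStats(m.astype(np.uint8))
    for i in range(1,kk):
        p=np.nanmedian(P[l==i],0)
        if st[i,4]>20 and abs(p[1]+.1)<.06 and .5<p[0]<.6 and p[2]>.11:
            vv,uu=np.nonzero(l==i)
            z=P[l==i][:,2];t=z>.139
            print(n,k,ce[i],"top-plane",pix2z(c,*ce[i],.143 if k=="top" else .125)[:2].round(4))
    # dark rim
    im=c["color"].max(2);M=(im<60)&(abs(P[...,2]-.09)<.012)&(np.hypot(P[...,0]-.577,P[...,1]+.084)<.075)
    W=P[M][:,:2]
    from scipy.optimize import least_squares
    vv,uu=np.nonzero(M);W=np.array([pix2z(c,a,b,.093)[:2] for a,b in zip(uu,vv)])
    f=least_squares(lambda p:np.hypot(*(W-p[:2]).T)-p[2],[.577,-.084,.05],loss="soft_l1",f_scale=.002);print("rim",f.x.round(4),len(W))
E
```

```text
0 top [365.63265306 183.79591837] top-plane [ 0.5526 -0.1281]
rim [ 0.5749 -0.0857  0.0509] 83
29 top [353.83333333 192.5       ] top-plane [ 0.5252 -0.0894]
rim [ 0.5749 -0.0854  0.0504] 119
0 scene [262.65420561 195.29906542] top-plane [ 0.5578 -0.1265]
rim [ 0.5811 -0.077   0.047 ] 36
29 scene [278.39361702 191.25531915] top-plane [ 0.5318 -0.0864]
rim [ 0.5823 -0.0857  0.0545] 55
```

Request:
step_arm:
  motion:
    - {"dx": 0.002, "dy": 0.001, "dz": 0.02, "rx": 0, "ry": 0, "rz": 0}
    - {"dx": 0, "dy": 0, "dz": 0.025, "rx": 0, "ry": 0, "rz": 0}
    - {"dx": 0, "dy": 0, "dz": 0.025, "rx": 0, "ry": 0, "rz": 0}
    - {"dx": 0, "dy": 0, "dz": 0.025, "rx": 0, "ry": 0, "rz": 0}
    - {"dx": 0, "dy": 0, "dz": 0.02, "rx": 0, "ry": 0, "rz": 0}
    - {"dx": 0, "dy": 0, "dz": 0.015, "rx": 0, "ry": 0, "rz": 0}
    - {"dx": 0, "dy": 0, "dz": 0.01, "rx": 0, "ry": 0, "rz": 0}
    - {"dx": 0, "dy": 0, "dz": 0, "rx": 0, "ry": 0, "rz": 0}
    - {"dx": 0, "dy": 0, "dz": 0, "rx": 0, "ry": 0, "rz": 0}

```text
t: 53.75
position: [0.4188, 0.4506, 0.144]
ee_rot: [0.0, 0.835, 0.55, 0.0]
ft_force: [0.2, 0.5, 0.4]
opening: -0.0001
```

```bash
python3 snap.py 30;python3 - <<'E'
from h import *
s=pickle.load(open("scene30.pkl","rb"));c=pickle.load(open("top30.pkl","rb"))
crop(s,410,130,510,240,"s30",6);crop(c,160,170,260,260,"t30",6)
E
```

```text
53.85 [0.4193 0.4511 0.1452] [-0.     0.835  0.55   0.001] 0.0002 [-0.6  0.2  1. ] [-1.28  0.55  0.52  1.78 -0.34  0.89 -1.01]
```

View pics/s30.png

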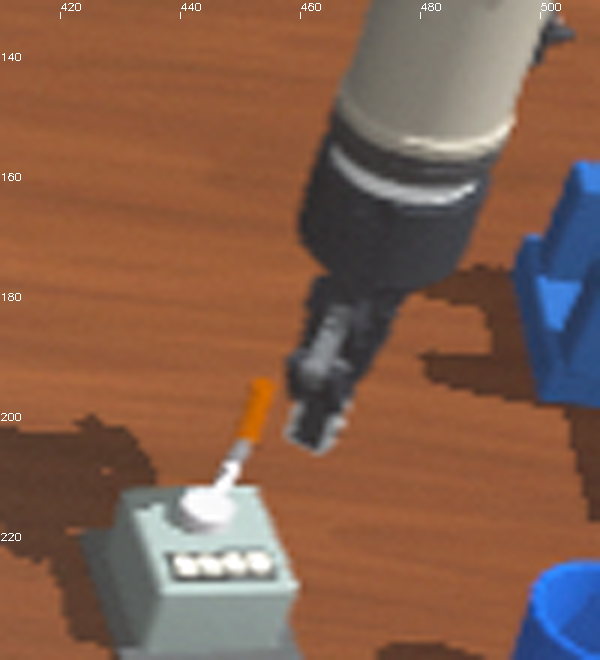

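View pics/t30.png

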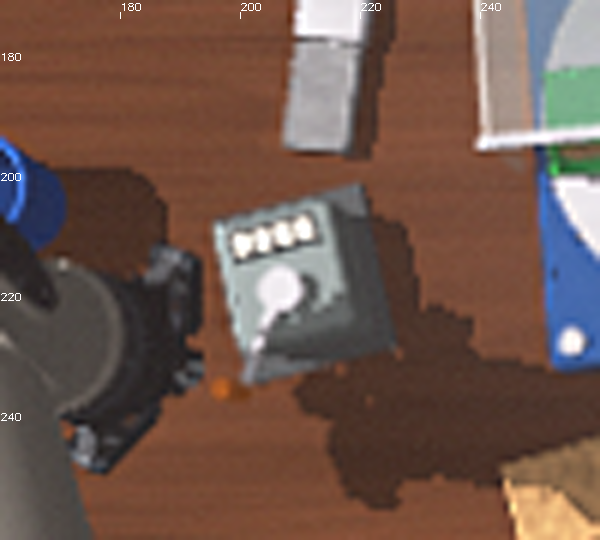

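Request:
step_arm:
  motion:
    - {"dx": -0.005, "dy": 0, "dz": 0.002, "rx": 0, "ry": 0, "rz": 0}
    - {"dx": -0.005, "dy": 0, "dz": 0.002, "rx": 0, "ry": 0, "rz": 0}
    - {"dx": -0.007, "dy": -0.0016, "dz": 0, "rx": 0, "ry": 0, "rz": -6.25}
    - {"dx": -0.007, "dy": -0.0016, "dz": 0, "rx": 0, "ry": 0, "rz": -6.25}
    - {"dx": -0.007, "dy": -0.0016, "dz": 0, "rx": 0, "ry": 0, "rz": -6.25}
    - {"dx": -0.007, "dy": -0.0016, "dz": 0, "rx": 0, "ry": 0, "rz": -6.25}
    - {"dx": 0, "dy": 0, "dz": 0, "rx": 0, "ry": 0, "rz": 0}
    - {"dx": 0, "dy": 0, "dz": 0, "rx": 0, "ry": 0, "rz": 0}

```text
t: 54.52
position: [0.4017, 0.4159, 0.1405]
ee_rot: [-0.001, 0.698, 0.716, 0.001]
ft_force: [0.5, 1.1, 0.2]
opening: -0.0003
```

```bash
python3 snap.py 31;python3 - <<'E'
from h import *
s=pickle.load(open("scene31.pkl","rb"));c=pickle.load(open("top31.pkl","rb"))
crop(s,410,130,510,240,"s31",6);crop(c,160,170,260,260,"t31",6)
E
```

```text
54.6167 [0.4018 0.4166 0.1403] [-0.     0.697  0.717  0.001] -0.0001 [0.2 2.3 0.5] [-1.2   0.48  0.42  1.88 -0.26  0.83 -0.62]
```

View pics/s31.png

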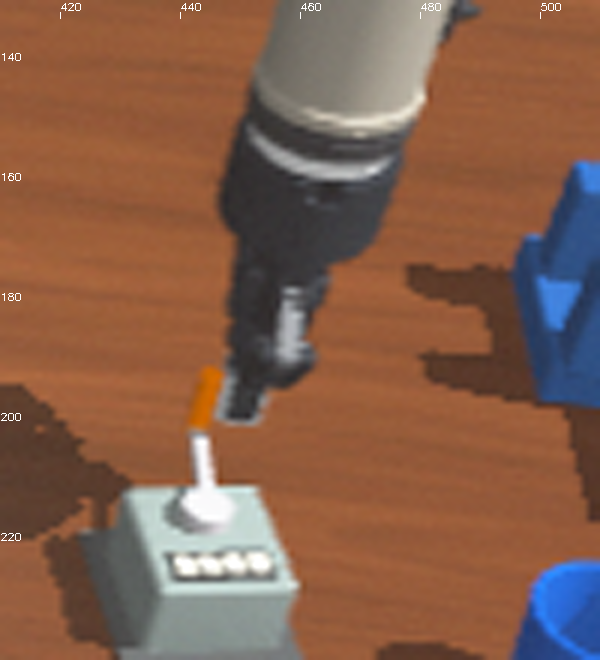

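View pics/t31.png

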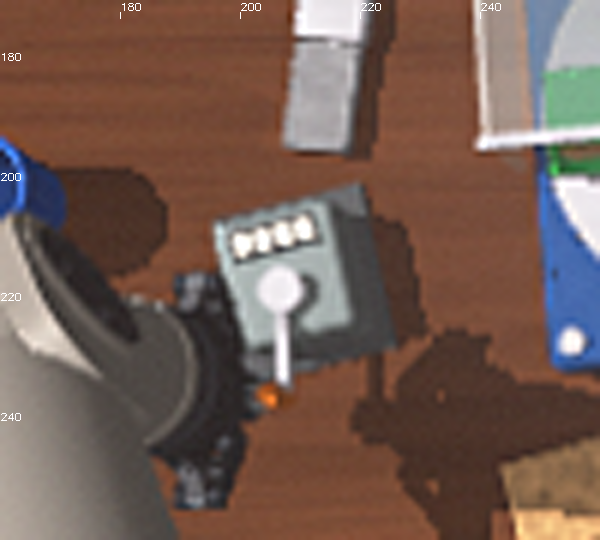

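Request:
step_arm:
  motion:
    - {"dx": -0.007, "dy": -0.0016, "dz": 0, "rx": 0, "ry": 0, "rz": -6.25}
    - {"dx": -0.007, "dy": -0.0016, "dz": 0, "rx": 0, "ry": 0, "rz": -6.25}
    - {"dx": -0.007, "dy": -0.0016, "dz": 0, "rx": 0, "ry": 0, "rz": -6.25}
    - {"dx": -0.007, "dy": -0.0016, "dz": 0, "rx": 0, "ry": 0, "rz": -6.25}
    - {"dx": -0.007, "dy": -0.0016, "dz": 0, "rx": 0, "ry": 0, "rz": -6.25}
    - {"dx": 0, "dy": 0, "dz": 0, "rx": 0, "ry": 0, "rz": 0}
    - {"dx": 0, "dy": 0, "dz": 0, "rx": 0, "ry": 0, "rz": 0}

```text
t: 55.2
position: [0.4028, 0.3811, 0.1402]
ee_rot: [-0.0, 0.479, 0.878, 0.001]
ft_force: [-0.5, 1.7, 1.6]
opening: 0.0001
```

Request:
step_arm:
  motion:
    - {"dx": -0.007, "dy": -0.0016, "dz": 0, "rx": 0, "ry": 0, "rz": -6.25}
    - {"dx": -0.0035, "dy": -0.0008, "dz": 0, "rx": 0, "ry": 0, "rz": -3.1}
    - {"dx": 0, "dy": 0, "dz": 0, "rx": 0, "ry": 0, "rz": 0}
    - {"dx": 0, "dy": 0, "dz": 0, "rx": 0, "ry": 0, "rz": 0}

```text
t: 55.53
position: [0.4065, 0.3716, 0.14]
ee_rot: [-0.0, 0.406, 0.914, 0.0]
ft_force: [-0.8, 2.6, 0.7]
opening: 0.0004
```

```bash
python3 snap.py 32;python3 - <<'E'
from h import *
s=pickle.load(open("scene32.pkl","rb"));c=pickle.load(open("top32.pkl","rb"))
crop(s,410,130,510,240,"s32",6);crop(c,160,170,260,260,"t32",6)
E
```

```text
55.6333 [0.4063 0.3715 0.14  ] [-0.     0.405  0.914  0.   ] 0.0001 [ 0.4  2.5 -0.1] [-1.03  0.42  0.26  1.94 -0.15  0.8   0.05]
```

View pics/s32.png

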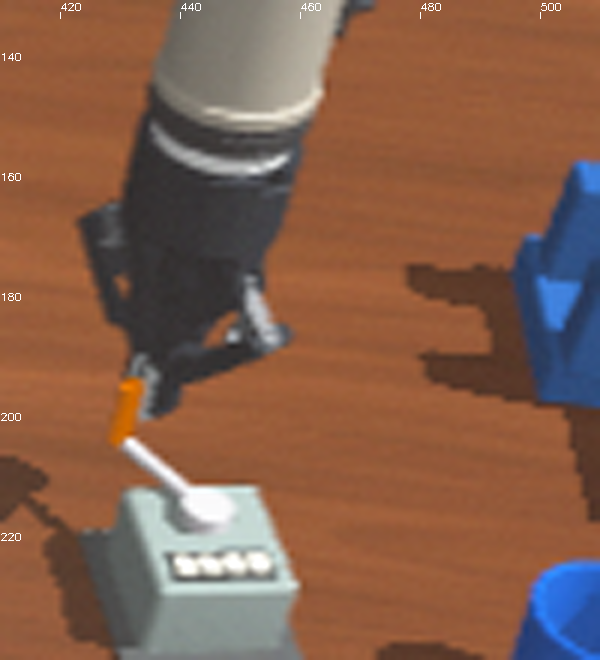

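View pics/t32.png

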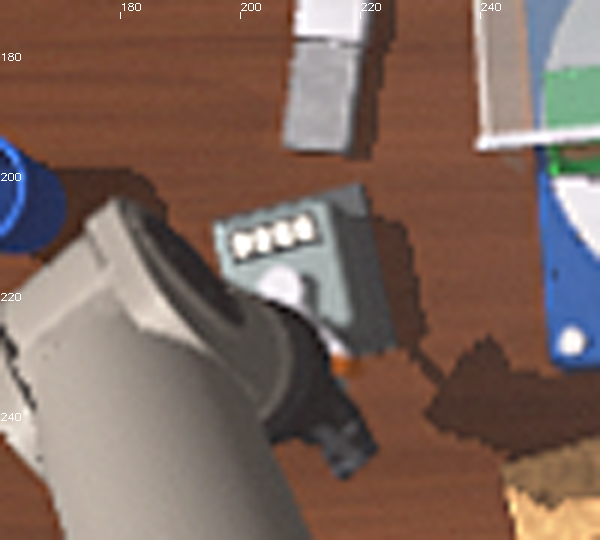

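```bash
python3 - <<'E'
from h import *
c=pickle.load(open("top32.pkl","rb"));q=pix2z(c,217.2,230.4,.09);pv=np.array([.4633,.3994]);d=q[:2]-pv;print(q,np.hypot(*d),np.degrees(np.arctan2(d[1],d[0]))%360)
E
```

```text
[0.41819056 0.35699467 0.09      ] 0.0619118180869698 223.23018897197178
```

Request:
step_arm:
  motion:
    - {"dx": -0.0028, "dy": -0.0006, "dz": 0, "rx": 0, "ry": 0, "rz": -2.5}
    - {"dx": -0.0028, "dy": -0.0006, "dz": 0, "rx": 0, "ry": 0, "rz": -2.5}
    - {"dx": 0, "dy": 0, "dz": 0, "rx": 0, "ry": 0, "rz": 0}
    - {"dx": 0, "dy": 0, "dz": 0, "rx": 0, "ry": 0, "rz": 0}

```text
t: 55.97
position: [0.4093, 0.3665, 0.1399]
ee_rot: [-0.0, 0.365, 0.931, 0.0]
ft_force: [-1.5, 2.9, 0.4]
opening: -0.0
```

Request:
step_arm:
  motion:
    - {"dx": -0.0014, "dy": -0.0003, "dz": 0, "rx": 0, "ry": 0, "rz": -1.2}
    - {"dx": 0, "dy": 0, "dz": 0, "rx": 0, "ry": 0, "rz": 0}
    - {"dx": 0, "dy": 0, "dz": 0, "rx": 0, "ry": 0, "rz": 0}

```text
t: 56.22
position: [0.4095, 0.3658, 0.14]
ee_rot: [-0.001, 0.354, 0.935, 0.001]
ft_force: [-3.1, 5.3, 0.8]
opening: 0.0004
```

Request:
step_arm:
  motion:
    - {"dx": -0.0014, "dy": 0, "dz": 0, "rx": 0, "ry": 0, "rz": 0}
    - {"dx": -0.0014, "dy": 0, "dz": 0, "rx": 0, "ry": 0, "rz": 0}
    - {"dx": 0, "dy": 0, "dz": 0, "rx": 0, "ry": 0, "rz": 0}
    - {"dx": 0, "dy": 0, "dz": 0, "rx": 0, "ry": 0, "rz": 0}
    - {"dx": 0, "dy": 0, "dz": 0, "rx": 0, "ry": 0, "rz": 0}

```text
t: 56.63
position: [0.4102, 0.3652, 0.14]
ee_rot: [-0.002, 0.353, 0.936, 0.001]
ft_force: [-5.5, 7.1, 1.7]
opening: 0.0004
```

```bash
python3 snap.py 33;python3 - <<'E'
from h import *
s=pickle.load(open("scene33.pkl","rb"));c=pickle.load(open("top33.pkl","rb"))
crop(s,410,130,510,240,"s33",6);crop(c,160,170,260,260,"t33",6)
E
```

```text
56.7333 [0.4102 0.3652 0.14  ] [-0.002  0.353  0.936  0.001] 0.0 [-4.8  6.2  1.7] [-0.99  0.41  0.23  1.94 -0.14  0.8   0.17]
```

View pics/t33.png

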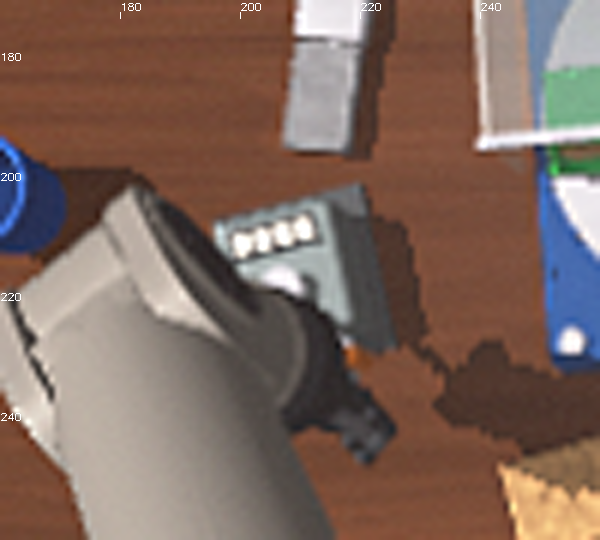

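Request:
step_arm:
  motion:
    - {"dx": -0.002, "dy": 0, "dz": 0, "rx": 0, "ry": 0, "rz": 0}
    - {"dx": -0.002, "dy": 0, "dz": 0, "rx": 0, "ry": 0, "rz": 0}
    - {"dx": 0, "dy": 0, "dz": 0, "rx": 0, "ry": 0, "rz": 0}
    - {"dx": 0, "dy": 0, "dz": 0, "rx": 0, "ry": 0, "rz": 0}
    - {"dx": 0, "dy": 0, "dz": 0, "rx": 0, "ry": 0, "rz": 0}

```text
t: 57.15
position: [0.4111, 0.3644, 0.1399]
ee_rot: [-0.004, 0.352, 0.936, 0.001]
ft_force: [-9.4, 9.2, 3.4]
opening: 0.0003
```

Request:
step_arm:
  motion:
    - {"dx": 0.007, "dy": 0, "dz": 0, "rx": 0, "ry": 0, "rz": 0}
    - {"dx": 0.02, "dy": 0, "dz": -0.03, "rx": 0, "ry": 0, "rz": 0}
    - {"dx": 0.01, "dy": 0, "dz": -0.04, "rx": 0, "ry": 0, "rz": 0}
    - {"dx": 0, "dy": 0, "dz": -0.04, "rx": 0, "ry": 0, "rz": 0}
    - {"dx": 0, "dy": 0, "dz": -0.03, "rx": 0, "ry": 0, "rz": 0}
    - {"dx": -0.03, "dy": 0, "dz": 0, "rx": 0, "ry": 0, "rz": 0}
    - {"dx": -0.03, "dy": 0, "dz": 0, "rx": 0, "ry": 0, "rz": 0}
    - {"dx": 0, "dy": -0.03, "dz": 0, "rx": 0, "ry": 0, "rz": 0}
    - {"dx": 0, "dy": -0.03, "dz": 0, "rx": 0, "ry": 0, "rz": 0}
    - {"dx": 0, "dy": -0.03, "dz": 0, "rx": 0, "ry": 0, "rz": 0}
    - {"dx": 0, "dy": 0, "dz": 0, "rx": 0, "ry": 0, "rz": 0}

```text
t: 58.07
position: [0.3701, 0.271, 0.2783]
ee_rot: [-0.002, 0.356, 0.934, -0.004]
ft_force: [-0.8, 0.5, -0.0]
opening: -0.0003
```

Request:
step_arm:
  motion:
    - {"dx": 0, "dy": 0, "dz": 0, "rx": 0, "ry": 0, "rz": 0}
    - {"dx": 0, "dy": 0, "dz": 0, "rx": 0, "ry": 0, "rz": 0}
    - {"dx": 0, "dy": 0, "dz": 0, "rx": 0, "ry": 0, "rz": 0}
    - {"dx": 0, "dy": 0, "dz": 0, "rx": 0, "ry": 0, "rz": 0}

```text
t: 58.4
position: [0.3737, 0.2779, 0.2799]
ee_rot: [0.0, 0.354, 0.935, -0.0]
ft_force: [-0.0, -0.6, -0.2]
opening: 0.0
```

```bash
python3 snap.py 34;python3 - <<'E'
from h import *
s=pickle.load(open("scene34.pkl","rb"));c=pickle.load(open("top34.pkl","rb"))
crop(s,270,150,480,250,"s34",3.8 and 3);crop(c,180,140,390,250,"t34",3)
E
```

```text
58.5 [0.3736 0.2778 0.2798] [ 0.     0.354  0.935 -0.   ] -0.0002 [ 0.5 -0.1 -0.1] [-1.01  0.09  0.3   2.   -0.03  1.06  0.15]
```

View pics/scene34.png

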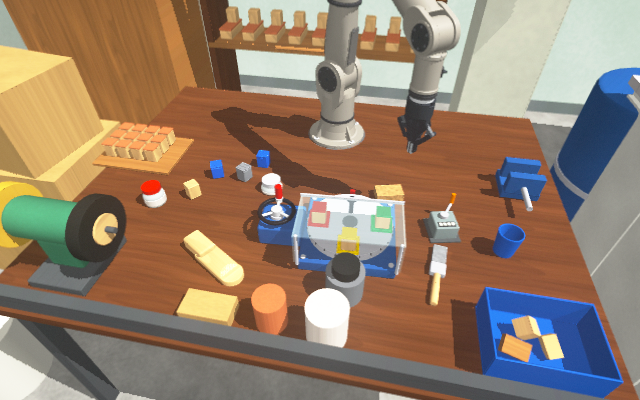

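View pics/top34.png

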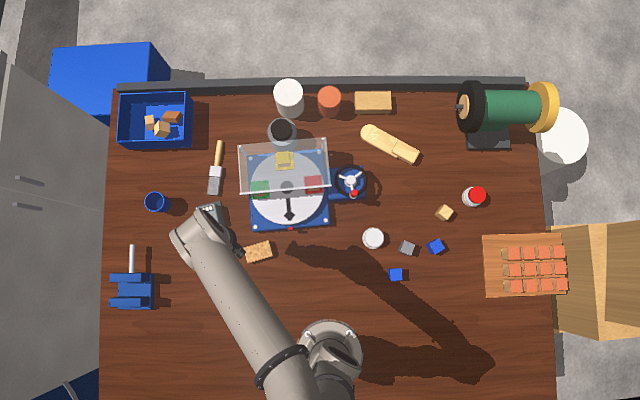

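View pics/s34.png

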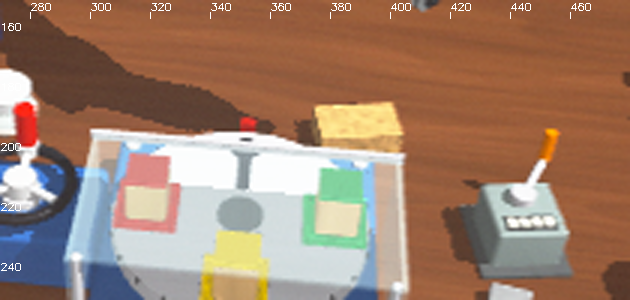

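```bash
python3 -c "
from plant import *
print(finish_job())"
```

```text
the job is handed in; nothing more can be done
None
```

The job is done and handed in at about 58.5 s of robot time, with the gripper empty and touching nothing.

**Loading:** All three capped heels were on the bench. I loaded them one at a time at the red pointer: red, then yellow, then green. Each stands upright, cap up, inside the rim of its own nest. Cap tops measured 123–124 mm above the bench, against 124 mm expected.

**Indexing:** I turned the handwheel clockwise two turns per station until the black arrow was at the pointer.
- The camera fits put the disc 0.4° (top camera) and 0.9° (scene camera) off. The two cameras disagreed by 3–6 mm in places, so I read this as within about half a degree.
- The knob direction, 184.6° against about 184.1°, points to an error nearer 0.1°. That check assumes the knob sits directly at the front when the arrow is at the pointer. The pictures support this, but the task does not state it.

**Counter lever:** I pushed the lever until it stopped moving (4 mm of commanded push moved it about 1 mm, with the force rising to about 13 N). I then backed off and lifted away. The last picture shows its post back at rest.

**Everything else:** The uncapped heel and the other items look untouched in the final pictures. I saw no grip slip and no heel knocked aside during the run.

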